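# Load the drying carousel and set the air

## Robot

A 6-joint arm with a two-finger parallel gripper is mounted at the origin on the work surface. World frame = base frame: x ahead of the robot, y to its left, z up, the work surface at z = 0. Lengths are in m, angles in rad, forces in N, time in s.
With the tool pointing down it reaches from about 0.3 to 1 m from the base axis. Payload 5.1 kg.
Tool frame: the origin (TCP) lies at the very end of the fingers, on their centre line; the grasp point (between the pads) lies 19 mm behind it; z points along the fingers, y is the line along which they close (so a half turn about z gives the same grasp; the last joint's range is limited). The gripper opens to 95 mm and grips with 3 to 60 N. Pads are 20 mm wide; open, the fingers measure 119 mm over their backs; the gripper's body (75 mm by 180 mm) begins 59 mm behind the grasp point.
Start: joints at [1.14, 0.124, 1.65, -0, 1.367, -0.083], TCP at [0.222, 0.611, 0.215] pointing down, gripper open.
Joint ranges: [-2.61, 2.61], [-1.02, 2.33], [0.03, 2.71], [-1.35, 4.49], [0.32, 2.68], [-2.91, 2.91]. Speed limits (rad/s): [2.57, 2.57, 3.14, 3.14, 3.14, 3.14].

## Interface

Orientations are given as a 3x3 rotation matrix whose columns are the frame's x, y, z axes.
In Python, from rig import get_state, read_camera, finish_job gives the robot as it stands.
- The arm moves only by the tool move_arm, never from a script. Its argument "series" is a list of rows, each an object of numbers: "grip": the opening, from 0 (shut) to 1 (fully open); "dx", "dy", "dz": the shift along the tool's x, y, z each as a share of 25 mm, from -1 to 1; "roll": the turn about the tool's z as a share of 6 degrees, from -1 to 1. In form: [{"grip": .., "dx": .., "dy": .., "dz": .., "roll": ..}, ...]. A call has 1 to 5 rows; each row shifts and turns the commanded pose from where the row before left it, along the tool's axes as they then stand; what a row does not reach is not made up. A row lasts 1/10 s, in which the tool goes at most 50 mm and 8.59 degrees, less where a joint would pass 70% of its speed; a pose out of reach is approached as far as the arm can. A call with a number of a shift or a turn outside -1 to 1 is refused whole. A call with a gripper value outside its range is refused whole. The fingers move at their own pace and stop on an object; the grip force is fixed at half the most. Time passes only in rows, so rows that do not move let the fingers close. It gives the time, the measured TCP pose, the force, the opening and the grip force at its end, in the units of the state.
- get_state(): the state, without advancing time (a new reading comes with each control period).
- read_camera(name): name is "scene" or "top" or "wrist"; returns a dict with "image" (400x640x3 uint8, blue, green, red), "mtx" (3x3 intrinsics, pixels), "k1" (the pictures are not rectified: a ray, as slopes to the right and down, at radius r is drawn at 1 + k1 r^2 times it, then the intrinsics apply), "R" (3x3) and "t" (3): a world point X has camera coordinates R X + t. Camera axes: x right, y down, z forward; pixel columns grow to the right and rows downward; lengths in m; the calibration is good to about 2 mm. A picture is of the moment at which its call begins. There is no depth.
- finish_job(): hands the job in; it is judged then, once.
The state is a dict: "clock": time; "joint_pos": joint angles; "qvel": joint speeds; "tau": joint torques, N m; "ee_pos": TCP position; "orientation": TCP orientation; "contact_force": force on the tool from outside, world axes, zero at the start; "moment": the same for the moment, N m; "grip_width": opening from 0.0 (shut) to 1.0 (fully open); "grip_force": force on a finger pad.
Only numpy, scipy, OpenCV 4.12 (cv2) and the standard library are available. Lean on these libraries where they do the work, as an engineer would, in place of code of your own. Each camera call takes 0.05 s, during which the arm holds its last target. There are 200 camera calls.

## Task

Load the drying carousel: take every carded pack off its display peg, raising it so that its hole clears the upturned tip and never yanking it against the peg or dropping it, stand each one header up and fully down in a free slot of the grey rack on the swivel base, and set the round humidity logger upright in the white cup beside the rack. Once all that is loaded, turn the swivel base by its red post, click by click, until the rack squarely faces the blue air nozzle and the base rests in that click; only after that open the blue air valve to 60 degrees, the green mark. Leave the other things on the bench where they are, and let go of everything at the end.

Things in the scene. Friction and masses are not known exactly. Their poses are not given: they have to be found in the camera images.
- stand: fixed peg stand, origin at the table under its crossbar; y along the bar (340 mm), z up. Four steel pegs, 5 mm thick, point to own -x at y = +120, +40, -40, -120 mm, axis 125 mm up: level to x = -55 mm, then rising at 45 degrees to the tip, x = -67 mm, 137 mm up (centre of its round end). Bar 12 mm thick, top 132 mm up, as are the end posts at y = +-163 mm; foot 70 mm deep, 12 mm high.
- pack_red: red carded pack (may be absent), hung loosely by its hole. Origin: centre of underside; x thickness, y width, z up; faces alike. 108 tall, 56 wide, 60 g. Case z 0-60 mm, 12 thick; card z 60-88, 4 thick, hole 14 wide, 18 high at z 62-80, y 0; black header to pinch z 88-108, 10 thick, 40 wide. Starts 20 to 36 mm before the stand's bar, within 0.1 rad of square.
- pack_yellow: yellow carded pack (may be absent), hung loosely by its hole. Origin: centre of underside; x thickness, y width, z up; faces alike. 108 tall, 56 wide, 60 g. Case z 0-60 mm, 12 thick; card z 60-88, 4 thick, hole 14 wide, 18 high at z 62-80, y 0; black header to pinch z 88-108, 10 thick, 40 wide. Starts 20 to 36 mm before the stand's bar, within 0.1 rad of square.
- pack_blue: blue carded pack (may be absent), hung loosely by its hole. Origin: centre of underside; x thickness, y width, z up; faces alike. 108 tall, 56 wide, 60 g. Case z 0-60 mm, 12 thick; card z 60-88, 4 thick, hole 14 wide, 18 high at z 62-80, y 0; black header to pinch z 88-108, 10 thick, 40 wide. Starts 20 to 36 mm before the stand's bar, within 0.1 rad of square.
- pack_orange: orange carded pack (may be absent), hung loosely by its hole. Origin: centre of underside; x thickness, y width, z up; faces alike. 108 tall, 56 wide, 60 g. Case z 0-60 mm, 12 thick; card z 60-88, 4 thick, hole 14 wide, 18 high at z 62-80, y 0; black header to pinch z 88-108, 10 thick, 40 wide. Starts 20 to 36 mm before the stand's bar, within 0.1 rad of square.
- swivel_base: fixed grey round base, 112 mm radius, origin at the table on the vertical swivel axis, z up. The blue nozzle stands beyond its rim, 60 degrees to the left of (counter-clockwise from) its own x axis, 165 mm from the axis and about 100 mm tall.
- nozzle_tip (a point): mouth of the air nozzle, 130 mm from the swivel axis, 92 mm above the table; it blows level at the axis
- turntable (a joint): angle of the white turntable (radius 120 mm, top 40 mm above the table), rad, counter-clockwise from above; range -0.15 to 2.75. A spring catch clicks every 30 degrees: 0, 0.524 .. 2.618. It starts at 0, 0.524 or 1.047; at 2.094 the rack faces the nozzle. A click takes about 6 N at the post; let go between clicks, it springs to the nearest.
- rack_centre (a point): on the slots' floor (turntable top), 46 mm from the swivel axis; turns with it: x outward (the way the rack faces; blue stripe on the rim), y across the slots, z up. Four slots at y = -57, -19, 19, 57 mm, x = 0: 15 mm wide in y, 68 long in x, straight walls 40 mm high, then rounded divider tops up to 52 mm (lead-in). A pack's width goes along x.
- post_top (a point): centre of the top of the red upright turning post on the turntable, 16 mm diameter, free height 60 mm (top 100 mm above the table), 85 mm from the swivel axis opposite the rack; axes as rack_centre
- cup_floor (a point): centre of the inner floor of the white cup on the turntable, inner diameter 46 mm, outer 54 mm, rim 17 mm above this point; 70 mm or more from the post; axes as rack_centre
- logger: humidity logger: white cylinder with a green band, 36 mm diameter, 34 mm tall, 80 g, standing on the table at the start; origin at the centre of its underside, z up
- valve_base: fixed bench air valve with a white dial (80 mm diameter, 49 mm above the table), origin at the table on the valve's axis. Dial marks at 0, 30, 60 (broad, green) and 90 degrees counter-clockwise from its own x axis.
- valve (a joint): opening of the valve, rad, 0 shut to 1.571 fully open, growing counter-clockwise seen from above; starts between 0 and 0.3; stays where it is left (friction about 0.06 N m). At 0 the bar handle's white pointer lies along valve_base's own x axis.
- valve_grip (a point): on the valve's axis at the top of its blue bar handle, 87 mm above the table; own x along the bar towards its white pointer. The bar is 56 mm long, 12 mm thick, 30 mm tall, its underside 57 mm above the table.
- screwdriver: red-handled screwdriver lying on the bench, 160 mm, leave alone
- driver2: blue-handled screwdriver lying on the bench, 140 mm, leave alone
- flux: white flux bottle, 32 mm diameter, 75 mm tall, leave alone
- spool: metal solder spool, 56 mm diameter, 40 mm tall, leave alone
- pcb: green circuit board, 60 x 90 x 4 mm, leave alone
There are look-alikes about, which are no part of the job. Leave any brown or purple look-alike of the logger alone.

How it is judged:
By the outcome, as a careful person would: the job done as asked, in the order asked, and still so for the second after the job is handed in, with the robot touching nothing.
Of pack_red, pack_yellow, pack_blue, pack_orange only 2 to 4 are there at a start; the rules pass over those that are not, and their reading is None.
At some moment in a run one of logger may be knocked a few centimetres aside while the robot is not near it.
It also fails if it takes over 210 s, if anything falls off the work surface, if the arm or the gripper's body presses on something with over 40 N, if the wrist force passes 120 N, or if a joint passes its speed limit or range.

## Working session

There is one attempt and no reset: what is moved stays moved. The work goes in short steps, Python scripts to look and compute and a tool call to move; the robot and the scene stay as the last step left them, time stands still between calls to the robot, and variables do not carry over. Pictures are saved under pics/ and viewed, at most 14 in all, crops included, and the job is handed in when it is done.

Besides the shell and the picture viewer there is one more tool, called after ">>>" by a JSON object that holds its "method" and its "body", one argument or row to a line. move_arm: Moves the arm, as the interface text tells. Its arguments: {"type":"object","properties":{"series":{"type":"array"}},"required":["series"]}

```bash
ls; mkdir -p pics
python3 - <<'E'
from rig import *
import cv2
s=get_state();print(s['clock'],s['ee_pos'],s['orientation'])
for n in ['scene','top']:
    c=read_camera(n);cv2.imwrite(f'pics/{n}0.png',c['image']);print(n,c['mtx'],c['k1'],c['R'],c['t'])
E
```

```text
pics
0.0 [0.22129575 0.61049398 0.21341076] [[-9.40130711e-01  3.40813025e-01 -8.53345286e-04]
 [ 3.40814050e-01  9.40128913e-01 -1.84674471e-03]
 [ 1.72859926e-04 -2.02701348e-03 -9.99997931e-01]]
scene [[403.09802568   0.         318.02529881]
 [  0.         403.09802568 204.13070815]
 [  0.           0.           1.        ]] -0.013011773622938335 [[ 0.55620771  0.83093     0.01372294]
 [ 0.65883835 -0.43082814 -0.6167002 ]
 [-0.50652247  0.35205461 -0.78707848]] [-0.28209782 -0.29988812  1.29703321]
top [[431.37139835   0.         315.31770116]
 [  0.         431.37139835 192.15218275]
 [  0.           0.           1.        ]] -0.09547484660219611 [[ 0.01392613 -0.99956071  0.02616194]
 [-0.99283505 -0.01692842 -0.11828776]
 [ 0.11867868 -0.0243272  -0.99263465]] [-0.03834833  0.56212054  1.25007192]
```

View pics/scene0.png

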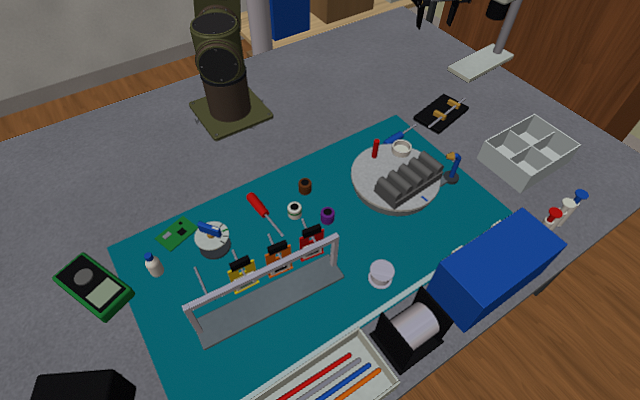

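View pics/top0.png

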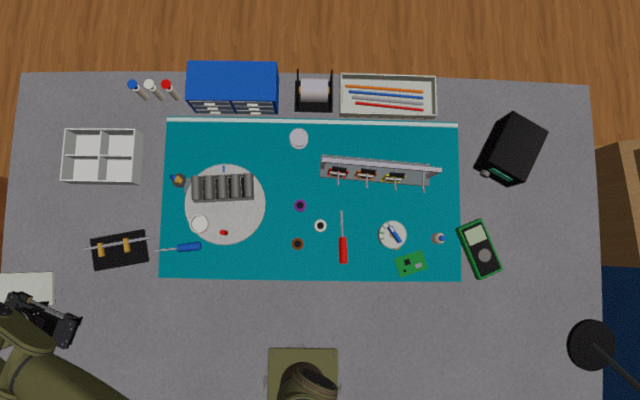

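Scene picture: the packs hang at red (310,235), orange (277,255) and yellow (240,268). The white logger is at (294,210), with the brown (305,186) and purple (327,214) look-alikes to leave. The red post is at (376,148), cup at (401,148), nozzle at (453,168) and valve at (210,235).

Top picture: logger candidates are white (320,226), brown (297,243), purple (300,205) and the spool (298,138), so I pick the white one at (320,226). The turntable is at (226,204), with its stripe up the image at (223,168) and the nozzle at (178,180).

```bash
cat > h.py <<'E'
import numpy as np, cv2
from rig import *
def cam(n): return read_camera(n)
def ray(c,u,v):
    K=c['mtx'];d=np.array([(u-K[0,2])/K[0,0],(v-K[1,2])/K[1,1]]);p=d.copy()
    for _ in range(20): p=d/(1+c['k1']*(p@p))
    R=np.array(c['R']);return -R.T@np.array(c['t']), R.T@np.array([p[0],p[1],1])
def plane(c,u,v,z):
    o,d=ray(c,u,v);return (o+d*(z-o[2])/d[2])
def tri(c1,p1,c2,p2):
    (a,d),(b,e)=ray(c1,*p1),ray(c2,*p2)
    s=np.linalg.lstsq(np.c_[d,-e],b-a,rcond=None)[0];x,y=a+d*s[0],b+e*s[1]
    return (x+y)/2,np.linalg.norm(x-y)
def proj(c,X):
    q=np.array(c['R'])@X+np.array(c['t']);p=q[:2]/q[2];p=p*(1+c['k1']*(p@p));return p*np.diag(c['mtx'])[:2]+c['mtx'][:2,2]
def blobs(c,lo,hi,roi=None,mn=4):
    h=cv2.cvtColor(c['image'],cv2.COLOR_BGR2HSV);m=cv2.inRange(h,np.array(lo),np.array(hi))
    if roi:
        z=np.zeros_like(m);x0,y0,x1,y1=roi;z[y0:y1,x0:x1]=m[y0:y1,x0:x1];m=z
    n,l,s,ce=cv2.connectedComponentsWithStats(m)
    return [(ce[i].round(1),s[i].tolist()) for i in range(1,n) if s[i][4]>=mn],m
np.set_printoptions(precision=4,suppress=True)
def go(x,y,z=None,a=None):
    "shift to target in the tool axes, units of 25 mm; roll to tool-x heading a (deg) units of 6 deg"
    s=get_state();R=s['orientation'];p=s['ee_pos'];t=np.array([x,y,p[2] if z is None else z])
    h=np.degrees(np.arctan2(R[1,0],R[0,0]))
    print('at',p,'head',round(h,2),'units',(R.T@(t-p)/.025).round(2),'roll',None if a is None else round(((h-a+180)%360-180)/6,2))
E
python3 - <<'E'
from h import *
t=cam('top');s=cam('scene')
rois={'t':(150,110,470,290),'s':(100,100,520,350)}
for k,c in(('t',t),('s',s)):
    for nm,lo,hi in[('red',(0,140,80),(6,255,255)),('orange',(8,150,120),(20,255,255)),('yellow',(21,130,120),(34,255,255)),('blue',(100,140,80),(122,255,255)),('black',(0,0,0),(180,255,45))]:
        b,_=blobs(c,lo,hi,rois[k],5)
        print(k,nm,[(x[0].tolist(),x[1][2:]) for x in b])
im=cv2.resize(t['image'][125:280,165:375],None,fx=3.8,fy=3.8,interpolation=cv2.INTER_CUBIC);cv2.imwrite('pics/tc1.png',im)
a=cv2.resize(s['image'][120:220,340:475],None,fx=5,fy=5,interpolation=cv2.INTER_CUBIC)[:, :675]
cv2.imwrite('pics/sc1.png',a)
E
```

```text
t red [([419.0, 110.0], [7, 1, 7]), ([330.0, 168.5], [3, 2, 6]), ([347.2, 171.4], [3, 2, 5]), ([223.3, 232.2], [8, 5, 31]), ([342.5, 250.2], [8, 27, 174])]
t orange [([179.8, 178.7], [5, 7, 9]), ([176.8, 181.1], [5, 3, 9])]
t yellow [([387.0, 174.5], [3, 2, 6]), ([178.2, 179.2], [5, 6, 16])]
t blue [([223.0, 168.0], [1, 5, 5]), ([172.3, 176.6], [6, 5, 22]), ([395.1, 235.5], [13, 15, 47]), ([442.5, 237.8], [6, 5, 23]), ([188.5, 246.5], [25, 10, 195])]
t black [([314.2, 110.5], [37, 2, 69]), ([338.7, 169.0], [14, 5, 49]), ([367.6, 171.0], [14, 5, 52]), ([396.7, 174.5], [14, 5, 48]), ([242.6, 186.8], [4, 20, 45]), ([229.5, 187.2], [2, 20, 37]), ([216.8, 192.4], [2, 12, 14]), ([299.4, 204.8], [6, 6, 26]), ([320.0, 225.0], [5, 5, 21]), ([465.2, 229.4], [8, 7, 18]), ([297.2, 243.4], [6, 6, 28]), ([406.8, 261.7], [5, 5, 18])]
s red [([375.0, 148.1], [7, 19, 85]), ([256.6, 203.9], [21, 24, 219]), ([319.1, 235.4], [10, 12, 59]), ([304.5, 241.8], [14, 12, 90]), ([320.5, 251.7], [6, 7, 10]), ([310.7, 256.6], [9, 4, 10]), ([302.4, 259.1], [5, 3, 10])]
s orange [([452.8, 103.1], [13, 9, 53]), ([4
[... 866 characters left out ...]
], [5, 6, 12]), ([430.4, 175.8], [6, 7, 16]), ([418.1, 190.4], [47, 34, 127]), ([304.5, 181.9], [8, 6, 35]), ([420.1, 182.5], [5, 6, 11]), ([452.6, 182.1], [10, 4, 16]), ([309.0, 189.9], [3, 7, 15]), ([409.6, 189.5], [6, 6, 15]), ([398.8, 196.5], [6, 8, 20]), ([294.0, 206.2], [7, 6, 32]), ([327.2, 211.4], [8, 6, 38]), ([180.0, 222.5], [3, 2, 6]), ([311.2, 230.7], [19, 15, 162]), ([181.2, 231.2], [9, 7, 38]), ([277.0, 247.1], [19, 15, 168]), ([222.1, 254.7], [14, 10, 18]), ([239.5, 263.0], [21, 17, 181]), ([280.6, 268.4], [12, 6, 19]), ([109.5, 289.3], [26, 44, 226]), ([433.4, 319.2], [43, 64, 864]), ([121.2, 305.2], [30, 34, 81]), ([387.9, 335.7], [44, 38, 817]), ([394.5, 316.3], [6, 4, 6])]
```

View pics/tc1.png

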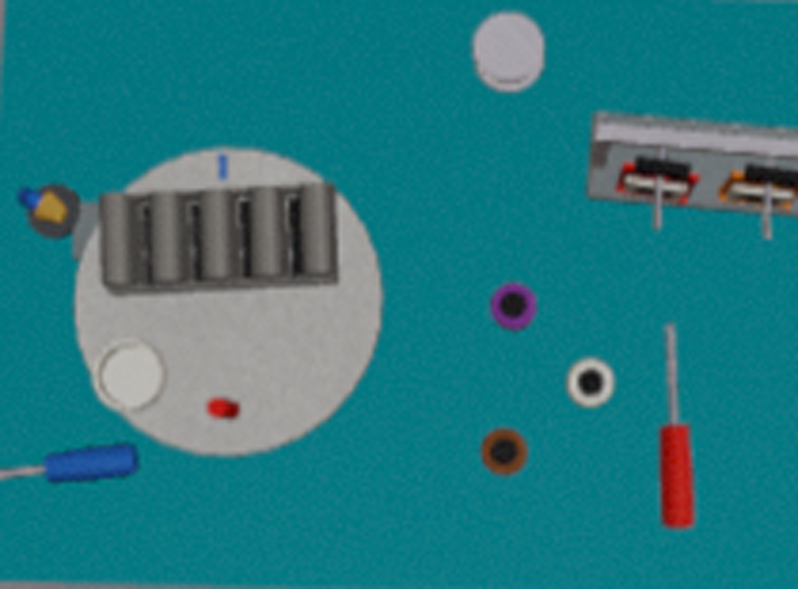

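The top crop shows the white-ringed logger at crop (590,382), purple at (513,306) and brown at (504,452). The cup is at (131,376), the post at (223,408), the stripe at (222,166) and the five dividers run from x=122 to 318.

Run:
```python
from h import *
t=cam('top');s=cam('scene')
f=lambda u,v:(165+u/3.8-.37,125+v/3.8-.37)
print('logger',plane(t,320,225,.034),plane(s,294,206.2,.034),tri(t,(320,225),s,(294,206.2)))
for n,a,b in[('red',(338.7,169),(311.2,230.7)),('orange',(367.6,171),(277,247.1)),('yellow',(396.7,174.5),(239.5,263))]:
    print(n,tri(t,a,s,b),plane(t,*a,.1505),plane(s,*b,.1505))
print('post', plane(t,*f(215,408),.1),plane(s,376,140,.1))
h=[plane(t,*f(*p),.04) for p in [(75,300),(382,300),(228,147),(228,455)]]
print('tt disc',h)
print('stripe',plane(t,*f(222,155),.04),plane(t,*f(223,178),.04))
print('dividers', [plane(t,*f(*p),.092) for p in[(118,195),(318,184),(125,288),(322,279)]])
print('cup',plane(t,*f(131,376),.055),'valve',plane(t,395.1,235.5,.087))
print('bar',plane(t,323,157,.132),plane(t,438,168,.132))
im=cv2.resize(t['image'][145:275,310:460],None,fx=5,fy=4.6,interpolation=cv2.INTER_CUBIC)
im=cv2.resize(t['image'][145:265,310:460],None,fx=5,fy=5,interpolation=cv2.INTER_CUBIC);cv2.imwrite('pics/tc2.png',im)
```

```text
logger [ 0.4652 -0.0448  0.034 ] [ 0.4652 -0.0455  0.034 ] (array([ 0.4651, -0.0451,  0.0336]), np.float64(0.0006254936455424113))
red (array([ 0.6143, -0.0906,  0.1435]), np.float64(0.0009861817286449673)) [ 0.6134 -0.0897  0.1505] [ 0.6181 -0.0937  0.1505]
orange (array([ 0.6102, -0.1704,  0.1439]), np.float64(0.0012265584350301519)) [ 0.6094 -0.1689  0.1505] [ 0.6137 -0.1727  0.1505]
yellow (array([ 0.602 , -0.2507,  0.1449]), np.float64(0.0006987003033419657)) [ 0.6012 -0.2492  0.1505] [ 0.6051 -0.2519  0.1505]
post [0.4383 0.2331 0.1   ] [0.4392 0.2304 0.1   ]
tt disc [array([0.5213, 0.3572, 0.04  ]), array([0.5255, 0.1179, 0.04  ]), array([0.6439, 0.2423, 0.04  ]), array([0.4038, 0.2333, 0.04  ])]
stripe [0.6375 0.2468 0.04  ] [0.6192 0.2452 0.04  ]
dividers [array([0.5965, 0.314 , 0.092 ]), array([0.6073, 0.1636, 0.092 ]), array([0.5264, 0.3054, 0.092 ]), array([0.5357, 0.1583, 0.092 ])]
cup [0.4625 0.3071 0.055 ] valve [ 0.436 -0.257  0.087]
bar [ 0.6496 -0.0472  0.132 ] [ 0.6251 -0.3711  0.132 ]
```

View pics/tc2.png

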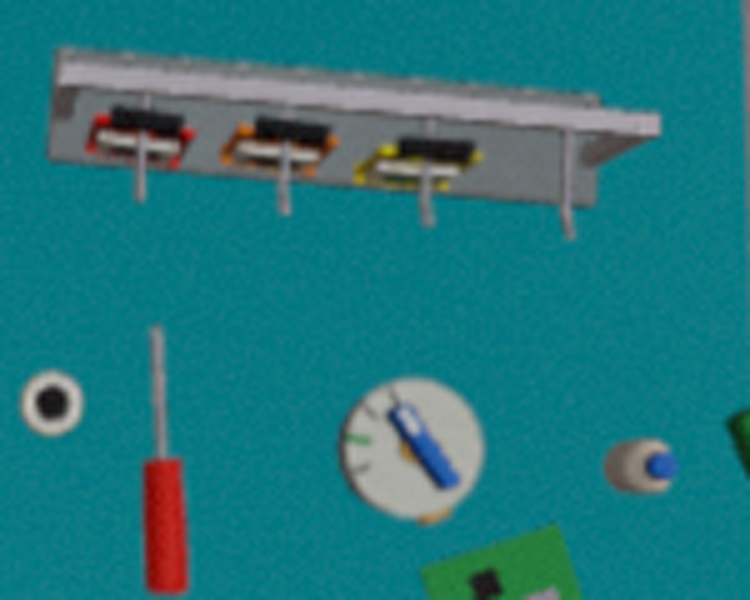

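Three packs are present: red at about (.614,-.091), orange at (.610,-.170) and yellow at (.602,-.251). All heights and peg positions fit the description. The logger is at (.465,-.045). I'll start with the logger.

>>> {"method": "move_arm", "body": {
  "series": [
    {"grip":0.6,"dx":0,"dy":0,"dz":0,"roll":1},
    {"grip":0.6,"dx":0,"dy":0,"dz":0,"roll":1},
    {"grip":0.6,"dx":0,"dy":0,"dz":0,"roll":1},
    {"grip":0.6,"dx":0,"dy":0,"dz":0,"roll":1},
    {"grip":0.6,"dx":0,"dy":0,"dz":0,"roll":1}
  ]
}}

```text
clock: 0.8
ee_pos: [0.2216, 0.611, 0.2145]
orientation: [[-0.64, 0.768, -0.0], [0.768, 0.64, -0.0], [-0.0, -0.0, -1.0]]
contact_force: [0.1, 0.9, 0.4]
grip_width: 0.64
grip_force: 0.0
```

>>> {"method": "move_arm", "body": {
  "series": [
    {"grip":0.6,"dx":0,"dy":0,"dz":0,"roll":1},
    {"grip":0.6,"dx":0,"dy":0,"dz":0,"roll":1},
    {"grip":0.6,"dx":0,"dy":0,"dz":0,"roll":1},
    {"grip":0.6,"dx":0,"dy":0,"dz":0,"roll":1},
    {"grip":0.6,"dx":0,"dy":0,"dz":0,"roll":1}
  ]
}}

```text
clock: 1.3
ee_pos: [0.2215, 0.611, 0.2145]
orientation: [[-0.171, 0.985, -0.0], [0.985, 0.171, -0.0], [-0.0, -0.0, -1.0]]
contact_force: [0.0, 0.2, 1.0]
grip_width: 0.6
grip_force: 0.0
```

>>> {"method": "move_arm", "body": {
  "series": [
    {"grip":0.6,"dx":0,"dy":0,"dz":0,"roll":1},
    {"grip":0.6,"dx":0,"dy":0,"dz":0,"roll":0.68},
    {"grip":0.6,"dx":-0.97,"dy":0.36,"dz":0,"roll":0},
    {"grip":0.6,"dx":-0.97,"dy":0.36,"dz":0,"roll":0},
    {"grip":0.6,"dx":-0.97,"dy":0.36,"dz":0,"roll":0}
  ]
}}

```text
clock: 1.8
ee_pos: [0.2487, 0.5375, 0.2144]
orientation: [[-0.0, 1.0, -0.0], [1.0, 0.0, -0.0], [-0.0, -0.0, -1.0]]
contact_force: [0.4, -0.0, 1.1]
grip_width: 0.594
grip_force: 0.0
```

>>> {"method": "move_arm", "body": {
  "series": [
    {"grip":0.6,"dx":-0.97,"dy":0.36,"dz":0,"roll":0},
    {"grip":0.6,"dx":-0.97,"dy":0.36,"dz":0,"roll":0},
    {"grip":0.6,"dx":-0.97,"dy":0.36,"dz":0,"roll":0},
    {"grip":0.6,"dx":-0.97,"dy":0.36,"dz":0,"roll":0},
    {"grip":0.6,"dx":-0.97,"dy":0.36,"dz":0,"roll":0}
  ]
}}

```text
clock: 2.3
ee_pos: [0.2938, 0.416, 0.2147]
orientation: [[0.0, 1.0, 0.0], [1.0, -0.0, 0.0], [0.0, 0.0, -1.0]]
contact_force: [0.0, -0.2, 1.0]
grip_width: 0.599
grip_force: 0.0
```

>>> {"method": "move_arm", "body": {
  "series": [
    {"grip":0.6,"dx":-0.97,"dy":0.36,"dz":0,"roll":0},
    {"grip":0.6,"dx":-0.97,"dy":0.36,"dz":0,"roll":0},
    {"grip":0.6,"dx":-0.97,"dy":0.36,"dz":0,"roll":0},
    {"grip":0.6,"dx":-0.97,"dy":0.36,"dz":0,"roll":0},
    {"grip":0.6,"dx":-0.97,"dy":0.36,"dz":0,"roll":0}
  ]
}}

```text
clock: 2.8
ee_pos: [0.3387, 0.2948, 0.2147]
orientation: [[-0.0, 1.0, 0.0], [1.0, 0.0, 0.0], [0.0, 0.0, -1.0]]
contact_force: [0.9, -0.2, 0.5]
grip_width: 0.601
grip_force: 0.0
```

>>> {"method": "move_arm", "body": {
  "series": [
    {"grip":0.6,"dx":-0.97,"dy":0.36,"dz":0,"roll":0},
    {"grip":0.6,"dx":-0.97,"dy":0.36,"dz":0,"roll":0},
    {"grip":0.6,"dx":-0.97,"dy":0.36,"dz":0,"roll":0},
    {"grip":0.6,"dx":-0.97,"dy":0.36,"dz":0,"roll":0},
    {"grip":0.6,"dx":-0.97,"dy":0.36,"dz":0,"roll":0}
  ]
}}

```text
clock: 3.3
ee_pos: [0.3837, 0.1735, 0.2148]
orientation: [[-0.0, 1.0, 0.0], [1.0, 0.0, 0.0], [0.0, 0.0, -1.0]]
contact_force: [0.5, 0.4, -0.4]
grip_width: 0.6
grip_force: 0.0
```

>>> {"method": "move_arm", "body": {
  "series": [
    {"grip":0.6,"dx":-0.97,"dy":0.36,"dz":0,"roll":0},
    {"grip":0.6,"dx":-0.97,"dy":0.36,"dz":0,"roll":0},
    {"grip":0.6,"dx":-0.97,"dy":0.36,"dz":0,"roll":0},
    {"grip":0.6,"dx":-0.97,"dy":0.36,"dz":0,"roll":0},
    {"grip":0.6,"dx":-0.97,"dy":0.36,"dz":0,"roll":0}
  ]
}}

```text
clock: 3.8
ee_pos: [0.4287, 0.0522, 0.2148]
orientation: [[0.0, 1.0, 0.001], [1.0, -0.0, 0.0], [0.0, 0.001, -1.0]]
contact_force: [0.8, -0.6, 0.8]
grip_width: 0.599
grip_force: 0.0
```

>>> {"method": "move_arm", "body": {
  "series": [
    {"grip":0.6,"dx":-0.97,"dy":0.36,"dz":0,"roll":0},
    {"grip":0.6,"dx":-0.97,"dy":0.36,"dz":0,"roll":0},
    {"grip":0.6,"dx":0,"dy":0,"dz":0,"roll":0},
    {"grip":0.6,"dx":0,"dy":0,"dz":0,"roll":0}
  ]
}}

```text
clock: 4.2
ee_pos: [0.4463, 0.0047, 0.2146]
orientation: [[0.001, 1.0, -0.0], [1.0, -0.001, 0.0], [0.0, -0.0, -1.0]]
contact_force: [0.1, 0.1, 0.3]
grip_width: 0.604
grip_force: 0.0
```

Run:
```python
from h import *
go(.465,-.045,.1,90)
w=cam('wrist');cv2.imwrite('pics/w1.png',w['image']);R=np.array(w['R']);print(w['k1'],w['mtx'][0],-R.T@w['t'],R)
t=cam('top');b,_=blobs(t,(0,0,0),(180,255,60),(290,190,345,260),8);print([x[0] for x in b])
print(proj(w,np.array([.465,-.045,.034])))
```

```text
at [0.4463 0.0047 0.2146] head 89.92 units [-1.99  0.75  4.58] roll -0.01
-0.005536652462937374 [321.9855   0.     322.0019] [0.4473 0.086  0.3849] [[ 1.     -0.0011  0.    ]
 [-0.001  -0.957   0.29  ]
 [-0.0003 -0.29   -0.957 ]]
[array([303.3, 195.6]), array([331.2, 209. ]), array([305.7, 247.6])]
[337.3867 219.8606]
```

View pics/w1.png

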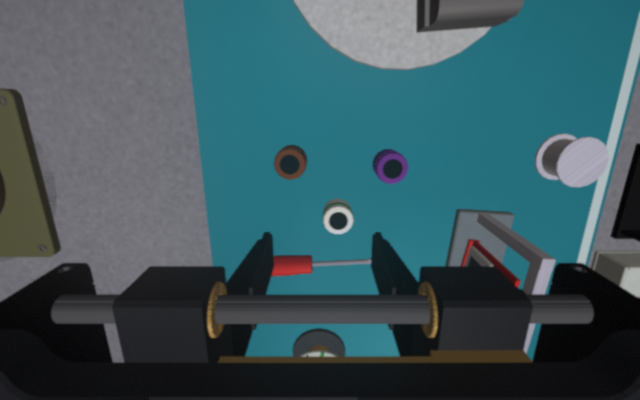

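The wrist view shows the logger at (338,219), where (337,220) was predicted, with purple (392,167) and brown (291,162) well clear of it. Going down on it, with the opening at 57 mm.

>>> {"method": "move_arm", "body": {
  "series": [
    {"grip":0.6,"dx":-1,"dy":0.38,"dz":0,"roll":0},
    {"grip":0.6,"dx":-0.99,"dy":0.37,"dz":0,"roll":0},
    {"grip":0.6,"dx":0,"dy":0,"dz":1,"roll":0},
    {"grip":0.6,"dx":0,"dy":0,"dz":1,"roll":0},
    {"grip":0.6,"dx":0,"dy":0,"dz":1,"roll":0}
  ]
}}

```text
clock: 4.8
ee_pos: [0.4653, -0.0441, 0.1391]
orientation: [[-0.001, 1.0, 0.001], [1.0, 0.001, 0.0], [0.0, 0.001, -1.0]]
contact_force: [0.2, -0.6, -0.9]
grip_width: 0.599
grip_force: 0.0
```

>>> {"method": "move_arm", "body": {
  "series": [
    {"grip":0.6,"dx":0,"dy":0,"dz":1,"roll":0},
    {"grip":0.6,"dx":0,"dy":0,"dz":0,"roll":0}
  ]
}}

```text
clock: 5.0
ee_pos: [0.4622, -0.0434, 0.1109]
orientation: [[-0.001, 1.0, -0.007], [1.0, 0.001, 0.002], [0.002, -0.007, -1.0]]
contact_force: [-1.0, -0.9, -0.2]
grip_width: 0.601
grip_force: 0.0
```

Run:
```python
from h import *
go(.465,-.045,.019,90)
w=cam('wrist');cv2.imwrite('pics/w2.png',w['image'])
e=proj(w,np.array([.465,-.045,.034]));print(e);x,y=int(e[0]),int(e[1])
b,_=blobs(w,(0,0,0),(180,255,60),(x-45,y-45,x+45,y+45),20);print([(q,plane(w,*q[0],.034)) for q in b])
```

```text
at [ 0.4622 -0.0434  0.1109] head 90.08 units [-0.07  0.14  3.67] roll 0.01
[325.1182 209.1416]
[((array([326.2, 210.6]), [315, 199, 24, 24, 437]), array([ 0.4659, -0.0462,  0.034 ]))]
```

>>> {"method": "move_arm", "body": {
  "series": [
    {"grip":0.6,"dx":-0.06,"dy":0.02,"dz":1,"roll":0},
    {"grip":0.6,"dx":0,"dy":0,"dz":1,"roll":0},
    {"grip":0.6,"dx":0,"dy":0,"dz":1,"roll":0},
    {"grip":0.6,"dx":0,"dy":0,"dz":0.8,"roll":0},
    {"grip":0.6,"dx":0,"dy":0,"dz":0,"roll":0}
  ]
}}

```text
clock: 5.55
ee_pos: [0.4646, -0.0457, 0.0187]
orientation: [[-0.001, 1.0, -0.003], [1.0, 0.001, 0.001], [0.001, -0.003, -1.0]]
contact_force: [-0.3, 1.2, -1.2]
grip_width: 0.602
grip_force: 0.0
```

>>> {"method": "move_arm", "body": {
  "series": [
    {"grip":0.6,"dx":0,"dy":0,"dz":0,"roll":0},
    {"grip":0.2,"dx":0,"dy":0,"dz":0,"roll":0},
    {"grip":0.2,"dx":0,"dy":0,"dz":0,"roll":0},
    {"grip":0.2,"dx":0,"dy":0,"dz":0,"roll":0},
    {"grip":0.2,"dx":0,"dy":0,"dz":0,"roll":0}
  ]
}}

```text
clock: 6.05
ee_pos: [0.4664, -0.0466, 0.0207]
orientation: [[0.0, 1.0, 0.001], [1.0, -0.0, -0.0], [-0.0, 0.001, -1.0]]
contact_force: [-1.1, -0.6, 4.2]
grip_width: 0.37
grip_force: 30.0
```

>>> {"method": "move_arm", "body": {
  "series": [
    {"grip":0.2,"dx":0,"dy":0,"dz":0,"roll":0},
    {"grip":0.2,"dx":0,"dy":0,"dz":0,"roll":0}
  ]
}}

```text
clock: 6.25
ee_pos: [0.4664, -0.0466, 0.0207]
orientation: [[0.0, 1.0, 0.001], [1.0, -0.0, -0.0], [-0.0, 0.001, -1.0]]
contact_force: [-1.3, 1.3, 6.4]
grip_width: 0.373
grip_force: 30.0
```

>>> {"method": "move_arm", "body": {
  "series": [
    {"grip":0.2,"dx":0,"dy":0,"dz":-1,"roll":0},
    {"grip":0.2,"dx":0,"dy":0,"dz":-1,"roll":0},
    {"grip":0.2,"dx":0,"dy":0,"dz":-1,"roll":0},
    {"grip":0.2,"dx":0,"dy":0,"dz":-1,"roll":0},
    {"grip":0.2,"dx":0,"dy":0,"dz":-1,"roll":0}
  ]
}}

```text
clock: 6.75
ee_pos: [0.4653, -0.0464, 0.1451]
orientation: [[0.0, 1.0, -0.001], [1.0, -0.0, 0.0], [0.0, -0.001, -1.0]]
contact_force: [0.4, 0.9, -1.0]
grip_width: 0.37
grip_force: 30.0
```

>>> {"method": "move_arm", "body": {
  "series": [
    {"grip":0.2,"dx":1,"dy":0,"dz":0,"roll":0},
    {"grip":0.2,"dx":1,"dy":0,"dz":0,"roll":0},
    {"grip":0.2,"dx":1,"dy":0,"dz":0,"roll":0},
    {"grip":0.2,"dx":1,"dy":0,"dz":0,"roll":0},
    {"grip":0.2,"dx":1,"dy":0,"dz":0,"roll":0}
  ]
}}

```text
clock: 7.25
ee_pos: [0.4653, 0.0795, 0.1441]
orientation: [[0.0, 1.0, -0.001], [1.0, -0.0, -0.0], [-0.0, -0.001, -1.0]]
contact_force: [0.3, 0.4, -0.0]
grip_width: 0.374
grip_force: 30.0
```

>>> {"method": "move_arm", "body": {
  "series": [
    {"grip":0.2,"dx":1,"dy":0,"dz":0,"roll":0},
    {"grip":0.2,"dx":1,"dy":0,"dz":0,"roll":0},
    {"grip":0.2,"dx":1,"dy":0,"dz":0,"roll":0},
    {"grip":0.2,"dx":1,"dy":0,"dz":0,"roll":0},
    {"grip":0.2,"dx":1,"dy":0,"dz":0,"roll":0}
  ]
}}

```text
clock: 7.75
ee_pos: [0.4653, 0.2045, 0.144]
orientation: [[0.0, 1.0, -0.001], [1.0, -0.0, -0.0], [-0.0, -0.001, -1.0]]
contact_force: [0.8, -1.0, -1.8]
grip_width: 0.371
grip_force: 30.0
```

>>> {"method": "move_arm", "body": {
  "series": [
    {"grip":0.2,"dx":1,"dy":0,"dz":0,"roll":0},
    {"grip":0.2,"dx":0,"dy":0,"dz":0,"roll":0},
    {"grip":0.2,"dx":0,"dy":0,"dz":0,"roll":0},
    {"grip":0.2,"dx":0,"dy":0,"dz":0,"roll":0}
  ]
}}

```text
clock: 8.15
ee_pos: [0.4655, 0.2278, 0.1442]
orientation: [[0.001, 1.0, -0.001], [1.0, -0.001, -0.001], [-0.001, -0.001, -1.0]]
contact_force: [-0.3, 0.1, -0.4]
grip_width: 0.369
grip_force: 30.0
```

Run:
```python
from h import *
go(.4625,.307,None,90)
w=cam('wrist');cv2.imwrite('pics/w3.png',w['image'])
for X in [(.4625,.307,.06),(.4385,.232,.1)]: print(proj(w,np.array(X)))
```

```text
at [0.4655 0.2278 0.1442] head 89.96 units [ 3.17 -0.12 -0.  ] roll -0.01
[316.8878 104.8107]
[282.5969 215.874 ]
```

View pics/w3.png

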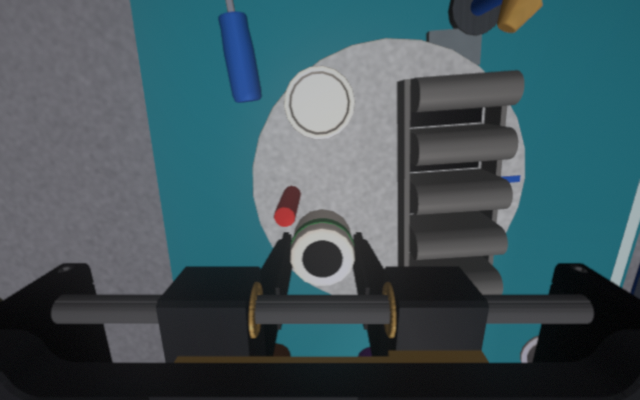

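The wrist view shows the cup rim centred at (320,102), 34 px in radius. The post top is at (285,216), the stripe at (511,179), and the disc edges are at left (253,170), top (392,39) and right (527,165).

Run:
```python
from h import *
w=cam('wrist')
c=plane(w,320,102.3,.06);print('cup',c,'outer',plane(w,286,102,.06),plane(w,354,102,.06))
print('post',plane(w,285,216,.1))
print('disc',[plane(w,*p,.04)[:2] for p in[(253,170),(527,165),(392,39)]])
print('stripe',plane(w,503,180,.04),plane(w,520,178,.04))
m=cv2.inRange(w['image'],np.array([0,0,0]),np.array([255,255,255]))
# divider ridge tops: near/far ends of silhouettes at z .092
print('divider edges', [plane(w,*p,.085)[:2] for p in[(412,95),(412,148),(412,195),(412,240),(520,87),(515,143),(508,193),(503,237)]])
go(c[0],c[1],None,90)
```

```text
cup [0.465  0.3087 0.06  ] outer [0.4393 0.309  0.06  ] [0.4908 0.3089 0.06  ]
post [0.4403 0.2318 0.1   ]
disc [array([0.4066, 0.2525]), array([0.6439, 0.2568]), array([0.5208, 0.3557])]
stripe [0.6252 0.2435 0.04  ] [0.6398 0.2453 0.04  ]
divider edges [array([0.5276, 0.3135]), array([0.5305, 0.2776]), array([0.5333, 0.2428]), array([0.5362, 0.2065]), array([0.6003, 0.3187]), array([0.6033, 0.2812]), array([0.6045, 0.2443]), array([0.6066, 0.209 ])]
at [0.4657 0.2277 0.1445] head 89.93 units [ 3.24 -0.03 -0.  ] roll -0.01
```

>>> {"method": "move_arm", "body": {
  "series": [
    {"grip":0.2,"dx":0.9,"dy":0,"dz":0,"roll":0},
    {"grip":0.2,"dx":0.9,"dy":0,"dz":0,"roll":0},
    {"grip":0.2,"dx":0.9,"dy":0,"dz":0,"roll":0},
    {"grip":0.2,"dx":0.52,"dy":0,"dz":0,"roll":0},
    {"grip":0.2,"dx":0,"dy":0,"dz":0,"roll":0}
  ]
}}

```text
clock: 8.75
ee_pos: [0.4658, 0.3096, 0.1447]
orientation: [[-0.001, 1.0, 0.0], [1.0, 0.001, -0.0], [-0.0, 0.0, -1.0]]
contact_force: [-0.1, 0.3, -0.4]
grip_width: 0.369
grip_force: 30.0
```

>>> {"method": "move_arm", "body": {
  "series": [
    {"grip":0.2,"dx":0,"dy":0,"dz":0.7,"roll":0},
    {"grip":0.2,"dx":0,"dy":0,"dz":0.7,"roll":0},
    {"grip":0.2,"dx":0,"dy":0,"dz":0.7,"roll":0},
    {"grip":0.2,"dx":0,"dy":0,"dz":0.7,"roll":0},
    {"grip":0.2,"dx":0,"dy":0,"dz":0,"roll":0}
  ]
}}

```text
clock: 9.25
ee_pos: [0.4639, 0.3068, 0.0717]
orientation: [[0.001, 1.0, -0.005], [1.0, -0.001, -0.003], [-0.003, -0.005, -1.0]]
contact_force: [-0.7, 0.4, -0.7]
grip_width: 0.371
grip_force: 30.0
```

>>> {"method": "move_arm", "body": {
  "series": [
    {"grip":0.2,"dx":0,"dy":0,"dz":0.15,"roll":0},
    {"grip":0.2,"dx":0,"dy":0,"dz":0.1,"roll":0},
    {"grip":0.2,"dx":0,"dy":0,"dz":0,"roll":0},
    {"grip":0.2,"dx":0,"dy":0,"dz":0,"roll":0}
  ]
}}

```text
clock: 9.65
ee_pos: [0.4662, 0.3092, 0.0692]
orientation: [[0.0, 1.0, 0.001], [1.0, -0.0, 0.001], [0.001, 0.001, -1.0]]
contact_force: [0.5, 1.3, -1.2]
grip_width: 0.376
grip_force: 30.0
```

>>> {"method": "move_arm", "body": {
  "series": [
    {"grip":0.2,"dx":0,"dy":0,"dz":0.1,"roll":0},
    {"grip":0.2,"dx":0,"dy":0,"dz":0,"roll":0},
    {"grip":0.2,"dx":0,"dy":0,"dz":0,"roll":0}
  ]
}}

```text
clock: 9.95
ee_pos: [0.4657, 0.3091, 0.0659]
orientation: [[-0.0, 1.0, -0.0], [1.0, 0.0, -0.0], [-0.0, -0.0, -1.0]]
contact_force: [0.7, -0.4, -1.4]
grip_width: 0.366
grip_force: 30.0
```

>>> {"method": "move_arm", "body": {
  "series": [
    {"grip":0.2,"dx":0,"dy":0,"dz":0.06,"roll":0},
    {"grip":0.2,"dx":0,"dy":0,"dz":0,"roll":0},
    {"grip":0.2,"dx":0,"dy":0,"dz":0,"roll":0}
  ]
}}

```text
clock: 10.25
ee_pos: [0.4657, 0.309, 0.0643]
orientation: [[0.0, 1.0, -0.0], [1.0, -0.0, -0.0], [-0.0, -0.0, -1.0]]
contact_force: [-0.8, 1.0, -0.6]
grip_width: 0.374
grip_force: 30.0
```

>>> {"method": "move_arm", "body": {
  "series": [
    {"grip":0.2,"dx":0,"dy":0,"dz":0.05,"roll":0},
    {"grip":0.2,"dx":0,"dy":0,"dz":0,"roll":0},
    {"grip":0.2,"dx":0,"dy":0,"dz":0,"roll":0}
  ]
}}

```text
clock: 10.55
ee_pos: [0.4661, 0.3092, 0.0637]
orientation: [[0.0, 1.0, 0.001], [1.0, -0.0, 0.0], [0.0, 0.001, -1.0]]
contact_force: [0.1, -0.6, 2.8]
grip_width: 0.37
grip_force: 30.0
```

Contact came at z 0.0637. Release, rise and go towards the red pack.

>>> {"method": "move_arm", "body": {
  "series": [
    {"grip":0.55,"dx":0,"dy":0,"dz":0,"roll":0},
    {"grip":0.55,"dx":0,"dy":0,"dz":0,"roll":0},
    {"grip":0.55,"dx":0,"dy":0,"dz":0,"roll":0},
    {"grip":0.55,"dx":0,"dy":0,"dz":-0.5,"roll":0},
    {"grip":0.55,"dx":0,"dy":0,"dz":-1,"roll":0}
  ]
}}

```text
clock: 11.05
ee_pos: [0.4642, 0.3081, 0.0992]
orientation: [[0.0, 1.0, -0.004], [1.0, -0.0, -0.002], [-0.002, -0.004, -1.0]]
contact_force: [1.1, 0.6, 0.3]
grip_width: 0.55
grip_force: 0.0
```

>>> {"method": "move_arm", "body": {
  "series": [
    {"grip":0.4,"dx":0,"dy":0,"dz":-1,"roll":0},
    {"grip":0.4,"dx":0,"dy":0,"dz":-1,"roll":0},
    {"grip":0.4,"dx":0,"dy":0,"dz":-1,"roll":0},
    {"grip":0.4,"dx":0,"dy":0,"dz":-1,"roll":0},
    {"grip":0.4,"dx":0,"dy":0,"dz":-0.5,"roll":0}
  ]
}}

```text
clock: 11.55
ee_pos: [0.4669, 0.3096, 0.217]
orientation: [[0.0, 1.0, 0.004], [1.0, -0.0, 0.002], [0.002, 0.004, -1.0]]
contact_force: [0.5, 0.1, 0.0]
grip_width: 0.4
grip_force: 0.0
```

>>> {"method": "move_arm", "body": {
  "series": [
    {"grip":0.4,"dx":-0.97,"dy":0.42,"dz":0,"roll":0},
    {"grip":0.4,"dx":-0.97,"dy":0.42,"dz":0,"roll":0},
    {"grip":0.4,"dx":-0.97,"dy":0.42,"dz":0,"roll":0},
    {"grip":0.4,"dx":-0.97,"dy":0.42,"dz":0,"roll":0},
    {"grip":0.4,"dx":-0.97,"dy":0.42,"dz":0,"roll":0}
  ]
}}

```text
clock: 12.05
ee_pos: [0.5183, 0.1867, 0.213]
orientation: [[-0.0, 1.0, -0.0], [1.0, 0.0, -0.0], [-0.0, -0.0, -1.0]]
contact_force: [0.9, 0.6, -0.3]
grip_width: 0.398
grip_force: 0.0
```

>>> {"method": "move_arm", "body": {
  "series": [
    {"grip":0.4,"dx":-0.97,"dy":0.42,"dz":0,"roll":0},
    {"grip":0.4,"dx":-0.97,"dy":0.42,"dz":0,"roll":0},
    {"grip":0.4,"dx":-0.97,"dy":0.42,"dz":0,"roll":0},
    {"grip":0.4,"dx":-0.97,"dy":0.42,"dz":0,"roll":0},
    {"grip":0.4,"dx":-0.97,"dy":0.42,"dz":0,"roll":0}
  ]
}}

```text
clock: 12.55
ee_pos: [0.5708, 0.0654, 0.213]
orientation: [[0.0, 1.0, -0.001], [1.0, -0.0, -0.0], [-0.0, -0.001, -1.0]]
contact_force: [0.7, 1.3, -0.6]
grip_width: 0.406
grip_force: 0.0
```

>>> {"method": "move_arm", "body": {
  "series": [
    {"grip":0.4,"dx":-0.97,"dy":0.42,"dz":0,"roll":0},
    {"grip":0.4,"dx":-0.97,"dy":0.42,"dz":0,"roll":0},
    {"grip":0.4,"dx":-0.97,"dy":0.42,"dz":0,"roll":0},
    {"grip":0.4,"dx":-0.97,"dy":0.42,"dz":0,"roll":0},
    {"grip":0.4,"dx":0,"dy":0,"dz":0,"roll":0}
  ]
}}

```text
clock: 13.05
ee_pos: [0.6132, -0.033, 0.2128]
orientation: [[0.003, 1.0, -0.001], [1.0, -0.003, -0.001], [-0.001, -0.001, -1.0]]
contact_force: [-0.8, 0.7, -0.3]
grip_width: 0.397
grip_force: 0.0
```

>>> {"method": "move_arm", "body": {
  "series": [
    {"grip":0.4,"dx":0,"dy":0,"dz":0,"roll":0.72},
    {"grip":0.4,"dx":0,"dy":0,"dz":0,"roll":0},
    {"grip":0.4,"dx":0,"dy":0,"dz":0,"roll":0}
  ]
}}

```text
clock: 13.35
ee_pos: [0.6124, -0.0299, 0.213]
orientation: [[0.073, 0.997, -0.0], [0.997, -0.073, 0.0], [0.0, -0.0, -1.0]]
contact_force: [-0.5, 0.3, 0.1]
grip_width: 0.403
grip_force: 0.0
```

Run:
```python
from h import *
go(.614,-.09,None,85.7)
w=cam('wrist');cv2.imwrite('pics/w4.png',w['image'])
print(proj(w,np.array([.614,-.09,.1555])))
```

```text
at [ 0.6124 -0.0299  0.213 ] head 85.79 units [-2.39  0.24 -0.  ] roll 0.01
[328.316  285.3025]
```

View pics/w4.png

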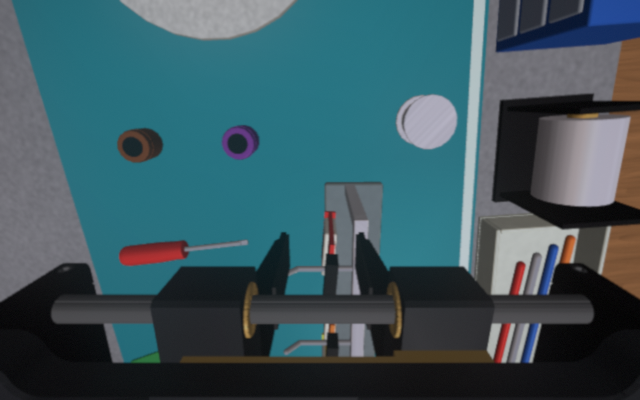

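The wrist view shows the red header from (331,252) downward, its peg at (290-350,269) and the bar at about x=358. The next peg, with orange, is at v≈345. The fingers are centred at column 322.

Run:
```python
from h import *
w=cam('wrist')
b,m=blobs(w,(0,0,0),(180,255,60),(322,248,345,296),10);print(b)
for p in[(331,258),(330.5,285)]: print(plane(w,*p,.155))
print(plane(w,355,230,.132),plane(w,360,290,.132), 'peg tip',plane(w,290,270,.138))
# header columns per row
for v in (256,264,272,280,288):
    r=w['image'][v,315:350].max(1);print(v,r.tolist())
```

```text
[(array([330.5, 275.7]), [322, 254, 23, 42, 493])]
[ 0.6178 -0.0662  0.155 ]
[ 0.6158 -0.0902  0.155 ]
[ 0.6394 -0.0535  0.132 ] [ 0.6414 -0.1115  0.132 ] peg tip [ 0.582  -0.0837  0.138 ]
256 [130, 130, 130, 130, 128, 115, 91, 92, 139, 167, 144, 83, 40, 32, 32, 32, 32, 33, 33, 32, 33, 41, 68, 101, 118, 121, 121, 121, 121, 120, 120, 120, 120, 120, 121]
264 [130, 130, 131, 130, 129, 125, 114, 131, 160, 145, 94, 49, 36, 35, 34, 33, 35, 34, 33, 33, 34, 34, 45, 77, 104, 115, 118, 117, 118, 118, 117, 117, 117, 117, 117]
272 [131, 132, 131, 132, 131, 132, 135, 149, 149, 112, 62, 42, 44, 43, 43, 42, 43, 43, 43, 43, 43, 47, 67, 99, 119, 124, 125, 124, 124, 124, 122, 123, 122, 122, 122]
280 [130, 130, 131, 131, 131, 132, 131, 126, 99, 60, 42, 42, 43, 44, 42, 42, 41, 43, 43, 43, 46, 63, 96, 117, 121, 121, 121, 121, 121, 120, 122, 121, 121, 122, 120]
288 [131, 131, 132, 132, 132, 132, 127, 105, 67, 43, 42, 42, 43, 44, 42, 43, 42, 44, 44, 44, 57, 88, 111, 118, 118, 119, 119, 120, 121, 121, 121, 120, 119, 120, 117]
```

>>> {"method": "move_arm", "body": {
  "series": [
    {"grip":0.36,"dx":-0.8,"dy":0.1,"dz":0,"roll":0},
    {"grip":0.36,"dx":-0.8,"dy":0.1,"dz":0,"roll":0},
    {"grip":0.36,"dx":-0.8,"dy":0.08,"dz":0,"roll":0},
    {"grip":0.36,"dx":0,"dy":0,"dz":0.7,"roll":0},
    {"grip":0.36,"dx":0,"dy":0,"dz":0.7,"roll":0}
  ]
}}

```text
clock: 13.95
ee_pos: [0.6152, -0.0906, 0.1774]
orientation: [[0.076, 0.997, 0.001], [0.997, -0.076, 0.0], [0.0, 0.001, -1.0]]
contact_force: [0.2, 0.1, 0.1]
grip_width: 0.359
grip_force: 0.0
```

>>> {"method": "move_arm", "body": {
  "series": [
    {"grip":0.36,"dx":0,"dy":0,"dz":0.7,"roll":0},
    {"grip":0.36,"dx":0,"dy":0,"dz":0.6,"roll":0},
    {"grip":0.36,"dx":0,"dy":0,"dz":0.28,"roll":0},
    {"grip":0.36,"dx":0,"dy":0,"dz":0,"roll":0},
    {"grip":0.36,"dx":0,"dy":0,"dz":0,"roll":0}
  ]
}}

```text
clock: 14.45
ee_pos: [0.6155, -0.0906, 0.139]
orientation: [[0.075, 0.997, 0.001], [0.997, -0.075, -0.0], [-0.0, 0.001, -1.0]]
contact_force: [-0.1, -0.2, 1.1]
grip_width: 0.362
grip_force: 0.0
```

Run:
```python
from h import *
go(.615,-.0905,.138,85.2)
w=cam('wrist');cv2.imwrite('pics/w5.png',w['image'][180:400,200:440].repeat(2,0).repeat(2,1))
```

```text
at [ 0.6155 -0.0906  0.139 ] head 85.7 units [ 0.   -0.02  0.04] roll 0.08
```

View pics/w5.png

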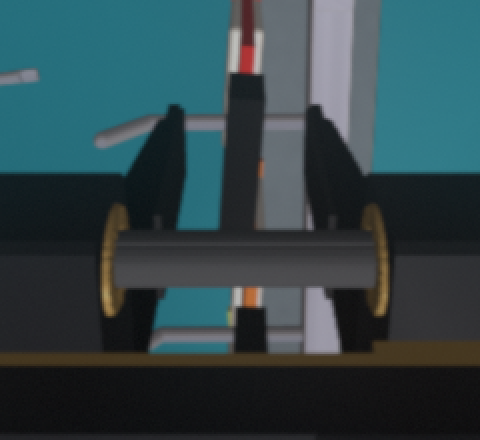

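The header sits centred between the fingers, at crop x≈246 with the fingers at 176 and 314. Closing.

>>> {"method": "move_arm", "body": {
  "series": [
    {"grip":0.0,"dx":0,"dy":0,"dz":0,"roll":0},
    {"grip":0.0,"dx":0,"dy":0,"dz":0,"roll":0},
    {"grip":0.0,"dx":0,"dy":0,"dz":0,"roll":0},
    {"grip":0.0,"dx":0,"dy":0,"dz":0,"roll":0},
    {"grip":0.0,"dx":0,"dy":0,"dz":0,"roll":0}
  ]
}}

```text
clock: 15.0
ee_pos: [0.6153, -0.0909, 0.139]
orientation: [[0.076, 0.997, 0.0], [0.997, -0.076, -0.0], [-0.0, 0.0, -1.0]]
contact_force: [-0.4, -0.9, 1.2]
grip_width: 0.103
grip_force: 30.0
```

>>> {"method": "move_arm", "body": {
  "series": [
    {"grip":0.0,"dx":0,"dy":0,"dz":-0.13,"roll":0},
    {"grip":0.0,"dx":0,"dy":0,"dz":-0.13,"roll":0},
    {"grip":0.0,"dx":0,"dy":0,"dz":0,"roll":0},
    {"grip":0.0,"dx":0,"dy":0,"dz":0,"roll":0}
  ]
}}

```text
clock: 15.4
ee_pos: [0.6152, -0.0909, 0.1453]
orientation: [[0.075, 0.997, 0.0], [0.997, -0.075, -0.0], [-0.0, 0.0, -1.0]]
contact_force: [0.3, -0.2, -0.0]
grip_width: 0.105
grip_force: 30.0
```

>>> {"method": "move_arm", "body": {
  "series": [
    {"grip":0.0,"dx":0,"dy":-0.25,"dz":0,"roll":0},
    {"grip":0.0,"dx":0,"dy":-0.25,"dz":0,"roll":0},
    {"grip":0.0,"dx":0,"dy":-0.25,"dz":0,"roll":0},
    {"grip":0.0,"dx":0,"dy":-0.25,"dz":0,"roll":0},
    {"grip":0.0,"dx":0,"dy":0,"dz":0,"roll":0}
  ]
}}

```text
clock: 15.9
ee_pos: [0.5893, -0.0889, 0.1451]
orientation: [[0.076, 0.997, -0.0], [0.997, -0.076, 0.0], [0.0, -0.0, -1.0]]
contact_force: [-0.0, 0.3, -0.5]
grip_width: 0.1
grip_force: 30.0
```

>>> {"method": "move_arm", "body": {
  "series": [
    {"grip":0.0,"dx":0,"dy":-0.16,"dz":-0.14,"roll":0},
    {"grip":0.0,"dx":0,"dy":-0.16,"dz":-0.14,"roll":0},
    {"grip":0.0,"dx":0,"dy":-0.16,"dz":-0.14,"roll":0},
    {"grip":0.0,"dx":0,"dy":-0.16,"dz":-0.14,"roll":0},
    {"grip":0.0,"dx":0,"dy":0,"dz":0,"roll":0}
  ]
}}

```text
clock: 16.4
ee_pos: [0.5741, -0.0878, 0.16]
orientation: [[0.075, 0.997, 0.001], [0.997, -0.075, -0.0], [-0.0, 0.001, -1.0]]
contact_force: [-0.9, 0.1, -0.8]
grip_width: 0.103
grip_force: 30.0
```

>>> {"method": "move_arm", "body": {
  "series": [
    {"grip":0.0,"dx":0,"dy":-0.3,"dz":0,"roll":0},
    {"grip":0.0,"dx":0,"dy":-0.3,"dz":0,"roll":0},
    {"grip":0.0,"dx":0,"dy":-0.4,"dz":0,"roll":0},
    {"grip":0.0,"dx":0,"dy":-0.4,"dz":0,"roll":0},
    {"grip":0.0,"dx":0,"dy":-0.4,"dz":0,"roll":0}
  ]
}}

```text
clock: 16.9
ee_pos: [0.5284, -0.0843, 0.1591]
orientation: [[0.075, 0.997, -0.0], [0.997, -0.075, 0.0], [-0.0, -0.0, -1.0]]
contact_force: [-0.0, -0.3, -0.4]
grip_width: 0.103
grip_force: 30.0
```

Run:
```python
from h import *
go(.57,.2,.25,175)
s=cam('scene');cv2.imwrite('pics/s6.png',cv2.resize(s['image'][170:310,180:360],None,fx=3,fy=3))
```

```text
at [ 0.5284 -0.0843  0.1591] head 85.67 units [11.46  0.8  -3.64] roll -14.89
```

View pics/s6.png

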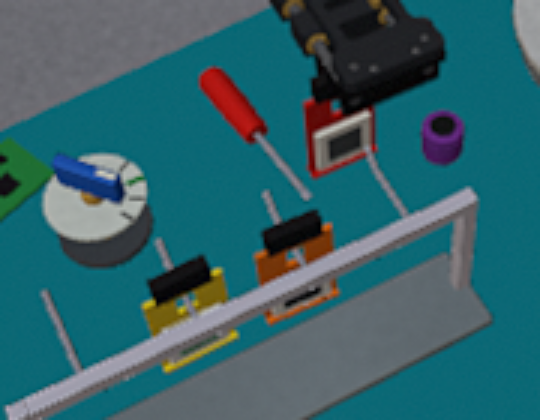

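The red pack is clear of its peg. Carrying it to the rack, raised and turned.

>>> {"method": "move_arm", "body": {
  "series": [
    {"grip":0.0,"dx":0.2,"dy":0,"dz":-0.75,"roll":0},
    {"grip":0.0,"dx":0.9,"dy":0.07,"dz":-0.75,"roll":0},
    {"grip":0.0,"dx":0.95,"dy":0.07,"dz":-0.75,"roll":0},
    {"grip":0.0,"dx":0.95,"dy":0.07,"dz":-0.75,"roll":0},
    {"grip":0.0,"dx":0.95,"dy":0.07,"dz":0,"roll":0}
  ]
}}

```text
clock: 17.45
ee_pos: [0.5454, 0.0143, 0.238]
orientation: [[0.076, 0.997, 0.007], [0.997, -0.076, -0.0], [0.0, 0.007, -1.0]]
contact_force: [1.0, -0.2, -0.6]
grip_width: 0.103
grip_force: 30.0
```

>>> {"method": "move_arm", "body": {
  "series": [
    {"grip":0.0,"dx":0.95,"dy":0.07,"dz":0,"roll":0},
    {"grip":0.0,"dx":0.95,"dy":0.07,"dz":0,"roll":0},
    {"grip":0.0,"dx":0.95,"dy":0.07,"dz":0,"roll":0},
    {"grip":0.0,"dx":0.95,"dy":0.07,"dz":0,"roll":0},
    {"grip":0.0,"dx":0.95,"dy":0.07,"dz":0,"roll":0}
  ]
}}

```text
clock: 17.95
ee_pos: [0.5614, 0.1323, 0.2342]
orientation: [[0.075, 0.997, 0.0], [0.997, -0.075, 0.0], [0.0, 0.0, -1.0]]
contact_force: [0.2, -0.4, -1.0]
grip_width: 0.101
grip_force: 30.0
```

>>> {"method": "move_arm", "body": {
  "series": [
    {"grip":0.0,"dx":0.95,"dy":0.07,"dz":0,"roll":0},
    {"grip":0.0,"dx":0.9,"dy":0.07,"dz":0,"roll":0},
    {"grip":0.0,"dx":0,"dy":0,"dz":0,"roll":1},
    {"grip":0.0,"dx":0,"dy":0,"dz":0,"roll":1},
    {"grip":0.0,"dx":0,"dy":0,"dz":0,"roll":1}
  ]
}}

```text
clock: 18.45
ee_pos: [0.5683, 0.1774, 0.234]
orientation: [[0.383, 0.924, -0.0], [0.924, -0.383, -0.0], [-0.0, -0.0, -1.0]]
contact_force: [-0.3, -0.0, -0.1]
grip_width: 0.106
grip_force: 30.0
```

>>> {"method": "move_arm", "body": {
  "series": [
    {"grip":0.0,"dx":0,"dy":0,"dz":0,"roll":1},
    {"grip":0.0,"dx":0,"dy":0,"dz":0,"roll":1},
    {"grip":0.0,"dx":0,"dy":0,"dz":0,"roll":1},
    {"grip":0.0,"dx":0,"dy":0,"dz":0,"roll":1},
    {"grip":0.0,"dx":0,"dy":0,"dz":0,"roll":1}
  ]
}}

```text
clock: 18.95
ee_pos: [0.5683, 0.1771, 0.2341]
orientation: [[0.794, 0.608, 0.0], [0.608, -0.794, 0.0], [0.0, 0.0, -1.0]]
contact_force: [-1.0, -0.2, -0.7]
grip_width: 0.101
grip_force: 30.0
```

>>> {"method": "move_arm", "body": {
  "series": [
    {"grip":0.0,"dx":0,"dy":0,"dz":0,"roll":1},
    {"grip":0.0,"dx":0,"dy":0,"dz":0,"roll":1},
    {"grip":0.0,"dx":0,"dy":0,"dz":0,"roll":1},
    {"grip":0.0,"dx":0,"dy":0,"dz":0,"roll":1},
    {"grip":0.0,"dx":0,"dy":0,"dz":0,"roll":1}
  ]
}}

```text
clock: 19.45
ee_pos: [0.5683, 0.1771, 0.2341]
orientation: [[0.992, 0.129, 0.0], [0.129, -0.992, 0.0], [0.0, -0.0, -1.0]]
contact_force: [-0.4, -0.3, -1.1]
grip_width: 0.105
grip_force: 30.0
```

>>> {"method": "move_arm", "body": {
  "series": [
    {"grip":0.0,"dx":0,"dy":0,"dz":0,"roll":0.6},
    {"grip":0.0,"dx":0,"dy":0,"dz":0,"roll":0},
    {"grip":0.0,"dx":0,"dy":0,"dz":0,"roll":0},
    {"grip":0.0,"dx":0,"dy":0,"dz":0,"roll":0}
  ]
}}

```text
clock: 19.85
ee_pos: [0.5684, 0.1772, 0.2342]
orientation: [[0.997, 0.072, 0.0], [0.072, -0.997, -0.0], [0.0, 0.0, -1.0]]
contact_force: [-0.2, 0.1, -1.0]
grip_width: 0.104
grip_force: 30.0
```

Run:
```python
from h import *
go(.57,.2,.235,4)
w=cam('wrist');cv2.imwrite('pics/w7.png',w['image'])
```

```text
at [0.5684 0.1772 0.2342] head 4.13 units [ 0.13 -0.91 -0.03] roll 0.02
```

View pics/w7.png

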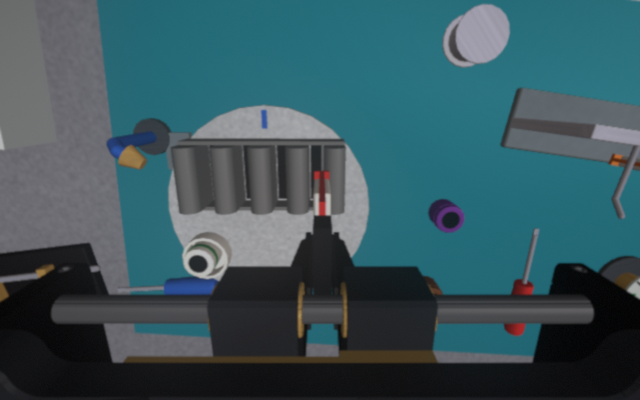

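The wrist view shows the logger upright in the cup at (205,257) and the rack square to the tool, its front edge level at v≈143. The stripe is at (264,119), and the dividers lie at about x=188, 226, 261, 298 and 337. The red pack is at (321,195), over the fourth gap.

Run:
```python
from h import *
w=cam('wrist');g=cv2.cvtColor(w['image'],cv2.COLOR_BGR2GRAY)
for v in (143,152,175,200):
    print(v);print(g[v-1:v+2,168:352].mean(0).astype(int).tolist())
print('stripe',plane(w,264,110,.04),plane(w,264.5,127,.04))
```

```text
143
[68, 85, 98, 101, 101, 100, 101, 100, 98, 96, 94, 92, 92, 92, 92, 92, 92, 93, 92, 92, 92, 92, 92, 92, 92, 93, 92, 92, 93, 93, 93, 93, 93, 93, 94, 94, 94, 94, 94, 95, 95, 95, 94, 93, 93, 94, 94, 94, 93, 94, 94, 94, 94, 94, 94, 94, 94, 94, 94, 94, 94, 94, 94, 94, 94, 95, 94, 94, 95, 95, 95, 95, 95, 96, 95, 94, 94, 94, 94, 94, 94, 94, 94, 95, 95, 95, 95, 94, 95, 95, 95, 94, 95, 94, 95, 94, 95, 95, 95, 95, 95, 95, 95, 95, 96, 96, 96, 97, 97, 95, 94, 94, 94, 94, 94, 94, 94, 94, 95, 95, 95, 95, 95, 95, 94, 95, 94, 95, 95, 95, 95, 95, 95, 95, 94, 95, 95, 95, 95, 95, 96, 98, 97, 95, 94, 94, 94, 94, 94, 95, 94, 94, 95, 95, 96, 96, 95, 95, 94, 95, 95, 94, 95, 95, 95, 94, 95, 95, 94, 94, 94, 94, 95, 94, 95, 97, 103, 109, 107, 98, 93, 92, 91, 91]
152
[100, 99, 91, 77, 71, 75, 81, 85, 89, 92, 95, 96, 98, 99, 100, 101, 103, 104, 102, 98, 94, 90, 86, 82, 78, 73, 68, 64, 63, 64, 64, 63, 63, 63, 63, 64, 64, 64, 64, 65, 68, 69, 67, 72, 77, 83, 87, 90, 93, 96, 98, 99, 101, 102, 104, 105, 104, 101, 97, 92, 88, 84, 79, 74, 68, 65, 64, 65, 65, 65, 65, 65, 65, 72, 88, 85, 56, 40, 43, 53, 62, 69, 74, 79
[... 1356 characters left out ...]
8, 65, 66, 65, 65, 66, 64, 65, 65, 65, 65, 64, 63, 63, 66, 69, 74, 80, 85, 90, 92, 96, 98, 99, 100, 101, 102, 102, 101, 100, 96, 92, 88, 85, 80, 74, 69, 65, 65, 65, 65, 66, 65, 65, 67, 76, 87, 93, 93, 91, 81, 69, 69, 74, 79, 85, 89, 92, 96, 98, 99, 100, 102, 102, 103, 101, 99, 96, 91, 87, 83, 76, 70, 66, 65, 65, 67, 76, 89, 96, 98, 98, 97, 96, 94, 91, 80, 68, 64, 68, 73, 78, 83, 87, 92, 95, 96, 98, 100, 101, 102, 102, 101, 98, 94, 91, 86, 80, 72, 72, 84, 92, 95, 110, 138, 166, 182, 180, 147, 94, 59, 54, 54, 55, 75, 122, 164, 184, 188, 179, 150, 109, 95, 96, 98, 99, 101, 102, 102, 100, 97, 94, 91, 93, 116, 142, 155, 157, 158, 158, 157, 156]
stripe [0.6384 0.2447 0.04  ] [0.6202 0.2438 0.04  ]
```

Run:
```python
from h import *
w=cam('wrist');s=get_state();R=s['orientation'];p=s['ee_pos']
for v,us in((152,(315.5,282.3,248.9)),(175,(314.5,282.8))):
  for u in us:
    P=plane(w,u,v,.04);print(P,'tool-frame offset mm',((P-p)@R*1000).round(1))
# pack red centre seen: red case columns at row ~177 (z .234-.09+.060)
print('pack', [((plane(w,u,177,.1955)-p)@R*1000).round(1) for u in (315.5,326)])
P=np.array([.5243,.2367])+.046*np.array([.9975,.07]);n=np.array([-.07,.9975])
print('model slots',[(P+n*y) for y in(-.057,-.019,.019,.057)])
```

```text
[0.5966 0.1856 0.04  ] tool-frame offset mm [ 28.7  -6.4 194.2]
[0.5939 0.2231 0.04  ] tool-frame offset mm [ 28.7 -44.  194.2]
[0.5912 0.2609 0.04  ] tool-frame offset mm [ 28.6 -81.9 194.2]
[0.57  0.185 0.04 ] tool-frame offset mm [  2.1  -7.7 194.2]
[0.5674 0.2216 0.04  ] tool-frame offset mm [  2.  -44.4 194.2]
pack [array([35.3, -3.3, 38.7]), array([35.3,  3.7, 38.7])]
model slots [array([0.5742, 0.1831]), array([0.5715, 0.221 ]), array([0.5689, 0.2589]), array([0.5662, 0.2968])]
```

Slot spacings come out at 37.6 and 37.9 mm, which agrees with 38. The slot at y=-57 lies 6.6 mm towards -y of the tool and 6 mm ahead. Inserting red there.

>>> {"method": "move_arm", "body": {
  "series": [
    {"grip":0.0,"dx":0.24,"dy":-0.27,"dz":0,"roll":0},
    {"grip":0.0,"dx":0,"dy":0,"dz":0.6,"roll":0},
    {"grip":0.0,"dx":0,"dy":0,"dz":0.6,"roll":0},
    {"grip":0.0,"dx":0,"dy":0,"dz":0.4,"roll":0},
    {"grip":0.0,"dx":0,"dy":0,"dz":0,"roll":0}
  ]
}}

```text
clock: 20.5
ee_pos: [0.5722, 0.1839, 0.1904]
orientation: [[0.997, 0.071, -0.006], [0.071, -0.997, -0.001], [-0.006, 0.001, -1.0]]
contact_force: [-0.7, -0.1, -0.8]
grip_width: 0.1
grip_force: 30.0
```

>>> {"method": "move_arm", "body": {
  "series": [
    {"grip":0.0,"dx":0,"dy":0,"dz":0.3,"roll":0},
    {"grip":0.0,"dx":0,"dy":0,"dz":0.3,"roll":0},
    {"grip":0.0,"dx":0,"dy":0,"dz":0.2,"roll":0},
    {"grip":0.0,"dx":0,"dy":0,"dz":0,"roll":0}
  ]
}}

```text
clock: 20.9
ee_pos: [0.5735, 0.1842, 0.1731]
orientation: [[0.997, 0.071, -0.002], [0.071, -0.997, -0.0], [-0.002, 0.0, -1.0]]
contact_force: [-0.0, 0.2, -1.3]
grip_width: 0.102
grip_force: 30.0
```

>>> {"method": "move_arm", "body": {
  "series": [
    {"grip":0.0,"dx":0,"dy":0,"dz":0.2,"roll":0},
    {"grip":0.0,"dx":0,"dy":0,"dz":0.2,"roll":0},
    {"grip":0.0,"dx":0,"dy":0,"dz":0,"roll":0}
  ]
}}

```text
clock: 21.2
ee_pos: [0.5735, 0.1842, 0.1632]
orientation: [[0.997, 0.071, -0.001], [0.071, -0.997, -0.0], [-0.001, 0.0, -1.0]]
contact_force: [0.1, -0.4, -1.4]
grip_width: 0.107
grip_force: 30.0
```

>>> {"method": "move_arm", "body": {
  "series": [
    {"grip":0.0,"dx":0,"dy":0,"dz":0.3,"roll":0},
    {"grip":0.0,"dx":0,"dy":0,"dz":0.3,"roll":0},
    {"grip":0.0,"dx":0,"dy":0,"dz":0.3,"roll":0},
    {"grip":0.0,"dx":0,"dy":0,"dz":0.2,"roll":0},
    {"grip":0.0,"dx":0,"dy":0,"dz":0,"roll":0}
  ]
}}

```text
clock: 21.7
ee_pos: [0.5732, 0.1842, 0.1351]
orientation: [[0.997, 0.071, -0.002], [0.071, -0.997, -0.001], [-0.002, 0.0, -1.0]]
contact_force: [0.3, 0.5, -0.9]
grip_width: 0.101
grip_force: 30.0
```

>>> {"method": "move_arm", "body": {
  "series": [
    {"grip":0.0,"dx":0,"dy":0,"dz":0.1,"roll":0},
    {"grip":0.0,"dx":0,"dy":0,"dz":0.06,"roll":0},
    {"grip":0.0,"dx":0,"dy":0,"dz":0,"roll":0},
    {"grip":0.0,"dx":0,"dy":0,"dz":0,"roll":0}
  ]
}}

```text
clock: 22.1
ee_pos: [0.5741, 0.1844, 0.1329]
orientation: [[0.997, 0.071, 0.0], [0.071, -0.997, 0.0], [0.0, -0.0, -1.0]]
contact_force: [-0.1, 0.0, -1.2]
grip_width: 0.103
grip_force: 30.0
```

>>> {"method": "move_arm", "body": {
  "series": [
    {"grip":0.0,"dx":0,"dy":0,"dz":0.05,"roll":0},
    {"grip":0.0,"dx":0,"dy":0,"dz":0,"roll":0},
    {"grip":0.0,"dx":0,"dy":0,"dz":0,"roll":0}
  ]
}}

```text
clock: 22.4
ee_pos: [0.5743, 0.1844, 0.1318]
orientation: [[0.997, 0.071, 0.001], [0.071, -0.997, 0.0], [0.001, -0.0, -1.0]]
contact_force: [0.8, -1.1, 1.2]
grip_width: 0.1
grip_force: 30.0
```

>>> {"method": "move_arm", "body": {
  "series": [
    {"grip":0.0,"dx":0,"dy":0,"dz":0.05,"roll":0},
    {"grip":0.0,"dx":0,"dy":0,"dz":0,"roll":0},
    {"grip":0.0,"dx":0,"dy":0,"dz":0,"roll":0}
  ]
}}

```text
clock: 22.7
ee_pos: [0.5745, 0.1845, 0.1317]
orientation: [[0.997, 0.071, 0.001], [0.071, -0.997, 0.0], [0.001, -0.0, -1.0]]
contact_force: [-2.3, -0.7, 4.5]
grip_width: 0.099
grip_force: 30.0
```

Floor contact. Releasing red, then back for orange.

>>> {"method": "move_arm", "body": {
  "series": [
    {"grip":0.32,"dx":0,"dy":0,"dz":0,"roll":0},
    {"grip":0.32,"dx":0,"dy":0,"dz":0,"roll":0},
    {"grip":0.32,"dx":0,"dy":0,"dz":0,"roll":0},
    {"grip":0.32,"dx":0,"dy":0,"dz":-0.4,"roll":0},
    {"grip":0.32,"dx":0,"dy":0,"dz":-1,"roll":0}
  ]
}}

```text
clock: 23.2
ee_pos: [0.5721, 0.1839, 0.1628]
orientation: [[0.997, 0.071, -0.006], [0.071, -0.997, -0.001], [-0.006, 0.001, -1.0]]
contact_force: [0.2, -0.7, 0.3]
grip_width: 0.318
grip_force: 0.0
```

>>> {"method": "move_arm", "body": {
  "series": [
    {"grip":0.32,"dx":0,"dy":0,"dz":-1,"roll":0},
    {"grip":0.32,"dx":0,"dy":0,"dz":-1,"roll":-1},
    {"grip":0.36,"dx":0,"dy":0,"dz":0,"roll":-1},
    {"grip":0.36,"dx":0,"dy":0,"dz":0,"roll":-1},
    {"grip":0.36,"dx":0,"dy":0,"dz":0,"roll":-1}
  ]
}}

```text
clock: 23.7
ee_pos: [0.5743, 0.1844, 0.2163]
orientation: [[0.88, 0.474, 0.001], [0.474, -0.88, 0.0], [0.001, 0.0, -1.0]]
contact_force: [-0.0, -0.6, -0.5]
grip_width: 0.358
grip_force: 0.0
```

>>> {"method": "move_arm", "body": {
  "series": [
    {"grip":0.36,"dx":0,"dy":0,"dz":0,"roll":-1},
    {"grip":0.36,"dx":0,"dy":0,"dz":0,"roll":-1},
    {"grip":0.36,"dx":0,"dy":0,"dz":0,"roll":-1},
    {"grip":0.36,"dx":0,"dy":0,"dz":0,"roll":-1},
    {"grip":0.36,"dx":0,"dy":0,"dz":0,"roll":-1}
  ]
}}

```text
clock: 24.2
ee_pos: [0.5741, 0.1844, 0.2159]
orientation: [[0.525, 0.851, 0.001], [0.851, -0.525, 0.0], [0.0, 0.0, -1.0]]
contact_force: [0.3, -0.1, -1.1]
grip_width: 0.359
grip_force: 0.0
```

>>> {"method": "move_arm", "body": {
  "series": [
    {"grip":0.36,"dx":0,"dy":0,"dz":0,"roll":-1},
    {"grip":0.36,"dx":0,"dy":0,"dz":0,"roll":-1},
    {"grip":0.36,"dx":0,"dy":0,"dz":0,"roll":-1},
    {"grip":0.36,"dx":0,"dy":0,"dz":0,"roll":-1},
    {"grip":0.36,"dx":0,"dy":0,"dz":0,"roll":-0.6}
  ]
}}

```text
clock: 24.7
ee_pos: [0.5742, 0.1844, 0.2159]
orientation: [[0.072, 0.997, 0.001], [0.997, -0.072, 0.0], [0.0, 0.001, -1.0]]
contact_force: [0.4, 1.0, 0.3]
grip_width: 0.362
grip_force: 0.0
```

>>> {"method": "move_arm", "body": {
  "series": [
    {"grip":0.36,"dx":-0.97,"dy":0.2,"dz":0,"roll":0},
    {"grip":0.36,"dx":-0.97,"dy":0.2,"dz":0,"roll":0},
    {"grip":0.36,"dx":-0.97,"dy":0.2,"dz":0,"roll":0},
    {"grip":0.36,"dx":-0.97,"dy":0.2,"dz":0,"roll":0},
    {"grip":0.36,"dx":-0.97,"dy":0.2,"dz":0,"roll":0}
  ]
}}

```text
clock: 25.2
ee_pos: [0.59, 0.0606, 0.2159]
orientation: [[0.075, 0.997, 0.001], [0.997, -0.075, -0.0], [0.0, 0.001, -1.0]]
contact_force: [1.2, -0.6, -0.1]
grip_width: 0.357
grip_force: 0.0
```

>>> {"method": "move_arm", "body": {
  "series": [
    {"grip":0.36,"dx":-0.97,"dy":0.2,"dz":0,"roll":0},
    {"grip":0.36,"dx":-0.97,"dy":0.2,"dz":0,"roll":0},
    {"grip":0.36,"dx":-0.97,"dy":0.2,"dz":0,"roll":0},
    {"grip":0.36,"dx":-0.97,"dy":0.2,"dz":0,"roll":0},
    {"grip":0.36,"dx":-0.97,"dy":0.2,"dz":0,"roll":0}
  ]
}}

```text
clock: 25.7
ee_pos: [0.6058, -0.0623, 0.2159]
orientation: [[0.075, 0.997, 0.001], [0.997, -0.075, -0.0], [-0.0, 0.001, -1.0]]
contact_force: [1.3, 0.1, -1.1]
grip_width: 0.358
grip_force: 0.0
```

>>> {"method": "move_arm", "body": {
  "series": [
    {"grip":0.36,"dx":-0.97,"dy":0.2,"dz":0,"roll":0},
    {"grip":0.36,"dx":-0.97,"dy":0.15,"dz":0,"roll":0},
    {"grip":0.36,"dx":0,"dy":0,"dz":0,"roll":0},
    {"grip":0.36,"dx":0,"dy":0,"dz":0,"roll":0},
    {"grip":0.36,"dx":0,"dy":0,"dz":0,"roll":0}
  ]
}}

```text
clock: 26.2
ee_pos: [0.6106, -0.1095, 0.2154]
orientation: [[0.075, 0.997, 0.0], [0.997, -0.075, 0.0], [0.0, 0.0, -1.0]]
contact_force: [-0.4, 0.2, 0.7]
grip_width: 0.362
grip_force: 0.0
```

Run:
```python
from h import *
go(.611,-.17,.14,85.7)
w=cam('wrist');cv2.imwrite('pics/w8.png',w['image'])
p=proj(w,np.array([.611,-.17,.155]));print(p)
for v in range(250,296,6):
    r=w['image'][v,305:350].max(1);i=np.where(r<60)[0]+305;print(v,i.min() if len(i) else None,i.max() if len(i) else None,plane(w,i.mean(),v,.155) if len(i) else '')
```

```text
at [ 0.6106 -0.1095  0.2154] head 85.71 units [-2.41  0.19  3.02] roll 0.0
[326.8232 283.9326]
250 None None 
256 324 333 [ 0.6141 -0.1451  0.155 ]
262 323 333 [ 0.6133 -0.1503  0.155 ]
268 323 333 [ 0.613  -0.1556  0.155 ]
274 323 333 [ 0.6126 -0.161   0.155 ]
280 323 332 [ 0.6118 -0.1664  0.155 ]
286 321 332 [ 0.6106 -0.1719  0.155 ]
292 321 332 [ 0.6102 -0.1775  0.155 ]
```

>>> {"method": "move_arm", "body": {
  "series": [
    {"grip":0.36,"dx":0,"dy":0,"dz":0,"roll":0.4},
    {"grip":0.36,"dx":-0.8,"dy":0.1,"dz":0,"roll":0},
    {"grip":0.36,"dx":-0.8,"dy":0.1,"dz":0,"roll":0},
    {"grip":0.36,"dx":-0.8,"dy":0.1,"dz":0,"roll":0},
    {"grip":0.36,"dx":0,"dy":0,"dz":0.7,"roll":0}
  ]
}}

```text
clock: 26.75
ee_pos: [0.6128, -0.1721, 0.2005]
orientation: [[0.118, 0.993, 0.006], [0.993, -0.118, -0.002], [-0.002, 0.006, -1.0]]
contact_force: [0.2, 0.3, 0.7]
grip_width: 0.362
grip_force: 0.0
```

>>> {"method": "move_arm", "body": {
  "series": [
    {"grip":0.36,"dx":0,"dy":0,"dz":0.7,"roll":0},
    {"grip":0.36,"dx":0,"dy":0,"dz":0,"roll":0},
    {"grip":0.36,"dx":0,"dy":0,"dz":0,"roll":0}
  ]
}}

```text
clock: 27.05
ee_pos: [0.6103, -0.1693, 0.1783]
orientation: [[0.116, 0.993, -0.003], [0.993, -0.116, 0.001], [0.001, -0.003, -1.0]]
contact_force: [0.4, 0.5, 1.2]
grip_width: 0.361
grip_force: 0.0
```

Run:
```python
from h import *
go(.611,-.17,.139,83.3)
w=cam('wrist')
for v in range(215,296,8):
    r=w['image'][v,290:350].max(1);print(v,r[::2].tolist())
```

```text
at [ 0.6103 -0.1693  0.1783] head 83.34 units [-0.03  0.04  1.57] roll 0.01
215 [123, 122, 123, 122, 123, 123, 123, 123, 123, 123, 123, 124, 114, 58, 43, 42, 41, 42, 42, 43, 63, 108, 112, 112, 111, 110, 110, 110, 108, 94]
223 [136, 135, 136, 136, 136, 136, 136, 135, 135, 134, 135, 134, 125, 60, 42, 42, 41, 43, 43, 42, 71, 122, 123, 120, 120, 118, 119, 118, 117, 104]
231 [117, 121, 121, 122, 123, 123, 123, 122, 122, 123, 124, 123, 115, 60, 41, 42, 41, 42, 42, 42, 64, 109, 113, 113, 114, 114, 115, 115, 114, 100]
239 [35, 80, 120, 122, 122, 122, 122, 122, 123, 124, 123, 123, 116, 62, 41, 41, 42, 42, 41, 42, 66, 108, 111, 111, 112, 111, 111, 111, 112, 99]
247 [34, 68, 116, 122, 122, 122, 122, 122, 122, 123, 123, 123, 117, 63, 41, 40, 41, 41, 41, 41, 69, 108, 111, 111, 111, 112, 113, 112, 112, 102]
255 [33, 63, 116, 122, 122, 122, 122, 122, 123, 122, 122, 123, 118, 64, 39, 40, 42, 40, 40, 41, 72, 109, 112, 112, 112, 111, 109, 110, 110, 105]
263 [31, 54, 115, 121, 121, 121, 122, 122, 122, 122, 122, 122, 118, 67, 42, 39, 40, 41, 43, 42, 73, 108, 109, 110, 110, 110, 110, 110, 110, 105]
271 [32, 87, 120, 121, 121, 121, 122, 122, 122, 121, 122, 123, 120, 97, 107, 98, 95, 103, 119, 110, 93, 109, 110, 110, 110, 110, 111, 110, 110, 107]
279 [56, 115, 121, 121, 121, 121, 121, 122, 122, 121, 121, 123, 122, 127, 169, 117, 94, 111, 177, 176, 108, 107, 109, 109, 108, 108, 109, 109, 108, 106]
287 [106, 120, 121, 120, 120, 120, 121, 121, 122, 121, 122, 122, 122, 116, 152, 110, 95, 101, 161, 182, 132, 104, 108, 108, 106, 107, 107, 107, 108, 107]
295 [57, 57, 56, 56, 56, 57, 56, 57, 56, 56, 58, 57, 58, 57, 64, 75, 76, 66, 64, 79, 63, 52, 53, 53, 54, 54, 53, 53, 54, 52]
```

>>> {"method": "move_arm", "body": {
  "series": [
    {"grip":0.36,"dx":0,"dy":0,"dz":0.6,"roll":0},
    {"grip":0.36,"dx":0,"dy":0,"dz":0.6,"roll":0},
    {"grip":0.36,"dx":0,"dy":0,"dz":0.44,"roll":0},
    {"grip":0.36,"dx":0,"dy":0,"dz":0,"roll":0},
    {"grip":0.36,"dx":0,"dy":0,"dz":0,"roll":0}
  ]
}}

```text
clock: 27.6
ee_pos: [0.6107, -0.1707, 0.1384]
orientation: [[0.117, 0.993, -0.001], [0.993, -0.117, 0.0], [0.0, -0.001, -1.0]]
contact_force: [-0.9, -0.1, -0.5]
grip_width: 0.362
grip_force: 0.0
```

>>> {"method": "move_arm", "body": {
  "series": [
    {"grip":0.0,"dx":0,"dy":0,"dz":0,"roll":0},
    {"grip":0.0,"dx":0,"dy":0,"dz":0,"roll":0},
    {"grip":0.0,"dx":0,"dy":0,"dz":0,"roll":0},
    {"grip":0.0,"dx":0,"dy":0,"dz":0,"roll":0},
    {"grip":0.0,"dx":0,"dy":0,"dz":0,"roll":0}
  ]
}}

```text
clock: 28.1
ee_pos: [0.6113, -0.1709, 0.1397]
orientation: [[0.117, 0.993, 0.001], [0.993, -0.117, -0.0], [-0.0, 0.001, -1.0]]
contact_force: [-0.9, -0.1, 0.8]
grip_width: 0.101
grip_force: 29.9
```

>>> {"method": "move_arm", "body": {
  "series": [
    {"grip":0.0,"dx":0,"dy":0,"dz":-0.13,"roll":0},
    {"grip":0.0,"dx":0,"dy":0,"dz":-0.13,"roll":0},
    {"grip":0.0,"dx":0,"dy":0,"dz":0,"roll":-0.2},
    {"grip":0.0,"dx":0,"dy":0,"dz":0,"roll":-0.2}
  ]
}}

```text
clock: 28.5
ee_pos: [0.6111, -0.1708, 0.1458]
orientation: [[0.074, 0.997, 0.0], [0.997, -0.074, -0.0], [-0.0, 0.0, -1.0]]
contact_force: [-0.7, 0.5, -1.5]
grip_width: 0.102
grip_force: 29.9
```

>>> {"method": "move_arm", "body": {
  "series": [
    {"grip":0.0,"dx":0,"dy":-0.25,"dz":0,"roll":0},
    {"grip":0.0,"dx":0,"dy":-0.25,"dz":0,"roll":0},
    {"grip":0.0,"dx":0,"dy":-0.25,"dz":0,"roll":0},
    {"grip":0.0,"dx":0,"dy":-0.25,"dz":0,"roll":0},
    {"grip":0.0,"dx":0,"dy":0,"dz":0,"roll":0}
  ]
}}

```text
clock: 29.0
ee_pos: [0.5852, -0.1687, 0.1456]
orientation: [[0.076, 0.997, -0.0], [0.997, -0.076, 0.0], [0.0, -0.0, -1.0]]
contact_force: [-0.3, 0.1, -0.1]
grip_width: 0.1
grip_force: 29.9
```

>>> {"method": "move_arm", "body": {
  "series": [
    {"grip":0.0,"dx":0,"dy":-0.16,"dz":-0.14,"roll":0},
    {"grip":0.0,"dx":0,"dy":-0.16,"dz":-0.14,"roll":0},
    {"grip":0.0,"dx":0,"dy":-0.16,"dz":-0.14,"roll":0},
    {"grip":0.0,"dx":0,"dy":-0.16,"dz":-0.14,"roll":0},
    {"grip":0.0,"dx":0,"dy":0,"dz":0,"roll":0}
  ]
}}

```text
clock: 29.5
ee_pos: [0.5695, -0.1676, 0.1604]
orientation: [[0.075, 0.997, -0.001], [0.997, -0.075, -0.0], [-0.0, -0.001, -1.0]]
contact_force: [-2.3, -0.2, -1.1]
grip_width: 0.103
grip_force: 30.0
```

>>> {"method": "move_arm", "body": {
  "series": [
    {"grip":0.0,"dx":0,"dy":-0.3,"dz":0,"roll":0},
    {"grip":0.0,"dx":0,"dy":-0.3,"dz":0,"roll":0},
    {"grip":0.0,"dx":0,"dy":-0.4,"dz":0,"roll":0},
    {"grip":0.0,"dx":0,"dy":-0.4,"dz":0,"roll":0},
    {"grip":0.0,"dx":0,"dy":-0.4,"dz":0,"roll":0}
  ]
}}

```text
clock: 30.0
ee_pos: [0.5244, -0.1641, 0.1597]
orientation: [[0.075, 0.997, 0.0], [0.997, -0.075, -0.0], [-0.0, 0.0, -1.0]]
contact_force: [-0.0, -0.0, -0.7]
grip_width: 0.103
grip_force: 30.0
```

>>> {"method": "move_arm", "body": {
  "series": [
    {"grip":0.0,"dx":0.2,"dy":0,"dz":-0.75,"roll":0},
    {"grip":0.0,"dx":0.95,"dy":0.04,"dz":-0.75,"roll":0},
    {"grip":0.0,"dx":0.95,"dy":0.04,"dz":-0.75,"roll":0},
    {"grip":0.0,"dx":0.95,"dy":0.04,"dz":-0.75,"roll":0},
    {"grip":0.0,"dx":0.95,"dy":0.04,"dz":0,"roll":0}
  ]
}}

```text
clock: 30.5
ee_pos: [0.5379, -0.0644, 0.2384]
orientation: [[0.076, 0.997, 0.006], [0.997, -0.076, -0.001], [-0.001, 0.006, -1.0]]
contact_force: [0.6, -0.2, -0.7]
grip_width: 0.103
grip_force: 30.0
```

>>> {"method": "move_arm", "body": {
  "series": [
    {"grip":0.0,"dx":0.95,"dy":0.04,"dz":0,"roll":0},
    {"grip":0.0,"dx":0.95,"dy":0.04,"dz":0,"roll":0},
    {"grip":0.0,"dx":0.95,"dy":0.04,"dz":0,"roll":0},
    {"grip":0.0,"dx":0.95,"dy":0.04,"dz":0,"roll":0},
    {"grip":0.0,"dx":0.95,"dy":0.04,"dz":0,"roll":0}
  ]
}}

```text
clock: 31.0
ee_pos: [0.5502, 0.054, 0.2347]
orientation: [[0.076, 0.997, 0.0], [0.997, -0.076, -0.0], [-0.0, 0.0, -1.0]]
contact_force: [0.6, 0.3, -0.5]
grip_width: 0.103
grip_force: 30.0
```

>>> {"method": "move_arm", "body": {
  "series": [
    {"grip":0.0,"dx":0.95,"dy":0.06,"dz":0,"roll":0},
    {"grip":0.0,"dx":0.95,"dy":0.06,"dz":0,"roll":0},
    {"grip":0.0,"dx":0.95,"dy":0.06,"dz":0,"roll":0},
    {"grip":0.0,"dx":0.95,"dy":0.06,"dz":0,"roll":0},
    {"grip":0.0,"dx":0.95,"dy":0.06,"dz":0,"roll":0}
  ]
}}

```text
clock: 31.5
ee_pos: [0.5668, 0.1708, 0.2349]
orientation: [[0.075, 0.997, 0.0], [0.997, -0.075, -0.002], [-0.002, 0.0, -1.0]]
contact_force: [-0.6, -3.9, 2.1]
grip_width: 0.103
grip_force: 30.0
```

>>> {"method": "move_arm", "body": {
  "series": [
    {"grip":0.0,"dx":0.95,"dy":0,"dz":0,"roll":0},
    {"grip":0.0,"dx":0.18,"dy":0,"dz":0,"roll":1},
    {"grip":0.0,"dx":0,"dy":0,"dz":0,"roll":1},
    {"grip":0.0,"dx":0,"dy":0,"dz":0,"roll":1},
    {"grip":0.0,"dx":0,"dy":0,"dz":0,"roll":1}
  ]
}}

```text
clock: 32.0
ee_pos: [0.5698, 0.1977, 0.2352]
orientation: [[0.478, 0.878, 0.003], [0.878, -0.478, -0.003], [-0.001, 0.004, -1.0]]
contact_force: [1.3, -3.7, 0.3]
grip_width: 0.106
grip_force: 30.1
```

>>> {"method": "move_arm", "body": {
  "series": [
    {"grip":0.0,"dx":0,"dy":0,"dz":0,"roll":1},
    {"grip":0.0,"dx":0,"dy":0,"dz":0,"roll":1},
    {"grip":0.0,"dx":0,"dy":0,"dz":0,"roll":1},
    {"grip":0.0,"dx":0,"dy":0,"dz":0,"roll":1},
    {"grip":0.0,"dx":0,"dy":0,"dz":0,"roll":1}
  ]
}}

```text
clock: 32.5
ee_pos: [0.5702, 0.1967, 0.2355]
orientation: [[0.853, 0.521, 0.004], [0.521, -0.853, -0.005], [0.0, 0.006, -1.0]]
contact_force: [1.9, -5.7, 1.3]
grip_width: 0.112
grip_force: 30.7
```

>>> {"method": "move_arm", "body": {
  "series": [
    {"grip":0.0,"dx":0,"dy":0,"dz":0,"roll":1},
    {"grip":0.0,"dx":0,"dy":0,"dz":0,"roll":1},
    {"grip":0.0,"dx":0,"dy":0,"dz":0,"roll":1},
    {"grip":0.0,"dx":0,"dy":0,"dz":0,"roll":1},
    {"grip":0.0,"dx":0,"dy":0,"dz":0,"roll":0.6}
  ]
}}

```text
clock: 33.0
ee_pos: [0.5701, 0.1965, 0.2355]
orientation: [[0.998, 0.067, 0.003], [0.067, -0.998, -0.005], [0.003, 0.006, -1.0]]
contact_force: [1.4, -4.9, 0.3]
grip_width: 0.115
grip_force: 31.1
```

>>> {"method": "move_arm", "body": {
  "series": [
    {"grip":0.0,"dx":0,"dy":0,"dz":0,"roll":0},
    {"grip":0.0,"dx":0,"dy":0,"dz":0,"roll":0},
    {"grip":0.0,"dx":0,"dy":0,"dz":0,"roll":0}
  ]
}}

```text
clock: 33.3
ee_pos: [0.57, 0.1966, 0.2355]
orientation: [[0.997, 0.071, 0.003], [0.071, -0.997, -0.005], [0.003, 0.005, -1.0]]
contact_force: [2.1, -5.5, 0.7]
grip_width: 0.122
grip_force: 31.1
```

Run:
```python
from h import *
go(.5716,.2223,.19,4.1)
w=cam('wrist');g=cv2.cvtColor(w['image'],cv2.COLOR_BGR2GRAY);s=get_state();R=s['orientation'];p=s['ee_pos']
cv2.imwrite('pics/w9.png',w['image'][100:340,200:440].repeat(2,0).repeat(2,1))
m=cv2.inRange(cv2.cvtColor(w['image'],cv2.COLOR_BGR2HSV),np.array((5,150,60)),np.array((20,255,255)))
ys,xs=np.where(m[150:240,290:350]);print('orange',xs.min()+290,xs.max()+290,ys.min()+150)
for f in (np.array([.5966,.1856]),np.array([.5939,.2231])): print(proj(w,np.r_[f,.04]))
```

```text
at [0.57   0.1966 0.2355] head 4.06 units [ 0.13 -1.03  1.82] roll -0.01
orange 324 346 216
[331.5362 154.866 ]
[298.5424 154.9137]
```

View pics/w9.png

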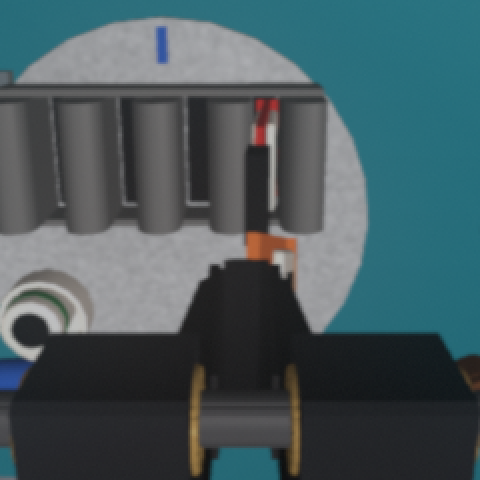

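The carried orange pack brushed the red header, because I was about 5 mm too low. In the crop, red still stands at (265,125) while orange at (270,250) sits crooked in the grip. I'll back off, rise and check.

>>> {"method": "move_arm", "body": {
  "series": [
    {"grip":0.0,"dx":0,"dy":0.3,"dz":0,"roll":0},
    {"grip":0.0,"dx":0,"dy":0.3,"dz":-0.1,"roll":0},
    {"grip":0.0,"dx":0,"dy":0.3,"dz":-0.3,"roll":0},
    {"grip":0.0,"dx":0,"dy":0.3,"dz":-0.5,"roll":0},
    {"grip":0.0,"dx":0,"dy":0,"dz":-0.5,"roll":0}
  ]
}}

```text
clock: 33.85
ee_pos: [0.5715, 0.1686, 0.271]
orientation: [[0.998, 0.07, 0.0], [0.07, -0.998, 0.001], [0.0, -0.001, -1.0]]
contact_force: [-0.4, -0.3, -1.0]
grip_width: 0.102
grip_force: 29.9
```

>>> {"method": "move_arm", "body": {
  "series": [
    {"grip":0.0,"dx":0,"dy":0.8,"dz":0,"roll":0},
    {"grip":0.0,"dx":0,"dy":0.8,"dz":0,"roll":0},
    {"grip":0.0,"dx":0,"dy":0.8,"dz":0,"roll":0},
    {"grip":0.0,"dx":0,"dy":0,"dz":0,"roll":0},
    {"grip":0.0,"dx":0,"dy":0,"dz":0,"roll":0}
  ]
}}

```text
clock: 34.35
ee_pos: [0.5761, 0.1098, 0.2707]
orientation: [[0.998, 0.07, 0.001], [0.07, -0.998, 0.001], [0.001, -0.001, -1.0]]
contact_force: [-1.0, 0.6, -1.1]
grip_width: 0.098
grip_force: 29.9
```

Run:
```python
from h import *
go(.5716,.2223,.19,4.1)
w=cam('wrist');s=cam('scene')
a=cv2.resize(w['image'][100:340,160:480],(400,300));b=cv2.resize(s['image'][90:250,300:513],(400,300))
cv2.imwrite('pics/c10.png',np.hstack([a,b]))
```

```text
at [0.5761 0.1098 0.2707] head 4.04 units [ 0.14 -4.5   3.23] roll -0.01
```

View pics/c10.png

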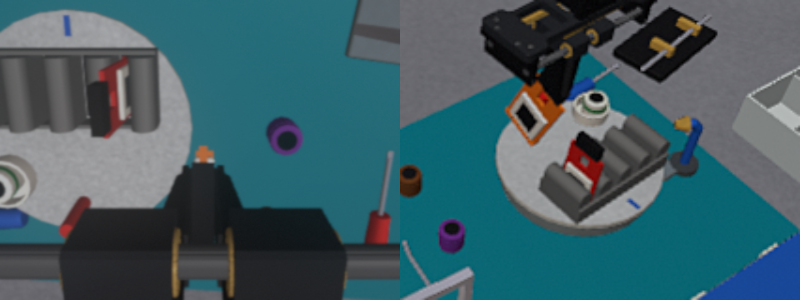

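Orange has swung in its own plane in the grip, and red looks seated in its slot. Measuring both tilts by casting scene rays onto each card's plane.

Run:
```python
from h import *
s=cam('scene');st=get_state();R=st['orientation'];p=st['ee_pos']
H=cv2.cvtColor(s['image'],cv2.COLOR_BGR2HSV)
def onplane(P,n,uv):
    o,d=ray(s,*uv);return o+d*(n@(P-o))/(n@d)
def rect(lo,hi,roi,P,nm):
    m=cv2.inRange(H,np.array(lo),np.array(hi));z=np.zeros_like(m);x0,y0,x1,y1=roi;z[y0:y1,x0:x1]=m[y0:y1,x0:x1]
    z=cv2.morphologyEx(z,cv2.MORPH_CLOSE,np.ones((9,9)))
    c=max(cv2.findContours(z,cv2.RETR_EXTERNAL,cv2.CHAIN_APPROX_NONE)[0],key=cv2.contourArea)[:,0]
    q=np.array([((X:=onplane(P,R[:,1],u))-P)@R[:,0] if 0 else [(onplane(P,R[:,1],u)-P)@R[:,0]*1000,onplane(P,R[:,1],u)[2]*1000] for u in c.astype(float)],np.float32)
    h=cv2.convexHull(q)[:,0];print(nm,len(c),'rect',cv2.minAreaRect(q));print(cv2.approxPolyDP(h,5,True)[:,0].round(0).tolist())
rect((5,130,60),(20,255,255),(345,125,400,170),p,'orange')
P=np.array([.5743,.1844,.09]);rect((0,130,60),(5,255,255),(380,155,430,205),P,'red')
```

```text
orange 86 rect ((-27.43427085876465, 221.81466674804688), (102.27938842773438, 57.2165641784668), 67.0298080444336)
[[-28.0, 277.0], [-73.0, 188.0], [-25.0, 168.0], [16.0, 256.0]]
red 72 rect ((3.722646713256836, 105.20902252197266), (63.8004150390625, 57.94175720214844), 86.2314682006836)
[[-24.0, 129.0], [-26.0, 75.0], [28.0, 72.0], [32.0, 135.0]]
```

Orange leans 25.8° in its plane, bottom towards -tool x. Red stands with its card top at about 129-135 mm, so it is in its slot. I'll straighten orange by pressing its edge flush against the stand's fixed end post, which needs the post measured first.

Run:
```python
from h import *
t=cam('top')
print('cam',-np.array(t['R']).T@t['t'])
g=t['image'].min(2)
for u in (322,326,340,360): print(u,g[148:190,u].tolist())
print('row160',g[158:162,312:336].tolist())
H=cv2.cvtColor(t['image'],cv2.COLOR_BGR2HSV)
m=cv2.inRange(H,np.array((0,0,150)),np.array((180,45,255)));z=np.zeros_like(m);z[150:185,312:450]=m[150:185,312:450]
c=max(cv2.findContours(z,cv2.RETR_EXTERNAL,cv2.CHAIN_APPROX_NONE)[0],key=cv2.contourArea)
r=cv2.minAreaRect(c);print(r);b=cv2.boxPoints(r);print([(q.round(1).tolist(),plane(t,*q,.132).round(4).tolist()) for q in b])
```

```text
cam [0.4103 0.0016 1.3084]
322 [13, 6, 0, 9, 0, 20, 80, 117, 115, 132, 147, 149, 161, 156, 86, 73, 67, 69, 73, 70, 82, 103, 115, 115, 114, 114, 112, 109, 99, 53, 13, 3, 4, 2, 3, 0, 7, 7, 11, 12, 5, 13]
326 [3, 0, 0, 7, 7, 4, 59, 101, 115, 141, 166, 165, 163, 149, 98, 103, 112, 113, 113, 112, 110, 112, 110, 113, 113, 113, 112, 114, 108, 78, 22, 0, 13, 7, 9, 0, 7, 3, 2, 3, 0, 0]
340 [1, 3, 9, 3, 9, 10, 5, 38, 88, 111, 134, 161, 162, 164, 150, 113, 108, 108, 101, 112, 116, 117, 117, 116, 115, 114, 112, 112, 113, 114, 88, 27, 0, 0, 2, 0, 7, 6, 7, 3, 12, 13]
360 [4, 0, 8, 12, 0, 10, 4, 0, 16, 62, 101, 117, 140, 167, 165, 164, 150, 94, 113, 118, 119, 117, 117, 117, 116, 116, 119, 118, 115, 116, 113, 110, 72, 28, 7, 5, 0, 0, 12, 0, 0, 9]
row160 [[6, 4, 5, 2, 0, 3, 10, 7, 50, 113, 147, 165, 167, 166, 166, 161, 157, 157, 152, 148, 144, 142, 140, 133], [0, 0, 0, 15, 9, 9, 2, 3, 51, 114, 149, 165, 167, 167, 165, 164, 167, 164, 166, 163, 167, 165, 165, 165], [0, 0, 8, 6, 0, 7, 3, 14, 59, 119, 161, 169, 170, 167, 163, 166, 166, 167, 166, 166, 163, 165, 166, 165], [7, 0, 8, 0, 8, 5, 0, 11, 58, 118, 156, 152, 153, 152, 149, 149, 151, 154, 157, 158, 160, 167, 168, 168]]
((381.51690673828125, 164.3058319091797), (119.67881774902344, 3.8983325958251953), 4.969740867614746)
[([321.70001220703125, 161.10000610351562], [0.638, -0.0438, 0.132]), ([322.1000061035156, 157.1999969482422], [0.649, -0.0446, 0.132]), ([441.29998779296875, 167.5], [0.6266, -0.3806, 0.132]), ([441.0, 171.39999389648438], [0.6155, -0.3794, 0.132])]
```

>>> {"method": "move_arm", "body": {
  "series": [
    {"grip":0,"dx":0,"dy":0,"dz":0,"roll":-1},
    {"grip":0,"dx":0,"dy":0,"dz":0,"roll":-1},
    {"grip":0,"dx":0,"dy":0,"dz":0,"roll":-1},
    {"grip":0,"dx":0,"dy":0,"dz":0,"roll":-1},
    {"grip":0,"dx":0,"dy":0,"dz":0,"roll":-1}
  ]
}}

```text
clock: 35.05
ee_pos: [0.5757, 0.1102, 0.2696]
orientation: [[0.825, 0.565, -0.0], [0.565, -0.825, 0.0], [-0.0, -0.0, -1.0]]
contact_force: [0.5, -0.1, -0.6]
grip_width: 0.106
grip_force: 29.9
```

>>> {"method": "move_arm", "body": {
  "series": [
    {"grip":0,"dx":0,"dy":0,"dz":0,"roll":-1},
    {"grip":0,"dx":0,"dy":0,"dz":0,"roll":-1},
    {"grip":0,"dx":0,"dy":0,"dz":0,"roll":-1},
    {"grip":0,"dx":0,"dy":0,"dz":0,"roll":-1},
    {"grip":0,"dx":0,"dy":0,"dz":0,"roll":-1}
  ]
}}

```text
clock: 35.55
ee_pos: [0.5757, 0.1102, 0.2696]
orientation: [[0.432, 0.902, -0.0], [0.902, -0.432, 0.0], [0.0, -0.0, -1.0]]
contact_force: [-0.4, 0.5, -1.3]
grip_width: 0.101
grip_force: 29.9
```

>>> {"method": "move_arm", "body": {
  "series": [
    {"grip":0,"dx":0,"dy":0,"dz":0,"roll":-1},
    {"grip":0,"dx":0,"dy":0,"dz":0,"roll":-1},
    {"grip":0,"dx":0,"dy":0,"dz":0,"roll":-1},
    {"grip":0,"dx":0,"dy":0,"dz":0,"roll":-0.6},
    {"grip":0,"dx":0,"dy":0,"dz":0,"roll":0}
  ]
}}

```text
clock: 36.05
ee_pos: [0.5757, 0.1101, 0.2696]
orientation: [[0.075, 0.997, -0.0], [0.997, -0.075, 0.0], [0.0, -0.0, -1.0]]
contact_force: [-0.2, 0.6, -0.6]
grip_width: 0.101
grip_force: 29.9
```

>>> {"method": "move_arm", "body": {
  "series": [
    {"grip":0,"dx":-0.45,"dy":0.7,"dz":0,"roll":0},
    {"grip":0,"dx":-0.45,"dy":0.7,"dz":0,"roll":0},
    {"grip":0,"dx":-0.45,"dy":0.7,"dz":0,"roll":0},
    {"grip":0,"dx":-0.45,"dy":0.7,"dz":0,"roll":0},
    {"grip":0,"dx":0,"dy":0,"dz":0.8,"roll":0}
  ]
}}

```text
clock: 36.55
ee_pos: [0.6454, 0.0583, 0.2528]
orientation: [[0.078, 0.997, 0.007], [0.997, -0.078, -0.0], [0.0, 0.007, -1.0]]
contact_force: [0.4, -0.6, -1.2]
grip_width: 0.104
grip_force: 29.9
```

>>> {"method": "move_arm", "body": {
  "series": [
    {"grip":0,"dx":0,"dy":0,"dz":0.8,"roll":0},
    {"grip":0,"dx":0,"dy":0,"dz":0.8,"roll":0},
    {"grip":0,"dx":0,"dy":0,"dz":0.8,"roll":0},
    {"grip":0,"dx":0,"dy":0,"dz":0.8,"roll":0},
    {"grip":0,"dx":0,"dy":0,"dz":0,"roll":0}
  ]
}}

```text
clock: 37.05
ee_pos: [0.6399, 0.0597, 0.1656]
orientation: [[0.076, 0.997, -0.007], [0.997, -0.076, 0.0], [-0.0, -0.007, -1.0]]
contact_force: [-0.4, -0.2, -1.7]
grip_width: 0.105
grip_force: 29.9
```

>>> {"method": "move_arm", "body": {
  "series": [
    {"grip":0,"dx":-0.3,"dy":0,"dz":0,"roll":0},
    {"grip":0,"dx":-0.3,"dy":0,"dz":0,"roll":0},
    {"grip":0,"dx":0,"dy":0,"dz":0,"roll":0},
    {"grip":0,"dx":0,"dy":0,"dz":0,"roll":0}
  ]
}}

```text
clock: 37.45
ee_pos: [0.6417, 0.0439, 0.171]
orientation: [[0.076, 0.997, 0.002], [0.997, -0.076, 0.0], [0.0, 0.002, -1.0]]
contact_force: [-0.5, 0.5, -1.1]
grip_width: 0.103
grip_force: 29.9
```

>>> {"method": "move_arm", "body": {
  "series": [
    {"grip":0,"dx":0,"dy":0.32,"dz":0,"roll":0},
    {"grip":0,"dx":-0.25,"dy":0,"dz":0,"roll":0},
    {"grip":0,"dx":-0.25,"dy":0,"dz":0,"roll":0},
    {"grip":0,"dx":-0.25,"dy":0,"dz":0,"roll":0}
  ]
}}

```text
clock: 37.85
ee_pos: [0.6476, 0.0246, 0.1695]
orientation: [[0.076, 0.997, -0.0], [0.997, -0.076, 0.0], [0.0, -0.0, -1.0]]
contact_force: [-0.1, 2.9, 1.2]
grip_width: 0.104
grip_force: 29.9
```

>>> {"method": "move_arm", "body": {
  "series": [
    {"grip":0,"dx":-0.25,"dy":0,"dz":0,"roll":0},
    {"grip":0,"dx":-0.25,"dy":0,"dz":0,"roll":0}
  ]
}}

```text
clock: 38.05
ee_pos: [0.6472, 0.0136, 0.1707]
orientation: [[0.076, 0.997, 0.002], [0.997, -0.076, 0.004], [0.004, 0.002, -1.0]]
contact_force: [-0.3, 6.3, 2.4]
grip_width: 0.102
grip_force: 30.0
```

>>> {"method": "move_arm", "body": {
  "series": [
    {"grip":0,"dx":-0.25,"dy":0,"dz":0,"roll":0},
    {"grip":0,"dx":-0.25,"dy":0,"dz":0,"roll":0}
  ]
}}

```text
clock: 38.25
ee_pos: [0.6459, 0.0003, 0.1703]
orientation: [[0.075, 0.997, 0.001], [0.997, -0.075, 0.001], [0.001, 0.001, -1.0]]
contact_force: [0.9, 5.0, 1.5]
grip_width: 0.101
grip_force: 30.0
```

```bash
cat > tilt.py <<'E'
from h import *
def tilt(lo,hi,roi,P,n,ax):
    s=cam('scene');H=cv2.cvtColor(s['image'],cv2.COLOR_BGR2HSV)
    m=cv2.inRange(H,np.array(lo),np.array(hi));z=np.zeros_like(m);x0,y0,x1,y1=roi;z[y0:y1,x0:x1]=m[y0:y1,x0:x1]
    z=cv2.morphologyEx(z,cv2.MORPH_CLOSE,np.ones((9,9)))
    c=max(cv2.findContours(z,cv2.RETR_EXTERNAL,cv2.CHAIN_APPROX_NONE)[0],key=cv2.contourArea)[:,0]
    q=[]
    for u in c.astype(float):
        o,d=ray(s,*u);X=o+d*(n@(P-o))/(n@d);q.append([(X-P)@ax*1000,X[2]*1000])
    q=np.array(q,np.float32);print(len(c),cv2.minAreaRect(q));print(cv2.approxPolyDP(cv2.convexHull(q),5,True)[:,0].round(0).tolist())
def held(lo,hi):
    st=get_state();R=st['orientation'];p=st['ee_pos'];s=cam('scene');u,v=proj(s,p).astype(int);print(p,(u,v),st['contact_force'])
    tilt(lo,hi,(u-50,v-25,u+50,v+75),p,R[:,1],R[:,0])
E
python3 -c "
from tilt import *
held((5,130,60),(20,255,255))"
```

```text
[0.6459 0.0003 0.1703] (np.int64(356), np.int64(214)) [0.8607 4.9766 1.5398]
125 ((-10.248664855957031, 116.08116912841797), (102.48495483398438, 60.24913024902344), 84.45581817626953)
[[23.0, 152.0], [-33.0, 168.0], [-40.0, 125.0], [-36.0, 70.0], [15.0, 65.0]]
```

>>> {"method": "move_arm", "body": {
  "series": [
    {"grip":0,"dx":-0.2,"dy":0,"dz":0,"roll":0},
    {"grip":0,"dx":-0.15,"dy":0,"dz":0,"roll":0},
    {"grip":0,"dx":0,"dy":0,"dz":0,"roll":0}
  ]
}}

```text
clock: 38.65
ee_pos: [0.6449, -0.0092, 0.1695]
orientation: [[0.076, 0.997, -0.0], [0.997, -0.076, -0.0], [-0.0, -0.0, -1.0]]
contact_force: [-0.1, 2.6, 0.7]
grip_width: 0.103
grip_force: 30.0
```

>>> {"method": "move_arm", "body": {
  "series": [
    {"grip":0,"dx":-0.1,"dy":0,"dz":0,"roll":0},
    {"grip":0,"dx":0,"dy":0,"dz":0,"roll":0}
  ]
}}

```text
clock: 38.85
ee_pos: [0.6447, -0.0114, 0.1695]
orientation: [[0.076, 0.997, -0.0], [0.997, -0.076, -0.0], [-0.0, -0.0, -1.0]]
contact_force: [0.4, 4.2, 0.9]
grip_width: 0.104
grip_force: 30.0
```

>>> {"method": "move_arm", "body": {
  "series": [
    {"grip":0,"dx":-0.08,"dy":0,"dz":0,"roll":0},
    {"grip":0,"dx":0,"dy":0,"dz":0,"roll":0}
  ]
}}

```text
clock: 39.05
ee_pos: [0.6446, -0.0132, 0.1696]
orientation: [[0.076, 0.997, -0.0], [0.997, -0.076, -0.0], [-0.0, -0.0, -1.0]]
contact_force: [-0.3, 2.8, 1.1]
grip_width: 0.104
grip_force: 30.0
```

```bash
python3 -c "
from tilt import *
held((5,130,60),(20,255,255))"
```

```text
[ 0.6446 -0.0132  0.1696] (np.int64(350), np.int64(216)) [-0.2749  2.7675  1.0866]
121 ((-0.39237213134765625, 114.28364562988281), (55.647762298583984, 102.82068634033203), 1.9960181713104248)
[[-21.0, 165.0], [-28.0, 163.0], [-25.0, 67.0], [29.0, 64.0], [22.0, 150.0]]
```

>>> {"method": "move_arm", "body": {
  "series": [
    {"grip":0,"dx":-0.06,"dy":0,"dz":0,"roll":0},
    {"grip":0,"dx":0,"dy":0,"dz":0,"roll":0}
  ]
}}

```text
clock: 39.35
ee_pos: [0.6446, -0.0147, 0.1697]
orientation: [[0.076, 0.997, -0.0], [0.997, -0.076, 0.0], [0.0, -0.0, -1.0]]
contact_force: [0.9, 3.3, 1.2]
grip_width: 0.104
grip_force: 30.0
```

>>> {"method": "move_arm", "body": {
  "series": [
    {"grip":0,"dx":-0.06,"dy":0,"dz":0,"roll":0},
    {"grip":0,"dx":0,"dy":0,"dz":0,"roll":0}
  ]
}}

```text
clock: 39.55
ee_pos: [0.6445, -0.0162, 0.1697]
orientation: [[0.076, 0.997, 0.0], [0.997, -0.076, 0.0], [0.0, -0.0, -1.0]]
contact_force: [-0.5, 3.3, 1.3]
grip_width: 0.105
grip_force: 30.0
```

```bash
python3 -c "
from tilt import *
held((5,130,60),(20,255,255))"
```

```text
[ 0.6445 -0.0162  0.1697] (np.int64(349), np.int64(217)) [-0.5142  3.2616  1.3223]
120 ((3.1281681060791016, 116.51243591308594), (55.84271240234375, 103.4395751953125), 3.5285427570343018)
[[-21.0, 167.0], [-28.0, 165.0], [-22.0, 67.0], [29.0, 66.0], [31.0, 125.0], [23.0, 148.0]]
```

Orange is now near vertical, with its bottom edge level within about 1°. The bottom reads 103 mm below the TCP instead of 92, so it may have slipped in the grip. Checking where the header really is.

```bash
python3 -c "
from h import *
st=get_state();R=st['orientation'];p=st['ee_pos'];s=cam('scene');H=cv2.cvtColor(s['image'],cv2.COLOR_BGR2HSV)
for off in (-16,0,16):
  print(off,[(dz,H[tuple(np.round(proj(s,p+R[:,0]*off/1000+R[:,1]*k+np.array([0,0,dz/1000]))[::-1]).astype(int))].tolist()) for dz,k in [(z,.005 if z>-30 else .006) for z in range(28,-112,-6)]])
c=-np.array(s['R']).T@s['t'];print(c)
"
```

```text
-16 [(28, [143, 49, 21]), (22, [120, 23, 22]), (16, [105, 27, 19]), (10, [90, 32, 8]), (4, [100, 77, 10]), (-2, [171, 112, 16]), (-8, [11, 230, 81]), (-14, [12, 233, 118]), (-20, [12, 233, 116]), (-26, [12, 239, 115]), (-32, [10, 190, 117]), (-38, [25, 14, 194]), (-44, [34, 11, 182]), (-50, [14, 28, 117]), (-56, [16, 25, 110]), (-62, [14, 28, 101]), (-68, [13, 25, 92]), (-74, [18, 28, 119]), (-80, [14, 45, 125]), (-86, [11, 130, 139]), (-92, [11, 239, 124]), (-98, [94, 255, 129]), (-104, [94, 238, 122]), (-110, [94, 234, 120])]
0 [(28, [120, 7, 37]), (22, [0, 0, 3]), (16, [140, 96, 8]), (10, [150, 64, 8]), (4, [0, 0, 5]), (-2, [120, 255, 1]), (-8, [15, 80, 51]), (-14, [94, 255, 140]), (-20, [14, 162, 156]), (-26, [13, 242, 192]), (-32, [10, 190, 113]), (-38, [60, 7, 212]), (-44, [20, 13, 173]), (-50, [15, 29, 104]), (-56, [15, 18, 28]), (-62, [135, 73, 7]), (-68, [120, 128, 4]), (-74, [120, 32, 16]), (-80, [98, 10, 107]), (-86, [8, 52, 158]), (-92, [12, 209, 149]), (-98, [94, 255, 129]), (-104, [94, 247, 122]), (-110, [94, 230, 121])]
16 [(28, [113, 44, 23]), (22, [30, 43, 6]), (16, [120, 43, 12]), (10, [110, 12, 63]), (4, [120, 7, 69]), (-2, [105, 24, 64]), (-8, [3, 57, 54]), (-14, [12, 237, 126]), (-20, [12, 240, 117]), (-26, [12, 240, 116]), (-32, [10, 169, 122]), (-38, [22, 20, 193]), (-44, [24, 14, 177]), (-50, [16, 25, 111]), (-56, [17, 27, 85]), (-62, [17, 25, 92]), (-68, [20, 23, 102]), (-74, [19, 19, 108]), (-80, [50, 8, 99]), (-86, [10, 90, 147]), (-92, [8, 79, 107]), (-98, [94, 238, 118]), (-104, [94, 245, 122]), (-110, [94, 232, 120])]
[ 1.0115 -0.3514  0.8398]
```

It slipped only about 3 mm: the header edge is 7 mm and the bottom 95 mm below the TCP, and it is vertical. Carrying it at z≈0.275 this time, which clears the red header.

>>> {"method": "move_arm", "body": {
  "series": [
    {"grip":0,"dx":0.25,"dy":0,"dz":0,"roll":0},
    {"grip":0,"dx":0.25,"dy":0,"dz":-0.8,"roll":0},
    {"grip":0,"dx":0,"dy":0,"dz":-0.9,"roll":0},
    {"grip":0,"dx":0,"dy":0,"dz":-0.9,"roll":0},
    {"grip":0,"dx":0,"dy":0,"dz":-0.9,"roll":0}
  ]
}}

```text
clock: 40.2
ee_pos: [0.6451, -0.0044, 0.2573]
orientation: [[0.076, 0.997, -0.001], [0.997, -0.076, -0.003], [-0.003, -0.001, -1.0]]
contact_force: [-0.8, -0.2, -0.7]
grip_width: 0.099
grip_force: 30.0
```

>>> {"method": "move_arm", "body": {
  "series": [
    {"grip":0,"dx":0,"dy":0,"dz":-0.7,"roll":0},
    {"grip":0,"dx":0.88,"dy":-0.36,"dz":0,"roll":0},
    {"grip":0,"dx":0.88,"dy":-0.36,"dz":0,"roll":0},
    {"grip":0,"dx":0.88,"dy":-0.36,"dz":0,"roll":0},
    {"grip":0,"dx":0.88,"dy":-0.36,"dz":0,"roll":0}
  ]
}}

```text
clock: 40.7
ee_pos: [0.6157, 0.087, 0.2742]
orientation: [[0.076, 0.997, -0.001], [0.997, -0.076, -0.002], [-0.002, -0.001, -1.0]]
contact_force: [0.4, 0.2, 0.1]
grip_width: 0.102
grip_force: 30.0
```

>>> {"method": "move_arm", "body": {
  "series": [
    {"grip":0,"dx":0.88,"dy":-0.36,"dz":0,"roll":0},
    {"grip":0,"dx":0.88,"dy":-0.36,"dz":0,"roll":0},
    {"grip":0,"dx":0.88,"dy":-0.36,"dz":0,"roll":0},
    {"grip":0,"dx":0.88,"dy":-0.36,"dz":0,"roll":0},
    {"grip":0,"dx":0.88,"dy":-0.36,"dz":0,"roll":0}
  ]
}}

```text
clock: 41.2
ee_pos: [0.5792, 0.2002, 0.2742]
orientation: [[0.076, 0.997, -0.0], [0.997, -0.076, -0.002], [-0.002, -0.0, -1.0]]
contact_force: [0.8, -1.0, -1.2]
grip_width: 0.106
grip_force: 30.0
```

>>> {"method": "move_arm", "body": {
  "series": [
    {"grip":0,"dx":0.88,"dy":-0.36,"dz":0,"roll":0},
    {"grip":0,"dx":0,"dy":0,"dz":0,"roll":1},
    {"grip":0,"dx":0,"dy":0,"dz":0,"roll":1},
    {"grip":0,"dx":0,"dy":0,"dz":0,"roll":1},
    {"grip":0,"dx":0,"dy":0,"dz":0,"roll":1}
  ]
}}

```text
clock: 41.7
ee_pos: [0.5722, 0.2221, 0.2741]
orientation: [[0.478, 0.878, -0.001], [0.878, -0.478, -0.002], [-0.002, 0.0, -1.0]]
contact_force: [-0.4, 0.8, -1.1]
grip_width: 0.103
grip_force: 30.0
```

>>> {"method": "move_arm", "body": {
  "series": [
    {"grip":0,"dx":0,"dy":0,"dz":0,"roll":1},
    {"grip":0,"dx":0,"dy":0,"dz":0,"roll":1},
    {"grip":0,"dx":0,"dy":0,"dz":0,"roll":1},
    {"grip":0,"dx":0,"dy":0,"dz":0,"roll":1},
    {"grip":0,"dx":0,"dy":0,"dz":0,"roll":1}
  ]
}}

```text
clock: 42.2
ee_pos: [0.5722, 0.2219, 0.2741]
orientation: [[0.853, 0.521, -0.001], [0.521, -0.853, -0.002], [-0.001, 0.001, -1.0]]
contact_force: [-0.8, 0.8, -1.0]
grip_width: 0.104
grip_force: 30.0
```

>>> {"method": "move_arm", "body": {
  "series": [
    {"grip":0,"dx":0,"dy":0,"dz":0,"roll":1},
    {"grip":0,"dx":0,"dy":0,"dz":0,"roll":1},
    {"grip":0,"dx":0,"dy":0,"dz":0,"roll":1},
    {"grip":0,"dx":0,"dy":0,"dz":0,"roll":1},
    {"grip":0,"dx":0,"dy":0,"dz":0,"roll":0.6}
  ]
}}

```text
clock: 42.7
ee_pos: [0.5722, 0.2219, 0.2741]
orientation: [[0.998, 0.067, -0.0], [0.067, -0.998, -0.002], [-0.001, 0.002, -1.0]]
contact_force: [-0.5, 0.6, -1.4]
grip_width: 0.104
grip_force: 30.0
```

>>> {"method": "move_arm", "body": {
  "series": [
    {"grip":0,"dx":0,"dy":0,"dz":0,"roll":0},
    {"grip":0,"dx":0,"dy":0,"dz":0,"roll":0},
    {"grip":0,"dx":0,"dy":0,"dz":0,"roll":0}
  ]
}}

```text
clock: 43.0
ee_pos: [0.5723, 0.2224, 0.2745]
orientation: [[0.997, 0.072, -0.0], [0.072, -0.997, -0.001], [-0.0, 0.001, -1.0]]
contact_force: [0.3, 0.6, -0.5]
grip_width: 0.103
grip_force: 30.0
```

```bash
python3 -c "
from tilt import *
go(.5716,.2223,.19,4.1)
held((5,130,60),(20,255,255))
w=cam('wrist');g=cv2.cvtColor(w['image'],cv2.COLOR_BGR2GRAY)
R=get_state()['orientation'];p=get_state()['ee_pos']
X=np.array([.5939,.2231,.04]);u,v=proj(w,X);print(u,v);v=int(v)
for dv in(-2,4): print(v+dv,list(zip(range(int(u)-24,int(u)+24,1),g[v+dv-1:v+dv+2,int(u)-24:int(u)+24].mean(0).astype(int).tolist())))
H=cv2.cvtColor(w['image'],cv2.COLOR_BGR2HSV);m=cv2.inRange(H,np.array((5,130,60)),np.array((20,255,255)));ys,xs=np.where(m[150:260,300:345]);print('orange',[(y+150,xs[ys==y].min()+300,xs[ys==y].max()+300) for y in np.unique(ys)[::6]])
t=cam('top');gt=cv2.cvtColor(t['image'],cv2.COLOR_BGR2HSV)
"
```

```text
at [0.5723 0.2224 0.2745] head 4.12 units [-0.03 -0.    3.38] roll 0.0
[0.5723 0.2224 0.2745] (np.int64(422), np.int64(117)) [ 0.3359  0.6418 -0.5359]
156 ((-0.8435649871826172, 225.6304931640625), (63.916133880615234, 102.5343246459961), 0.44388243556022644)
[[-23.0, 271.0], [-32.0, 174.0], [23.0, 175.0], [31.0, 188.0], [28.0, 277.0]]
321.91636889696804 152.80271266195305
150 [(297, 64), (298, 67), (299, 71), (300, 75), (301, 79), (302, 81), (303, 83), (304, 85), (305, 87), (306, 88), (307, 90), (308, 93), (309, 94), (310, 91), (311, 89), (312, 87), (313, 83), (314, 82), (315, 89), (316, 103), (317, 93), (318, 59), (319, 41), (320, 40), (321, 40), (322, 40), (323, 40), (324, 40), (325, 42), (326, 60), (327, 92), (328, 94), (329, 70), (330, 61), (331, 62), (332, 66), (333, 69), (334, 73), (335, 76), (336, 79), (337, 81), (338, 84), (339, 86), (340, 87), (341, 89), (342, 91), (343, 93), (344, 92)]
156 [(297, 65), (298, 70), (299, 77), (300, 82), (301, 86), (302, 90), (303, 94), (304, 98), (305, 100), (306, 102), (307, 105), (308, 106), (309, 107), (310, 104), (311, 99), (312, 94), (313, 89), (314, 83), (315, 83), (316, 95), (317, 89), (318, 58), (319, 42), (320, 40), (321, 41), (322, 40), (323, 40), (324, 41), (325, 42), (326, 59), (327, 90), (328, 93), (329, 70), (330, 61), (331, 65), (332, 69), (333, 75), (334, 80), (335, 85), (336, 89), (337, 93), (338, 96), (339, 99), (340, 102), (341, 104), (342, 106), (343, 107), (344, 104)]
orange [(np.int64(171), np.int64(316), np.int64(328)), (np.int64(177), np.int64(315), np.int64(329)), (np.int64(183), np.int64(321), np.int64(323)), (np.int64(189), np.int64(320), np.int64(323)), (np.int64(195), np.int64(321), np.int64(323)), (np.int64(201), np.int64(320), np.int64(324)), (np.int64(207), np.int64(320), np.int64(324)), (np.int64(213), np.int64(320), np.int64(324))]
```

Slot edges at columns 316.2 and 327.6 put the centre at 321.9, with orange at 322, so it is aligned. Inserting.

>>> {"method": "move_arm", "body": {
  "series": [
    {"grip":0,"dx":0,"dy":0,"dz":0.8,"roll":0},
    {"grip":0,"dx":0,"dy":0,"dz":0.8,"roll":0},
    {"grip":0,"dx":0,"dy":0,"dz":0.8,"roll":0},
    {"grip":0,"dx":0,"dy":0,"dz":0.6,"roll":0},
    {"grip":0,"dx":0,"dy":0,"dz":0,"roll":0}
  ]
}}

```text
clock: 43.7
ee_pos: [0.5707, 0.2221, 0.1966]
orientation: [[0.997, 0.071, -0.005], [0.071, -0.997, -0.002], [-0.005, 0.001, -1.0]]
contact_force: [-0.7, 0.1, -1.3]
grip_width: 0.103
grip_force: 30.0
```

>>> {"method": "move_arm", "body": {
  "series": [
    {"grip":0,"dx":0,"dy":0,"dz":0.3,"roll":0},
    {"grip":0,"dx":0,"dy":0,"dz":0.3,"roll":0},
    {"grip":0,"dx":0,"dy":0,"dz":0.3,"roll":0},
    {"grip":0,"dx":0,"dy":0,"dz":0.2,"roll":0},
    {"grip":0,"dx":0,"dy":0,"dz":0,"roll":0}
  ]
}}

```text
clock: 44.2
ee_pos: [0.5717, 0.2224, 0.171]
orientation: [[0.997, 0.071, -0.002], [0.071, -0.997, -0.0], [-0.002, 0.0, -1.0]]
contact_force: [-0.0, -0.5, -1.1]
grip_width: 0.101
grip_force: 30.0
```

>>> {"method": "move_arm", "body": {
  "series": [
    {"grip":0,"dx":0,"dy":0,"dz":0.3,"roll":0},
    {"grip":0,"dx":0,"dy":0,"dz":0.3,"roll":0},
    {"grip":0,"dx":0,"dy":0,"dz":0.3,"roll":0},
    {"grip":0,"dx":0,"dy":0,"dz":0.3,"roll":0},
    {"grip":0,"dx":0,"dy":0,"dz":0,"roll":0}
  ]
}}

```text
clock: 44.7
ee_pos: [0.5713, 0.2222, 0.1402]
orientation: [[0.997, 0.071, -0.003], [0.071, -0.997, -0.001], [-0.003, 0.001, -1.0]]
contact_force: [-0.8, 0.5, -0.1]
grip_width: 0.105
grip_force: 30.0
```

>>> {"method": "move_arm", "body": {
  "series": [
    {"grip":0,"dx":0,"dy":0,"dz":0.1,"roll":0},
    {"grip":0,"dx":0,"dy":0,"dz":0.1,"roll":0},
    {"grip":0,"dx":0,"dy":0,"dz":0,"roll":0},
    {"grip":0,"dx":0,"dy":0,"dz":0,"roll":0}
  ]
}}

```text
clock: 45.1
ee_pos: [0.5724, 0.2226, 0.1373]
orientation: [[0.997, 0.071, 0.0], [0.071, -0.997, 0.0], [0.0, -0.0, -1.0]]
contact_force: [0.5, 0.4, 0.0]
grip_width: 0.103
grip_force: 30.0
```

>>> {"method": "move_arm", "body": {
  "series": [
    {"grip":0,"dx":0,"dy":0,"dz":0.08,"roll":0},
    {"grip":0,"dx":0,"dy":0,"dz":0,"roll":0},
    {"grip":0,"dx":0,"dy":0,"dz":0,"roll":0}
  ]
}}

```text
clock: 45.4
ee_pos: [0.5723, 0.2225, 0.1351]
orientation: [[0.997, 0.071, -0.0], [0.071, -0.997, 0.0], [-0.0, -0.0, -1.0]]
contact_force: [-0.2, -1.1, -0.5]
grip_width: 0.105
grip_force: 30.0
```

>>> {"method": "move_arm", "body": {
  "series": [
    {"grip":0,"dx":0,"dy":0,"dz":0.06,"roll":0},
    {"grip":0,"dx":0,"dy":0,"dz":0,"roll":0}
  ]
}}

```text
clock: 45.6
ee_pos: [0.5722, 0.2225, 0.1334]
orientation: [[0.997, 0.071, -0.0], [0.071, -0.997, -0.0], [-0.0, 0.0, -1.0]]
contact_force: [0.2, -0.8, -0.4]
grip_width: 0.104
grip_force: 30.0
```

>>> {"method": "move_arm", "body": {
  "series": [
    {"grip":0,"dx":0,"dy":0,"dz":0.06,"roll":0},
    {"grip":0,"dx":0,"dy":0,"dz":0,"roll":0}
  ]
}}

```text
clock: 45.8
ee_pos: [0.5726, 0.2227, 0.1328]
orientation: [[0.997, 0.071, 0.001], [0.071, -0.997, 0.0], [0.001, -0.0, -1.0]]
contact_force: [-0.9, 0.8, 3.1]
grip_width: 0.102
grip_force: 30.0
```

>>> {"method": "move_arm", "body": {
  "series": [
    {"grip":0,"dx":0,"dy":0,"dz":0.06,"roll":0},
    {"grip":0,"dx":0,"dy":0,"dz":0,"roll":0},
    {"grip":0.32,"dx":0,"dy":0,"dz":0,"roll":0},
    {"grip":0.32,"dx":0,"dy":0,"dz":0,"roll":0},
    {"grip":0.32,"dx":0,"dy":0,"dz":0,"roll":0}
  ]
}}

```text
clock: 46.3
ee_pos: [0.572, 0.2224, 0.1301]
orientation: [[0.997, 0.071, -0.001], [0.071, -0.997, -0.0], [-0.001, 0.0, -1.0]]
contact_force: [0.4, -1.1, -1.0]
grip_width: 0.286
grip_force: 0.0
```

>>> {"method": "move_arm", "body": {
  "series": [
    {"grip":0.32,"dx":0,"dy":0,"dz":-0.4,"roll":0},
    {"grip":0.32,"dx":0,"dy":0,"dz":-1,"roll":0},
    {"grip":0.32,"dx":0,"dy":0,"dz":-1,"roll":0},
    {"grip":0.32,"dx":0,"dy":0,"dz":-1,"roll":-1},
    {"grip":0.36,"dx":0,"dy":0,"dz":0,"roll":-1}
  ]
}}

```text
clock: 46.8
ee_pos: [0.5747, 0.2233, 0.2215]
orientation: [[0.96, 0.281, 0.008], [0.281, -0.96, 0.002], [0.009, 0.0, -1.0]]
contact_force: [0.2, 0.9, 0.5]
grip_width: 0.348
grip_force: 0.0
```

>>> {"method": "move_arm", "body": {
  "series": [
    {"grip":0.36,"dx":0,"dy":0,"dz":0,"roll":-1},
    {"grip":0.36,"dx":0,"dy":0,"dz":0,"roll":-1},
    {"grip":0.36,"dx":0,"dy":0,"dz":0,"roll":-1},
    {"grip":0.36,"dx":0,"dy":0,"dz":0,"roll":-1},
    {"grip":0.36,"dx":0,"dy":0,"dz":0,"roll":-1}
  ]
}}

```text
clock: 47.3
ee_pos: [0.5724, 0.2226, 0.2163]
orientation: [[0.691, 0.723, 0.0], [0.723, -0.691, 0.0], [0.0, 0.0, -1.0]]
contact_force: [0.1, -0.9, 1.0]
grip_width: 0.359
grip_force: 0.0
```

>>> {"method": "move_arm", "body": {
  "series": [
    {"grip":0.36,"dx":0,"dy":0,"dz":0,"roll":-1},
    {"grip":0.36,"dx":0,"dy":0,"dz":0,"roll":-1},
    {"grip":0.36,"dx":0,"dy":0,"dz":0,"roll":-1},
    {"grip":0.36,"dx":0,"dy":0,"dz":0,"roll":-1},
    {"grip":0.36,"dx":0,"dy":0,"dz":0,"roll":-1}
  ]
}}

```text
clock: 47.8
ee_pos: [0.5724, 0.2226, 0.2162]
orientation: [[0.237, 0.972, 0.0], [0.972, -0.237, 0.0], [0.0, 0.0, -1.0]]
contact_force: [0.2, -0.0, -0.6]
grip_width: 0.357
grip_force: 0.0
```

>>> {"method": "move_arm", "body": {
  "series": [
    {"grip":0.36,"dx":0,"dy":0,"dz":0,"roll":-1},
    {"grip":0.36,"dx":0,"dy":0,"dz":0,"roll":-1},
    {"grip":0.36,"dx":-0.97,"dy":0.1,"dz":0,"roll":0},
    {"grip":0.36,"dx":-0.97,"dy":0.1,"dz":0,"roll":0},
    {"grip":0.36,"dx":-0.97,"dy":0.1,"dz":0,"roll":0}
  ]
}}

```text
clock: 48.3
ee_pos: [0.5774, 0.149, 0.2162]
orientation: [[0.033, 0.999, 0.001], [0.999, -0.033, 0.0], [0.0, 0.001, -1.0]]
contact_force: [0.1, -0.4, 0.4]
grip_width: 0.364
grip_force: 0.0
```

>>> {"method": "move_arm", "body": {
  "series": [
    {"grip":0.36,"dx":-0.97,"dy":0.1,"dz":0,"roll":0},
    {"grip":0.36,"dx":-0.97,"dy":0.1,"dz":0,"roll":0},
    {"grip":0.36,"dx":-0.97,"dy":0.1,"dz":0,"roll":0},
    {"grip":0.36,"dx":-0.97,"dy":0.1,"dz":0,"roll":0},
    {"grip":0.36,"dx":-0.97,"dy":0.1,"dz":0,"roll":0}
  ]
}}

```text
clock: 48.8
ee_pos: [0.5859, 0.027, 0.2163]
orientation: [[0.034, 0.999, 0.001], [0.999, -0.034, -0.0], [-0.0, 0.001, -1.0]]
contact_force: [-0.2, -0.2, -0.3]
grip_width: 0.358
grip_force: 0.0
```

>>> {"method": "move_arm", "body": {
  "series": [
    {"grip":0.36,"dx":-0.97,"dy":0.1,"dz":0,"roll":0},
    {"grip":0.36,"dx":-0.97,"dy":0.1,"dz":0,"roll":0},
    {"grip":0.36,"dx":-0.97,"dy":0.1,"dz":0,"roll":0},
    {"grip":0.36,"dx":-0.97,"dy":0.1,"dz":0,"roll":0},
    {"grip":0.36,"dx":-0.97,"dy":0.1,"dz":0,"roll":0}
  ]
}}

```text
clock: 49.3
ee_pos: [0.5943, -0.0947, 0.2163]
orientation: [[0.034, 0.999, 0.001], [0.999, -0.034, -0.0], [-0.0, 0.001, -1.0]]
contact_force: [0.1, 0.3, 0.1]
grip_width: 0.36
grip_force: 0.0
```

>>> {"method": "move_arm", "body": {
  "series": [
    {"grip":0.36,"dx":-0.97,"dy":0.1,"dz":0,"roll":0},
    {"grip":0.36,"dx":-0.97,"dy":0.1,"dz":0,"roll":0},
    {"grip":0.36,"dx":-0.97,"dy":0.1,"dz":0,"roll":0},
    {"grip":0.36,"dx":-0.97,"dy":0.1,"dz":0,"roll":0},
    {"grip":0.36,"dx":0,"dy":0,"dz":0,"roll":0}
  ]
}}

```text
clock: 49.8
ee_pos: [0.6009, -0.1934, 0.2161]
orientation: [[0.037, 0.999, 0.0], [0.999, -0.037, -0.001], [-0.001, 0.0, -1.0]]
contact_force: [1.0, 0.8, 0.2]
grip_width: 0.36
grip_force: 0.0
```

>>> {"method": "move_arm", "body": {
  "series": [
    {"grip":0.36,"dx":0,"dy":0,"dz":0,"roll":0},
    {"grip":0.36,"dx":0,"dy":0,"dz":0,"roll":0}
  ]
}}

```text
clock: 50.0
ee_pos: [0.6009, -0.1901, 0.2159]
orientation: [[0.033, 0.999, 0.0], [0.999, -0.033, 0.0], [0.0, 0.0, -1.0]]
contact_force: [-1.2, 0.2, -0.4]
grip_width: 0.361
grip_force: 0.0
```

```bash
python3 - <<'E'
from h import *
go(.603,-.25,.14,88)
w=cam('wrist')
p=proj(w,np.array([.603,-.25,.155]));print(p)
for v in range(250,296,6):
    r=w['image'][v,302:350].max(1);i=np.where(r<60)[0]+302;print(v,i.min() if len(i) else None,i.max() if len(i) else None,plane(w,i.mean(),v,.155) if len(i) else '')
E
python3 - <<'E'
import sys;sys.path.insert(0,'.')
from tilt import *
ax=np.array([.9975,.071,0]);n=np.array([-.071,.9975,0])
tilt((0,130,60),(5,255,255),(380,155,430,205),np.array([.5743,.1844,.09]),n,ax)
tilt((6,130,60),(20,255,255),(385,140,440,200),np.array([.5725,.2226,.09]),n,ax)
E
```

```text
at [ 0.6009 -0.1901  0.2159] head 88.11 units [-2.39  0.16  3.03] roll 0.02
[325.8732 283.0042]
250 None None 
256 321 331 [ 0.6038 -0.2257  0.155 ]
262 321 331 [ 0.6037 -0.231   0.155 ]
268 321 331 [ 0.6035 -0.2364  0.155 ]
274 321 331 [ 0.6033 -0.2418  0.155 ]
280 321 331 [ 0.6032 -0.2472  0.155 ]
286 321 331 [ 0.603  -0.2528  0.155 ]
292 321 331 [ 0.6029 -0.2584  0.155 ]
67 ((-0.39545249938964844, 100.26654815673828), (55.955867767333984, 57.822147369384766), 89.63967895507812)
[[-26.0, 123.0], [-29.0, 72.0], [27.0, 75.0], [28.0, 124.0]]
69 ((1.1936893463134766, 95.06385803222656), (69.51848602294922, 57.13872146606445), 89.96741485595703)
[[-22.0, 129.0], [-26.0, 104.0], [28.0, 60.0], [29.0, 129.0]]
```

Red and orange both read upright. The yellow header is at (.603,-.25) and square to the tool.

>>> {"method": "move_arm", "body": {
  "series": [
    {"grip":0.36,"dx":-0.8,"dy":0.05,"dz":0,"roll":0},
    {"grip":0.36,"dx":-0.8,"dy":0.05,"dz":0,"roll":0},
    {"grip":0.36,"dx":-0.82,"dy":0.06,"dz":0,"roll":0},
    {"grip":0.36,"dx":0,"dy":0,"dz":0.7,"roll":0},
    {"grip":0.36,"dx":0,"dy":0,"dz":0.7,"roll":0}
  ]
}}

```text
clock: 50.65
ee_pos: [0.6028, -0.2528, 0.1796]
orientation: [[0.036, 0.999, 0.0], [0.999, -0.036, 0.0], [0.0, 0.0, -1.0]]
contact_force: [0.7, 0.5, -0.2]
grip_width: 0.363
grip_force: 0.0
```

>>> {"method": "move_arm", "body": {
  "series": [
    {"grip":0.36,"dx":0,"dy":0,"dz":0,"roll":0},
    {"grip":0.36,"dx":0,"dy":0,"dz":0,"roll":0}
  ]
}}

```text
clock: 50.85
ee_pos: [0.602, -0.2507, 0.1787]
orientation: [[0.033, 0.999, -0.003], [0.999, -0.033, 0.002], [0.002, -0.003, -1.0]]
contact_force: [0.5, 0.5, 0.1]
grip_width: 0.359
grip_force: 0.0
```

Run:
```python
from h import *
go(.603,-.2505,.139,88)
w=cam('wrist')
for v in range(215,296,12):
    r=w['image'][v,280:360].max(1);print(v,r[::2].tolist())
```

```text
at [ 0.602  -0.2507  0.1787] head 88.09 units [0.01 0.04 1.59] roll 0.02
215 [92, 87, 89, 96, 103, 102, 101, 100, 100, 100, 97, 98, 96, 96, 95, 96, 95, 86, 50, 41, 41, 42, 43, 43, 43, 60, 91, 93, 93, 93, 95, 95, 94, 94, 98, 97, 84, 137, 167, 168]
227 [122, 122, 121, 122, 122, 122, 123, 122, 121, 122, 122, 122, 122, 122, 122, 122, 122, 106, 52, 40, 41, 42, 41, 42, 42, 78, 109, 111, 110, 110, 111, 110, 109, 110, 111, 100, 95, 157, 167, 169]
239 [82, 55, 32, 32, 33, 35, 81, 120, 123, 123, 123, 123, 122, 122, 122, 123, 122, 102, 48, 41, 40, 42, 41, 40, 44, 85, 110, 110, 110, 111, 112, 112, 110, 109, 108, 86, 53, 34, 34, 33]
251 [29, 31, 32, 32, 33, 33, 66, 117, 122, 122, 121, 122, 123, 123, 123, 123, 122, 98, 44, 39, 41, 40, 40, 40, 47, 94, 112, 113, 111, 111, 110, 110, 111, 110, 106, 75, 58, 32, 32, 34]
263 [28, 28, 30, 30, 30, 31, 55, 117, 122, 122, 123, 122, 122, 122, 122, 122, 122, 121, 119, 97, 99, 107, 107, 106, 106, 108, 110, 110, 111, 110, 109, 109, 109, 109, 95, 93, 57, 31, 30, 32]
275 [29, 29, 29, 30, 29, 42, 104, 123, 123, 122, 123, 123, 122, 122, 123, 123, 122, 122, 119, 93, 105, 110, 110, 110, 110, 110, 109, 110, 110, 111, 111, 111, 110, 109, 86, 137, 136, 44, 29, 28]
287 [32, 27, 26, 26, 42, 106, 122, 122, 122, 122, 122, 122, 122, 123, 123, 122, 122, 122, 123, 121, 118, 118, 117, 117, 116, 115, 116, 116, 112, 81, 83, 84, 82, 79, 91, 158, 168, 147, 54, 26]
```

Run:
```python
from h import *
w=cam('wrist')
c=w['image'][:,322].max(1);print([(v,int(c[v])) for v in list(range(180,214,2))+list(range(254,266))])
for v in (190,195,200,258,260): print(v,plane(w,322,v,.155))
```

```text
[(180, 96), (182, 98), (184, 169), (186, 186), (188, 186), (190, 186), (192, 186), (194, 168), (196, 45), (198, 36), (200, 36), (202, 36), (204, 41), (206, 41), (208, 41), (210, 41), (212, 42), (254, 41), (255, 41), (256, 40), (257, 42), (258, 41), (259, 44), (260, 67), (261, 100), (262, 109), (263, 109), (264, 109), (265, 109)]
190 [ 0.6045 -0.2226  0.155 ]
195 [ 0.6044 -0.2259  0.155 ]
200 [ 0.6042 -0.2292  0.155 ]
258 [ 0.6029 -0.2698  0.155 ]
260 [ 0.6029 -0.2713  0.155 ]
```

>>> {"method": "move_arm", "body": {
  "series": [
    {"grip":0.36,"dx":0,"dy":0,"dz":0.6,"roll":0},
    {"grip":0.36,"dx":0,"dy":0,"dz":0.6,"roll":0},
    {"grip":0.36,"dx":0,"dy":0,"dz":0.46,"roll":0},
    {"grip":0.36,"dx":0,"dy":0,"dz":0,"roll":0},
    {"grip":0.36,"dx":0,"dy":0,"dz":0,"roll":0}
  ]
}}

```text
clock: 51.45
ee_pos: [0.6025, -0.2513, 0.1382]
orientation: [[0.034, 0.999, -0.001], [0.999, -0.034, 0.001], [0.001, -0.001, -1.0]]
contact_force: [-0.6, 0.5, 0.3]
grip_width: 0.362
grip_force: 0.0
```

>>> {"method": "move_arm", "body": {
  "series": [
    {"grip":0.0,"dx":0,"dy":0,"dz":0,"roll":0},
    {"grip":0.0,"dx":0,"dy":0,"dz":0,"roll":0},
    {"grip":0.0,"dx":0,"dy":0,"dz":0,"roll":0},
    {"grip":0.0,"dx":0,"dy":0,"dz":0,"roll":0},
    {"grip":0.0,"dx":0,"dy":0,"dz":0,"roll":0}
  ]
}}

```text
clock: 51.95
ee_pos: [0.603, -0.2516, 0.1397]
orientation: [[0.034, 0.999, 0.001], [0.999, -0.034, -0.0], [-0.0, 0.001, -1.0]]
contact_force: [-0.4, -0.0, 0.8]
grip_width: 0.102
grip_force: 30.0
```

>>> {"method": "move_arm", "body": {
  "series": [
    {"grip":0.0,"dx":0,"dy":0,"dz":-0.13,"roll":0},
    {"grip":0.0,"dx":0,"dy":0,"dz":-0.13,"roll":0},
    {"grip":0.0,"dx":0,"dy":0,"dz":0,"roll":0.2},
    {"grip":0.0,"dx":0,"dy":0,"dz":0,"roll":0.2}
  ]
}}

```text
clock: 52.35
ee_pos: [0.6029, -0.2515, 0.1458]
orientation: [[0.077, 0.997, 0.0], [0.997, -0.077, -0.0], [-0.0, 0.0, -1.0]]
contact_force: [-0.4, -0.9, -0.3]
grip_width: 0.104
grip_force: 30.0
```

>>> {"method": "move_arm", "body": {
  "series": [
    {"grip":0.0,"dx":0,"dy":-0.25,"dz":0,"roll":0},
    {"grip":0.0,"dx":0,"dy":-0.25,"dz":0,"roll":0},
    {"grip":0.0,"dx":0,"dy":-0.25,"dz":0,"roll":0},
    {"grip":0.0,"dx":0,"dy":-0.25,"dz":0,"roll":0},
    {"grip":0.0,"dx":0,"dy":0,"dz":0,"roll":0}
  ]
}}

```text
clock: 52.85
ee_pos: [0.577, -0.2495, 0.1456]
orientation: [[0.076, 0.997, -0.0], [0.997, -0.076, 0.0], [0.0, -0.0, -1.0]]
contact_force: [0.3, -0.3, -0.5]
grip_width: 0.1
grip_force: 30.0
```

>>> {"method": "move_arm", "body": {
  "series": [
    {"grip":0.0,"dx":0,"dy":-0.16,"dz":-0.14,"roll":0},
    {"grip":0.0,"dx":0,"dy":-0.16,"dz":-0.14,"roll":0},
    {"grip":0.0,"dx":0,"dy":-0.16,"dz":-0.14,"roll":0},
    {"grip":0.0,"dx":0,"dy":-0.16,"dz":-0.14,"roll":0},
    {"grip":0.0,"dx":0,"dy":0,"dz":0,"roll":0}
  ]
}}

```text
clock: 53.35
ee_pos: [0.562, -0.2486, 0.1606]
orientation: [[0.076, 0.997, 0.001], [0.997, -0.076, -0.001], [-0.001, 0.001, -1.0]]
contact_force: [-0.1, 0.6, -0.3]
grip_width: 0.101
grip_force: 30.0
```

>>> {"method": "move_arm", "body": {
  "series": [
    {"grip":0.0,"dx":0,"dy":-0.3,"dz":0,"roll":0},
    {"grip":0.0,"dx":0,"dy":-0.3,"dz":0,"roll":0},
    {"grip":0.0,"dx":0,"dy":-0.4,"dz":0,"roll":0},
    {"grip":0.0,"dx":0,"dy":-0.4,"dz":0,"roll":0},
    {"grip":0.0,"dx":0,"dy":0,"dz":0,"roll":0}
  ]
}}

```text
clock: 53.85
ee_pos: [0.5257, -0.2456, 0.1594]
orientation: [[0.076, 0.997, -0.001], [0.997, -0.076, 0.0], [0.0, -0.001, -1.0]]
contact_force: [1.4, -0.1, -0.5]
grip_width: 0.102
grip_force: 30.0
```

>>> {"method": "move_arm", "body": {
  "series": [
    {"grip":0,"dx":0,"dy":0,"dz":-0.93,"roll":0},
    {"grip":0,"dx":0,"dy":0,"dz":-0.93,"roll":0},
    {"grip":0,"dx":0,"dy":0,"dz":-0.93,"roll":0},
    {"grip":0,"dx":0,"dy":0,"dz":-0.93,"roll":0},
    {"grip":0,"dx":0,"dy":0,"dz":-0.93,"roll":0}
  ]
}}

```text
clock: 54.35
ee_pos: [0.527, -0.2458, 0.2769]
orientation: [[0.076, 0.997, 0.0], [0.997, -0.076, -0.0], [-0.0, 0.0, -1.0]]
contact_force: [0.4, -1.0, -1.0]
grip_width: 0.105
grip_force: 30.0
```

>>> {"method": "move_arm", "body": {
  "series": [
    {"grip":0,"dx":0.97,"dy":0.01,"dz":0,"roll":0},
    {"grip":0,"dx":0.97,"dy":0.01,"dz":0,"roll":0},
    {"grip":0,"dx":0.97,"dy":0.01,"dz":0,"roll":0},
    {"grip":0,"dx":0.97,"dy":0.01,"dz":0,"roll":0},
    {"grip":0,"dx":0.97,"dy":0.01,"dz":0,"roll":0}
  ]
}}

```text
clock: 54.85
ee_pos: [0.5375, -0.1241, 0.276]
orientation: [[0.076, 0.997, 0.0], [0.997, -0.076, 0.0], [0.0, 0.0, -1.0]]
contact_force: [1.0, -0.0, -1.0]
grip_width: 0.103
grip_force: 30.0
```

>>> {"method": "move_arm", "body": {
  "series": [
    {"grip":0,"dx":0.97,"dy":0.01,"dz":0,"roll":0},
    {"grip":0,"dx":0.97,"dy":0.01,"dz":0,"roll":0},
    {"grip":0,"dx":0.97,"dy":0.01,"dz":0,"roll":0},
    {"grip":0,"dx":0.97,"dy":0.01,"dz":0,"roll":0},
    {"grip":0,"dx":0.97,"dy":0.01,"dz":0,"roll":0}
  ]
}}

```text
clock: 55.35
ee_pos: [0.5479, -0.0032, 0.276]
orientation: [[0.076, 0.997, 0.0], [0.997, -0.076, 0.0], [0.0, 0.0, -1.0]]
contact_force: [0.2, 0.5, 0.1]
grip_width: 0.104
grip_force: 30.0
```

>>> {"method": "move_arm", "body": {
  "series": [
    {"grip":0,"dx":0.97,"dy":0.01,"dz":0,"roll":0},
    {"grip":0,"dx":0.97,"dy":0.01,"dz":0,"roll":0},
    {"grip":0,"dx":0.97,"dy":0.01,"dz":0,"roll":0},
    {"grip":0,"dx":0.97,"dy":0.01,"dz":0,"roll":0},
    {"grip":0,"dx":0.97,"dy":0.01,"dz":0,"roll":0}
  ]
}}

```text
clock: 55.85
ee_pos: [0.5583, 0.1177, 0.276]
orientation: [[0.075, 0.997, 0.0], [0.997, -0.075, 0.0], [0.0, 0.0, -1.0]]
contact_force: [0.3, -0.5, -0.3]
grip_width: 0.106
grip_force: 30.0
```

>>> {"method": "move_arm", "body": {
  "series": [
    {"grip":0,"dx":0.97,"dy":0.01,"dz":0,"roll":0},
    {"grip":0,"dx":0.97,"dy":0.01,"dz":0,"roll":0},
    {"grip":0,"dx":0.97,"dy":0.01,"dz":0,"roll":0},
    {"grip":0,"dx":0.97,"dy":0.01,"dz":0,"roll":0},
    {"grip":0,"dx":0.97,"dy":0.01,"dz":0,"roll":0}
  ]
}}

```text
clock: 56.35
ee_pos: [0.5687, 0.2385, 0.2759]
orientation: [[0.075, 0.997, 0.0], [0.997, -0.075, 0.0], [0.0, 0.0, -1.0]]
contact_force: [-0.2, -0.2, -0.6]
grip_width: 0.106
grip_force: 30.0
```

>>> {"method": "move_arm", "body": {
  "series": [
    {"grip":0,"dx":0.92,"dy":0.01,"dz":0,"roll":0},
    {"grip":0,"dx":0,"dy":0,"dz":0,"roll":1},
    {"grip":0,"dx":0,"dy":0,"dz":0,"roll":1},
    {"grip":0,"dx":0,"dy":0,"dz":0,"roll":1},
    {"grip":0,"dx":0,"dy":0,"dz":0,"roll":1}
  ]
}}

```text
clock: 56.85
ee_pos: [0.5706, 0.2605, 0.2758]
orientation: [[0.478, 0.878, -0.0], [0.878, -0.478, 0.0], [0.0, -0.0, -1.0]]
contact_force: [0.5, -0.2, -0.9]
grip_width: 0.104
grip_force: 30.0
```

>>> {"method": "move_arm", "body": {
  "series": [
    {"grip":0,"dx":0,"dy":0,"dz":0,"roll":1},
    {"grip":0,"dx":0,"dy":0,"dz":0,"roll":1},
    {"grip":0,"dx":0,"dy":0,"dz":0,"roll":1},
    {"grip":0,"dx":0,"dy":0,"dz":0,"roll":1},
    {"grip":0,"dx":0,"dy":0,"dz":0,"roll":1}
  ]
}}

```text
clock: 57.35
ee_pos: [0.5707, 0.2604, 0.2759]
orientation: [[0.853, 0.521, 0.0], [0.521, -0.853, 0.0], [0.0, -0.0, -1.0]]
contact_force: [0.6, -1.1, -1.6]
grip_width: 0.103
grip_force: 30.0
```

>>> {"method": "move_arm", "body": {
  "series": [
    {"grip":0,"dx":0,"dy":0,"dz":0,"roll":1},
    {"grip":0,"dx":0,"dy":0,"dz":0,"roll":1},
    {"grip":0,"dx":0,"dy":0,"dz":0,"roll":1},
    {"grip":0,"dx":0,"dy":0,"dz":0,"roll":1},
    {"grip":0,"dx":0,"dy":0,"dz":0,"roll":0.6}
  ]
}}

```text
clock: 57.85
ee_pos: [0.5707, 0.2604, 0.2759]
orientation: [[0.998, 0.068, 0.0], [0.068, -0.998, 0.0], [0.0, -0.0, -1.0]]
contact_force: [-0.3, 0.1, -0.9]
grip_width: 0.101
grip_force: 30.0
```

>>> {"method": "move_arm", "body": {
  "series": [
    {"grip":0,"dx":0,"dy":0,"dz":0,"roll":0},
    {"grip":0,"dx":0,"dy":0,"dz":0,"roll":0},
    {"grip":0,"dx":0,"dy":0,"dz":0,"roll":0}
  ]
}}

```text
clock: 58.15
ee_pos: [0.5706, 0.2604, 0.2759]
orientation: [[0.997, 0.072, -0.0], [0.072, -0.997, -0.0], [-0.0, 0.0, -1.0]]
contact_force: [-0.1, 0.9, -0.6]
grip_width: 0.103
grip_force: 30.0
```

```bash
python3 -c "
from tilt import *
go(.5698,.2605,.19,4.1)
held((21,120,60),(35,255,255))
w=cam('wrist');g=cv2.cvtColor(w['image'],cv2.COLOR_BGR2GRAY)
X=np.array([.5912,.2609,.04]);u,v=proj(w,X);print(u,v);v=int(v)
for dv in(-2,4): print(v+dv,list(zip(range(int(u)-14,int(u)+14,1),g[v+dv-1:v+dv+2,int(u)-14:int(u)+14].mean(0).astype(int).tolist())))
H=cv2.cvtColor(w['image'],cv2.COLOR_BGR2HSV);m=cv2.inRange(H,np.array((21,120,60)),np.array((35,255,255)));ys,xs=np.where(m[150:260,300:345]);print('yel',[(y+150,xs[ys==y].min()+300,xs[ys==y].max()+300) for y in np.unique(ys)[::6]])
"
```

```text
at [0.5706 0.2604 0.2759] head 4.12 units [-0.03 -0.01  3.43] roll 0.0
[0.5706 0.2604 0.2759] (np.int64(434), np.int64(110)) [-0.1078  0.9101 -0.6336]
100 ((1.9737415313720703, 225.68991088867188), (95.63765716552734, 60.74109649658203), 89.8856201171875)
[[-21.0, 274.0], [-28.0, 264.0], [-28.0, 179.0], [26.0, 178.0], [32.0, 189.0], [31.0, 272.0]]
322.0325742595958 153.50473781451677
151 [(308, 96), (309, 97), (310, 95), (311, 91), (312, 88), (313, 86), (314, 82), (315, 80), (316, 92), (317, 86), (318, 57), (319, 41), (320, 40), (321, 41), (322, 41), (323, 41), (324, 41), (325, 42), (326, 58), (327, 85), (328, 88), (329, 67), (330, 60), (331, 63), (332, 67), (333, 70), (334, 74), (335, 78)]
157 [(308, 107), (309, 107), (310, 105), (311, 100), (312, 95), (313, 90), (314, 84), (315, 83), (316, 93), (317, 86), (318, 57), (319, 42), (320, 41), (321, 41), (322, 41), (323, 41), (324, 41), (325, 42), (326, 58), (327, 89), (328, 91), (329, 69), (330, 62), (331, 65), (332, 69), (333, 75), (334, 80), (335, 85)]
yel [(np.int64(169), np.int64(317), np.int64(327)), (np.int64(175), np.int64(315), np.int64(328)), (np.int64(181), np.int64(320), np.int64(323)), (np.int64(187), np.int64(320), np.int64(323)), (np.int64(193), np.int64(320), np.int64(323)), (np.int64(199), np.int64(320), np.int64(324)), (np.int64(205), np.int64(320), np.int64(324)), (np.int64(211), np.int64(320), np.int64(324))]
```

Slot centre (322.0) and pack (322) agree. Inserting yellow. The floor should come at TCP ≈0.132.

>>> {"method": "move_arm", "body": {
  "series": [
    {"grip":0,"dx":0,"dy":0,"dz":0.8,"roll":0},
    {"grip":0,"dx":0,"dy":0,"dz":0.8,"roll":0},
    {"grip":0,"dx":0,"dy":0,"dz":0.8,"roll":0},
    {"grip":0,"dx":0,"dy":0,"dz":0.6,"roll":0},
    {"grip":0,"dx":0,"dy":0,"dz":0,"roll":0}
  ]
}}

```text
clock: 58.8
ee_pos: [0.5691, 0.2599, 0.1977]
orientation: [[0.997, 0.071, -0.005], [0.071, -0.997, -0.002], [-0.005, 0.001, -1.0]]
contact_force: [-0.4, -0.5, -1.9]
grip_width: 0.106
grip_force: 30.0
```

>>> {"method": "move_arm", "body": {
  "series": [
    {"grip":0,"dx":0,"dy":0,"dz":0.3,"roll":0},
    {"grip":0,"dx":0,"dy":0,"dz":0.3,"roll":0},
    {"grip":0,"dx":0,"dy":0,"dz":0.3,"roll":0},
    {"grip":0,"dx":0,"dy":0,"dz":0.2,"roll":0},
    {"grip":0,"dx":0,"dy":0,"dz":0,"roll":0}
  ]
}}

```text
clock: 59.3
ee_pos: [0.5701, 0.2602, 0.1723]
orientation: [[0.997, 0.071, -0.002], [0.071, -0.997, -0.001], [-0.002, 0.0, -1.0]]
contact_force: [0.2, 0.3, -0.0]
grip_width: 0.106
grip_force: 30.0
```

>>> {"method": "move_arm", "body": {
  "series": [
    {"grip":0,"dx":0,"dy":0,"dz":0.3,"roll":0},
    {"grip":0,"dx":0,"dy":0,"dz":0.3,"roll":0},
    {"grip":0,"dx":0,"dy":0,"dz":0.3,"roll":0},
    {"grip":0,"dx":0,"dy":0,"dz":0.3,"roll":0},
    {"grip":0,"dx":0,"dy":0,"dz":0,"roll":0}
  ]
}}

```text
clock: 59.8
ee_pos: [0.5696, 0.26, 0.1414]
orientation: [[0.997, 0.071, -0.003], [0.071, -0.997, -0.001], [-0.003, 0.001, -1.0]]
contact_force: [-0.7, 0.6, -1.3]
grip_width: 0.104
grip_force: 30.0
```

>>> {"method": "move_arm", "body": {
  "series": [
    {"grip":0,"dx":0,"dy":0,"dz":0.15,"roll":0},
    {"grip":0,"dx":0,"dy":0,"dz":0.15,"roll":0},
    {"grip":0,"dx":0,"dy":0,"dz":0,"roll":0},
    {"grip":0,"dx":0,"dy":0,"dz":0,"roll":0}
  ]
}}

```text
clock: 60.2
ee_pos: [0.5707, 0.2604, 0.136]
orientation: [[0.997, 0.071, 0.0], [0.071, -0.997, 0.0], [0.0, -0.0, -1.0]]
contact_force: [0.2, 0.4, -0.5]
grip_width: 0.104
grip_force: 30.0
```

>>> {"method": "move_arm", "body": {
  "series": [
    {"grip":0,"dx":0,"dy":0,"dz":0.08,"roll":0},
    {"grip":0,"dx":0,"dy":0,"dz":0,"roll":0},
    {"grip":0,"dx":0,"dy":0,"dz":0,"roll":0}
  ]
}}

```text
clock: 60.5
ee_pos: [0.5706, 0.2604, 0.1339]
orientation: [[0.997, 0.071, 0.0], [0.071, -0.997, -0.0], [0.0, 0.0, -1.0]]
contact_force: [0.3, 0.8, -0.6]
grip_width: 0.101
grip_force: 30.0
```

>>> {"method": "move_arm", "body": {
  "series": [
    {"grip":0,"dx":0,"dy":0,"dz":0.06,"roll":0},
    {"grip":0,"dx":0,"dy":0,"dz":0,"roll":0}
  ]
}}

```text
clock: 60.7
ee_pos: [0.5707, 0.2604, 0.1325]
orientation: [[0.997, 0.071, 0.0], [0.071, -0.997, 0.0], [0.0, -0.0, -1.0]]
contact_force: [0.7, -1.0, 0.0]
grip_width: 0.102
grip_force: 30.0
```

>>> {"method": "move_arm", "body": {
  "series": [
    {"grip":0,"dx":0,"dy":0,"dz":0.06,"roll":0},
    {"grip":0,"dx":0,"dy":0,"dz":0.04,"roll":0},
    {"grip":0,"dx":0,"dy":0,"dz":0,"roll":0}
  ]
}}

```text
clock: 61.0
ee_pos: [0.5711, 0.2607, 0.1324]
orientation: [[0.997, 0.071, 0.001], [0.071, -0.997, 0.001], [0.001, -0.0, -1.0]]
contact_force: [-3.2, -0.1, 8.9]
grip_width: 0.104
grip_force: 30.0
```

>>> {"method": "move_arm", "body": {
  "series": [
    {"grip":0.32,"dx":0,"dy":0,"dz":0,"roll":0},
    {"grip":0.32,"dx":0,"dy":0,"dz":0,"roll":0},
    {"grip":0.32,"dx":0,"dy":0,"dz":0,"roll":0},
    {"grip":0.32,"dx":0,"dy":0,"dz":-0.4,"roll":0},
    {"grip":0.32,"dx":0,"dy":0,"dz":-1,"roll":0}
  ]
}}

```text
clock: 61.5
ee_pos: [0.5688, 0.2597, 0.1623]
orientation: [[0.997, 0.071, -0.006], [0.071, -0.997, -0.002], [-0.006, 0.002, -1.0]]
contact_force: [0.3, -0.1, -0.5]
grip_width: 0.317
grip_force: 0.0
```

>>> {"method": "move_arm", "body": {
  "series": [
    {"grip":0.32,"dx":0,"dy":0,"dz":-1,"roll":0},
    {"grip":0.45,"dx":0,"dy":0,"dz":-1,"roll":0},
    {"grip":0.45,"dx":-0.88,"dy":0.13,"dz":0,"roll":0},
    {"grip":0.45,"dx":-0.88,"dy":0.13,"dz":0,"roll":0},
    {"grip":0.45,"dx":-0.88,"dy":0.13,"dz":0,"roll":0}
  ]
}}

```text
clock: 62.0
ee_pos: [0.505, 0.2459, 0.2158]
orientation: [[0.997, 0.071, 0.001], [0.071, -0.997, 0.0], [0.001, -0.0, -1.0]]
contact_force: [1.1, -0.6, -0.6]
grip_width: 0.45
grip_force: 0.0
```

>>> {"method": "move_arm", "body": {
  "series": [
    {"grip":0.45,"dx":-0.88,"dy":0.13,"dz":0,"roll":0},
    {"grip":0.45,"dx":-0.88,"dy":0.13,"dz":0,"roll":0},
    {"grip":0.45,"dx":-0.9,"dy":0.12,"dz":0,"roll":0},
    {"grip":0.45,"dx":0,"dy":0,"dz":0,"roll":0},
    {"grip":0.45,"dx":0,"dy":0,"dz":0,"roll":0}
  ]
}}

```text
clock: 62.5
ee_pos: [0.4402, 0.2319, 0.2157]
orientation: [[0.997, 0.071, 0.002], [0.071, -0.997, 0.001], [0.002, -0.0, -1.0]]
contact_force: [0.8, 0.0, 0.5]
grip_width: 0.452
grip_force: 0.0
```

```bash
python3 -c "
from tilt import *
go(.4398,.2318,.075,4.1)
w=cam('wrist');b,_=blobs(w,(0,130,60),(6,255,255),(250,180,400,300),10);print(b)
print(proj(w,np.array([.4398,.2318,.1])))
b2=[plane(w,*x[0],.09) for x in b];print(b2)
t=cam('top');b,_=blobs(t,(0,140,80),(6,255,255),(200,215,245,250),5);print('topcam',b)
s=cam('scene');im=s['image'];cv2.imwrite('pics/s11.png',cv2.resize(im[100:240,330:510],None,fx=4,fy=4,interpolation=cv2.INTER_CUBIC))
"
```

```text
at [0.4402 0.2319 0.2157] head 4.09 units [-0.03  0.01  5.63] roll -0.0
[(array([321.9, 195.5]), [315, 188, 15, 16, 188])]
[321.0326 196.354 ]
[array([0.4378, 0.2309, 0.09  ])]
topcam [(array([226.4, 232.4]), [226, 231, 2, 4, 5])]
```

View pics/s11.png

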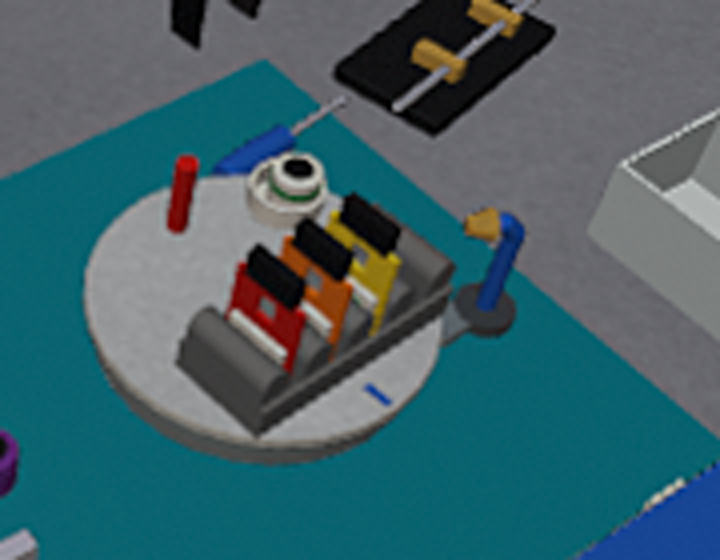

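All three packs stand header up in their slots, the logger is upright in the cup, and the red post is free at (182,195), directly under the TCP. Going down on the post to cage it.

>>> {"method": "move_arm", "body": {
  "series": [
    {"grip":0.45,"dx":0,"dy":0,"dz":0.95,"roll":0},
    {"grip":0.45,"dx":0,"dy":0,"dz":0.95,"roll":0},
    {"grip":0.45,"dx":0,"dy":0,"dz":0.95,"roll":0},
    {"grip":0.45,"dx":0,"dy":0,"dz":0.95,"roll":0},
    {"grip":0.45,"dx":0,"dy":0,"dz":0.95,"roll":0}
  ]
}}

```text
clock: 63.15
ee_pos: [0.4405, 0.2318, 0.0952]
orientation: [[0.997, 0.071, 0.0], [0.071, -0.997, -0.0], [0.0, 0.0, -1.0]]
contact_force: [-0.2, -0.5, 0.2]
grip_width: 0.447
grip_force: 0.0
```

>>> {"method": "move_arm", "body": {
  "series": [
    {"grip":0.45,"dx":0,"dy":0,"dz":0.88,"roll":0},
    {"grip":0.22,"dx":0,"dy":0,"dz":0,"roll":0},
    {"grip":0.22,"dx":0,"dy":0,"dz":0,"roll":0},
    {"grip":0.22,"dx":0,"dy":0,"dz":0,"roll":0},
    {"grip":0.22,"dx":0,"dy":0,"dz":0,"roll":0}
  ]
}}

```text
clock: 63.65
ee_pos: [0.4411, 0.2322, 0.0758]
orientation: [[0.997, 0.071, 0.003], [0.071, -0.997, 0.001], [0.003, -0.001, -1.0]]
contact_force: [-1.0, 0.3, -0.5]
grip_width: 0.225
grip_force: 0.0
```

>>> {"method": "move_arm", "body": {
  "series": [
    {"grip":0.22,"dx":0.01,"dy":0.18,"dz":0,"roll":-0.5},
    {"grip":0.22,"dx":0.01,"dy":0.18,"dz":0,"roll":-0.5},
    {"grip":0.22,"dx":0.01,"dy":0.18,"dz":0,"roll":-0.5},
    {"grip":0.22,"dx":0.01,"dy":0.18,"dz":0,"roll":-0.5},
    {"grip":0.22,"dx":0,"dy":0,"dz":0,"roll":0}
  ]
}}

```text
clock: 64.15
ee_pos: [0.4443, 0.2144, 0.0754]
orientation: [[0.961, 0.276, 0.002], [0.276, -0.961, 0.001], [0.002, -0.0, -1.0]]
contact_force: [0.1, 1.8, 0.5]
grip_width: 0.22
grip_force: 0.5
```

>>> {"method": "move_arm", "body": {
  "series": [
    {"grip":0.22,"dx":0,"dy":0.18,"dz":0,"roll":-0.5},
    {"grip":0.22,"dx":0,"dy":0.18,"dz":0,"roll":-0.5},
    {"grip":0.22,"dx":0,"dy":0.18,"dz":0,"roll":-0.5},
    {"grip":0.22,"dx":0,"dy":0.18,"dz":0,"roll":-0.5},
    {"grip":0.22,"dx":0,"dy":0,"dz":0,"roll":0}
  ]
}}

```text
clock: 64.65
ee_pos: [0.4512, 0.1964, 0.0749]
orientation: [[0.883, 0.47, 0.003], [0.47, -0.883, -0.002], [0.002, 0.003, -1.0]]
contact_force: [2.2, -2.6, -1.3]
grip_width: 0.219
grip_force: 2.3
```

>>> {"method": "move_arm", "body": {
  "series": [
    {"grip":0.22,"dx":0,"dy":0.18,"dz":0,"roll":-0.5},
    {"grip":0.22,"dx":0,"dy":0.18,"dz":0,"roll":-0.5},
    {"grip":0.22,"dx":0,"dy":0,"dz":0,"roll":0},
    {"grip":0.22,"dx":0,"dy":0,"dz":0,"roll":0}
  ]
}}

```text
clock: 65.05
ee_pos: [0.4544, 0.1898, 0.0745]
orientation: [[0.829, 0.559, 0.0], [0.559, -0.829, 0.0], [0.001, -0.0, -1.0]]
contact_force: [-0.4, 0.4, -0.2]
grip_width: 0.222
grip_force: 0.0
```

```bash
cat > tt.py <<'E'
from h import *
C=np.array([.5243,.2367])
def stripe():
    t=cam('top');m,_=blobs(t,(100,120,60),(125,255,255),(160,150,260,260),3)
    for b in m:
        P=plane(t,*b[0],.04)[:2];d=P-C
        if abs(np.linalg.norm(d)-.108)<.012: print('stripe',b,P,np.linalg.norm(d),'deg',np.degrees(np.arctan2(d[1],d[0])))
s=get_state();p=s['ee_pos'][:2]-C;print('tcp',s['ee_pos'],'r',np.linalg.norm(p),'deg',np.degrees(np.arctan2(p[1],p[0]))%360-180,s['contact_force'])
stripe()
E
python3 tt.py
```

```text
tcp [0.4544 0.1898 0.0745] r 0.08422311797803951 deg 33.87322749864083 [-0.4372  0.3664 -0.1823]
stripe (array([205.7, 173.9]), [204, 172, 4, 5, 7]) [0.6111 0.2976] 0.10599064758371958 deg 35.06520852974075
```

One click is done: the stripe has gone from 4° to 35° and the force is zero. Now the second click.

>>> {"method": "move_arm", "body": {
  "series": [
    {"grip":0.22,"dx":0,"dy":0.18,"dz":0,"roll":-0.5},
    {"grip":0.22,"dx":0,"dy":0.18,"dz":0,"roll":-0.5},
    {"grip":0.22,"dx":0,"dy":0.18,"dz":0,"roll":-0.5},
    {"grip":0.22,"dx":0,"dy":0.18,"dz":0,"roll":-0.5},
    {"grip":0.22,"dx":0,"dy":0,"dz":0,"roll":0}
  ]
}}

```text
clock: 65.6
ee_pos: [0.4656, 0.1756, 0.0743]
orientation: [[0.694, 0.72, 0.0], [0.72, -0.694, 0.0], [0.0, 0.0, -1.0]]
contact_force: [0.2, 0.5, -0.9]
grip_width: 0.217
grip_force: 0.0
```

>>> {"method": "move_arm", "body": {
  "series": [
    {"grip":0.22,"dx":0,"dy":0.18,"dz":0,"roll":-0.5},
    {"grip":0.22,"dx":0,"dy":0.18,"dz":0,"roll":-0.5},
    {"grip":0.22,"dx":0,"dy":0.18,"dz":0,"roll":-0.5},
    {"grip":0.22,"dx":0,"dy":0.18,"dz":0,"roll":-0.5},
    {"grip":0.22,"dx":0,"dy":0,"dz":0,"roll":0}
  ]
}}

```text
clock: 66.1
ee_pos: [0.4807, 0.1635, 0.0744]
orientation: [[0.53, 0.848, 0.003], [0.848, -0.53, -0.001], [0.001, 0.003, -1.0]]
contact_force: [5.0, -0.9, -2.3]
grip_width: 0.22
grip_force: 2.3
```

>>> {"method": "move_arm", "body": {
  "series": [
    {"grip":0.22,"dx":0,"dy":0.18,"dz":0,"roll":-0.5},
    {"grip":0.22,"dx":0,"dy":0.18,"dz":0,"roll":-0.5},
    {"grip":0.22,"dx":0,"dy":0,"dz":0,"roll":0},
    {"grip":0.22,"dx":0,"dy":0,"dz":0,"roll":0}
  ]
}}

```text
clock: 66.5
ee_pos: [0.4867, 0.1596, 0.0741]
orientation: [[0.439, 0.898, -0.001], [0.898, -0.439, 0.0], [-0.0, -0.001, -1.0]]
contact_force: [-0.6, 0.3, -0.8]
grip_width: 0.218
grip_force: 0.0
```

```bash
python3 tt.py
```

```text
tcp [0.4867 0.1596 0.0741] r 0.08572152152640013 deg 64.01251606439288 [-0.6078  0.3437 -0.7977]
stripe (array([193.3, 187.5]), [191, 186, 5, 4, 6]) [0.5696 0.3328] 0.10624660105601133 deg 64.7393756442178
```

The stripe is at 64.7°, two clicks on, with no load. Checking this against the nozzle direction and measuring the valve from the same pictures.

Run:
```python
from h import *
t=cam('top');s=cam('scene');C=np.array([.5243,.2367])
ct,_=blobs(t,(8,110,80),(34,255,255),(165,160,195,195),6);cs,_=blobs(s,(8,110,80),(30,255,255),(440,145,462,165),6)
print(ct,cs)
P,e=tri(t,max(ct,key=lambda b:b[1][4])[0],s,max(cs,key=lambda b:b[1][4])[0]);d=P[:2]-C;print('mouth',P,e,np.linalg.norm(d),np.degrees(np.arctan2(d[1],d[0])))
# valve
b,m=blobs(t,(100,110,60),(125,255,255),(375,215,415,255),8);print(b)
f=lambda u,v:(310+u/5-.4,145+v/5-.4)
print('dial',plane(t,*f(413,448),.049),[plane(t,*f(*q),.049)[:2] for q in((342,448),(484,448),(413,377),(413,520))])
A,B=plane(t,*f(455,485),.087),plane(t,*f(402,408),.087);print('bar ends',A,B,np.linalg.norm(A-B),'mid',(A+B)/2,'heading',np.degrees(np.arctan2(*(B-A)[1::-1])))
D=plane(t,*f(413,448),.049)
for n,q in(('m0',(394,398)),('m30',(369,411)),('green',(358,438)),('m90',(362,468))):
    v=plane(t,*f(*q),.049)-D;print(n,np.linalg.norm(v),np.degrees(np.arctan2(v[1],v[0])))
go(.5,.2,.2,None)
```

```text
[(array([178.3, 179.5]), [174, 175, 9, 9, 47])] [(array([450.4, 155.7]), [446, 152, 9, 8, 53])]
mouth [0.5857 0.364  0.0913] 0.0004488739091214266 0.1412705873156298 64.25764832161416
[(array([395.3, 235.5]), [388, 227, 14, 15, 60])]
dial [ 0.4405 -0.2565  0.049 ] [array([ 0.44  , -0.2145]), array([ 0.441 , -0.2987]), array([ 0.4822, -0.2567]), array([ 0.3985, -0.2564])]
bar ends [ 0.4189 -0.2728  0.087 ] [ 0.4623 -0.2425  0.087 ] 0.05291959165809489 mid [ 0.4406 -0.2576  0.087 ] heading 34.94891458263235
m0 0.031232647304722135 20.933413370590596
m30 0.033651479497216266 50.60476016509345
green 0.03300117242638044 80.45421086094754
m90 0.03250851276027427 111.69509235196999
at [0.4868 0.1597 0.0741] head 64.03 units [ 1.68 -0.23 -5.04] roll None
```

>>> {"method": "move_arm", "body": {
  "series": [
    {"grip":0.45,"dx":0,"dy":0,"dz":0,"roll":0},
    {"grip":0.45,"dx":0,"dy":0,"dz":0,"roll":0},
    {"grip":0.45,"dx":0,"dy":0,"dz":0,"roll":0},
    {"grip":0.45,"dx":0,"dy":0,"dz":-1,"roll":0},
    {"grip":0.45,"dx":0,"dy":0,"dz":-1,"roll":0}
  ]
}}

```text
clock: 67.15
ee_pos: [0.4861, 0.1593, 0.1237]
orientation: [[0.437, 0.899, -0.003], [0.899, -0.437, -0.001], [-0.002, -0.002, -1.0]]
contact_force: [0.3, 1.0, 0.8]
grip_width: 0.448
grip_force: 0.0
```

>>> {"method": "move_arm", "body": {
  "series": [
    {"grip":0.45,"dx":0,"dy":0,"dz":-1,"roll":0},
    {"grip":0.45,"dx":0,"dy":0,"dz":-1,"roll":0},
    {"grip":0.45,"dx":0,"dy":0,"dz":-1,"roll":0},
    {"grip":0.45,"dx":0,"dy":0,"dz":0,"roll":0}
  ]
}}

```text
clock: 67.55
ee_pos: [0.4895, 0.16, 0.2037]
orientation: [[0.437, 0.899, 0.008], [0.899, -0.437, 0.002], [0.005, 0.006, -1.0]]
contact_force: [0.0, -0.2, 0.4]
grip_width: 0.451
grip_force: 0.0
```

```bash
python3 tt.py
```

```text
tcp [0.4895 0.16   0.2037] r 0.08419945653681836 deg 65.5759864394353 [ 0.0308 -0.1751  0.3718]
```

The nozzle lies at 64.3° and the rack at 64.7°, so the rack faces it squarely. The valve dial is at (.4405,-.2565). Its marks lie at headings 20.9, 50.6, 80.5 (green) and 111.7°, and the handle is at about 35°, so it needs a turn of about 46° to 81°.

>>> {"method": "move_arm", "body": {
  "series": [
    {"grip":0.45,"dx":0,"dy":0,"dz":0,"roll":1},
    {"grip":0.45,"dx":0,"dy":0,"dz":0,"roll":1},
    {"grip":0.45,"dx":0,"dy":0,"dz":0,"roll":1},
    {"grip":0.45,"dx":0,"dy":0,"dz":0,"roll":1},
    {"grip":0.45,"dx":0,"dy":0,"dz":0,"roll":0.84}
  ]
}}

```text
clock: 68.1
ee_pos: [0.486, 0.1593, 0.1968]
orientation: [[0.821, 0.571, -0.003], [0.571, -0.821, -0.001], [-0.003, -0.001, -1.0]]
contact_force: [0.1, -0.1, 0.4]
grip_width: 0.453
grip_force: 0.0
```

>>> {"method": "move_arm", "body": {
  "series": [
    {"grip":0.45,"dx":-0.79,"dy":0.9,"dz":0,"roll":0},
    {"grip":0.45,"dx":-0.79,"dy":0.9,"dz":0,"roll":0},
    {"grip":0.45,"dx":-0.79,"dy":0.9,"dz":0,"roll":0},
    {"grip":0.45,"dx":-0.79,"dy":0.9,"dz":0,"roll":0},
    {"grip":0.45,"dx":-0.79,"dy":0.9,"dz":0,"roll":0}
  ]
}}

```text
clock: 68.6
ee_pos: [0.4695, 0.0097, 0.1969]
orientation: [[0.819, 0.574, -0.003], [0.574, -0.819, 0.0], [-0.002, -0.002, -1.0]]
contact_force: [-0.0, -0.3, 0.2]
grip_width: 0.449
grip_force: 0.0
```

>>> {"method": "move_arm", "body": {
  "series": [
    {"grip":0.45,"dx":-0.79,"dy":0.9,"dz":0,"roll":0},
    {"grip":0.45,"dx":-0.79,"dy":0.9,"dz":0,"roll":0},
    {"grip":0.45,"dx":-0.79,"dy":0.9,"dz":0,"roll":0},
    {"grip":0.45,"dx":-0.79,"dy":0.9,"dz":0,"roll":0},
    {"grip":0.45,"dx":-0.79,"dy":0.9,"dz":0,"roll":0}
  ]
}}

```text
clock: 69.1
ee_pos: [0.4533, -0.1389, 0.197]
orientation: [[0.819, 0.574, -0.003], [0.574, -0.819, 0.001], [-0.002, -0.003, -1.0]]
contact_force: [0.3, -0.1, 0.2]
grip_width: 0.449
grip_force: 0.0
```

>>> {"method": "move_arm", "body": {
  "series": [
    {"grip":0.45,"dx":-0.79,"dy":0.9,"dz":0,"roll":0},
    {"grip":0.45,"dx":-0.79,"dy":0.9,"dz":0,"roll":0},
    {"grip":0.45,"dx":-0.79,"dy":0.9,"dz":0,"roll":0},
    {"grip":0.45,"dx":-0.79,"dy":0.9,"dz":0,"roll":0},
    {"grip":0.45,"dx":0,"dy":0,"dz":0,"roll":0}
  ]
}}

```text
clock: 69.6
ee_pos: [0.4402, -0.2592, 0.197]
orientation: [[0.821, 0.571, -0.003], [0.571, -0.821, 0.001], [-0.002, -0.003, -1.0]]
contact_force: [0.5, 1.0, 0.5]
grip_width: 0.447
grip_force: 0.0
```

>>> {"method": "move_arm", "body": {
  "series": [
    {"grip":0.45,"dx":0,"dy":0,"dz":0,"roll":0},
    {"grip":0.45,"dx":0,"dy":0,"dz":0,"roll":0}
  ]
}}

```text
clock: 69.8
ee_pos: [0.4412, -0.2561, 0.198]
orientation: [[0.818, 0.575, -0.001], [0.575, -0.818, 0.001], [-0.0, -0.002, -1.0]]
contact_force: [-0.8, 0.2, -1.0]
grip_width: 0.449
grip_force: 0.0
```

Run:
```python
from h import *
go(.4405,-.2565,.066,35)
w=cam('wrist');b,m=blobs(w,(100,110,50),(125,255,255),(260,150,390,295),20)
for x in b: print(x)
X=np.array([.4405,-.2565,.087]);print(proj(w,X))
c=max(cv2.findContours(m,cv2.RETR_EXTERNAL,cv2.CHAIN_APPROX_NONE)[0],key=cv2.contourArea);r=cv2.minAreaRect(c);print(r)
for q in cv2.boxPoints(r): print(q,plane(w,*q,.087))
cv2.imwrite('pics/w12.png',cv2.resize(w['image'][140:330,220:430],None,fx=3.6,fy=3,interpolation=cv2.INTER_CUBIC) if 0 else cv2.resize(w['image'][140:320,220:430],None,fx=3,fy=3,interpolation=cv2.INTER_CUBIC))
```

```text
at [ 0.4412 -0.2561  0.198 ] head 35.07 units [-0.03  0.01  5.28] roll 0.01
(array([323.6, 197.7]), [318, 163, 12, 63, 596])
[320.7462 197.2677]
((323.4999694824219, 193.99998474121094), (10.999998092651367, 61.99999237060547), 0.0)
[318. 225.] [ 0.4169 -0.2699  0.087 ]
[318. 163.] [ 0.4649 -0.2364  0.087 ]
[329. 163.] [ 0.4705 -0.2444  0.087 ]
[329. 225.] [ 0.4228 -0.2783  0.087 ]
```

View pics/w12.png

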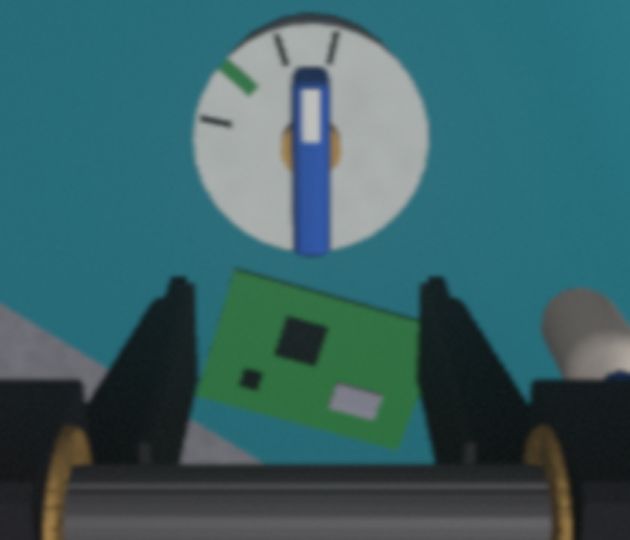

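The close view shows the handle dead in line with the tool at crop x≈311, with its pointer up. The marks are at (333,48), (282,51), green (238,78) and (216,122).

Run:
```python
from h import *
w=cam('wrist');f=lambda u,v:(220+u/3-.33,140+v/3-.33)
A,B=plane(w,*f(311,69),.087),plane(w,*f(312,254),.087);M=(A+B)/2;print('bar',A,B,np.linalg.norm(A-B),M,np.degrees(np.arctan2(*(A-B)[1::-1])))
D=np.mean([plane(w,*f(*q),.049) for q in((193,137),(429,137))],0);print('dial chord mid',D)
P=[[plane(w,*f(*a),.049)[:2],plane(w,*f(*b),.049)[:2]] for a,b in(((336,33),(331,63)),((277,37),(287,65)),((222,63),(254,92)),((202,119),(231,125)))]
N=[];k=[]
for a,b in P:
    d=(a-b)/np.linalg.norm(a-b);n=np.array([-d[1],d[0]]);N.append(n);k.append(n@a)
x=np.linalg.lstsq(np.array(N),np.array(k),rcond=None)[0];print('axis from marks',x)
for c in (x,M[:2],np.array([.4405,-.2565])): print([round(float(np.degrees(np.arctan2(*((a+b)/2-c)[::-1]))),1) for a,b in P])
```

```text
bar [ 0.4681 -0.2401  0.087 ] [ 0.4206 -0.2739  0.087 ] 0.05830052757798681 [ 0.4443 -0.257   0.087 ] 35.48805116502605
dial chord mid [ 0.4433 -0.2577  0.049 ]
axis from marks [ 0.442  -0.2606]
[25.2, 54.5, 83.4, 111.8]
[21.0, 54.2, 86.9, 118.0]
[17.8, 48.0, 79.8, 112.1]
```

>>> {"method": "move_arm", "body": {
  "series": [
    {"grip":0.35,"dx":0.05,"dy":0.08,"dz":0.9,"roll":0},
    {"grip":0.35,"dx":0,"dy":0,"dz":0.9,"roll":0},
    {"grip":0.35,"dx":0,"dy":0,"dz":0.9,"roll":0},
    {"grip":0.35,"dx":0,"dy":0,"dz":0.9,"roll":0},
    {"grip":0.35,"dx":0,"dy":0,"dz":0.9,"roll":0}
  ]
}}

```text
clock: 70.4
ee_pos: [0.444, -0.2572, 0.0859]
orientation: [[0.818, 0.575, 0.0], [0.575, -0.818, -0.0], [0.0, 0.0, -1.0]]
contact_force: [0.1, 0.9, -0.5]
grip_width: 0.353
grip_force: 0.0
```

>>> {"method": "move_arm", "body": {
  "series": [
    {"grip":0.35,"dx":0,"dy":0,"dz":0.8,"roll":0},
    {"grip":0.35,"dx":0,"dy":0,"dz":0,"roll":0},
    {"grip":0,"dx":0,"dy":0,"dz":0,"roll":0},
    {"grip":0,"dx":0,"dy":0,"dz":0,"roll":0},
    {"grip":0,"dx":0,"dy":0,"dz":0,"roll":0}
  ]
}}

```text
clock: 70.9
ee_pos: [0.4438, -0.2572, 0.0681]
orientation: [[0.819, 0.574, -0.001], [0.574, -0.819, 0.002], [0.001, -0.002, -1.0]]
contact_force: [-6.6, 8.6, 7.1]
grip_width: 0.156
grip_force: 5.4
```

>>> {"method": "move_arm", "body": {
  "series": [
    {"grip":0,"dx":0,"dy":0,"dz":0,"roll":0},
    {"grip":0,"dx":0,"dy":0,"dz":0,"roll":0}
  ]
}}

```text
clock: 71.1
ee_pos: [0.4429, -0.2562, 0.0679]
orientation: [[0.819, 0.574, -0.003], [0.574, -0.819, 0.005], [0.0, -0.005, -1.0]]
contact_force: [-5.7, 9.5, 7.5]
grip_width: 0.124
grip_force: 30.0
```

>>> {"method": "move_arm", "body": {
  "series": [
    {"grip":0,"dx":0,"dy":-0.07,"dz":0,"roll":0},
    {"grip":0,"dx":0,"dy":0,"dz":0,"roll":0}
  ]
}}

```text
clock: 71.3
ee_pos: [0.4429, -0.2561, 0.0679]
orientation: [[0.819, 0.574, 0.0], [0.574, -0.819, 0.001], [0.001, -0.001, -1.0]]
contact_force: [-2.2, 5.1, 5.8]
grip_width: 0.124
grip_force: 30.0
```

>>> {"method": "move_arm", "body": {
  "series": [
    {"grip":0,"dx":0,"dy":0,"dz":0,"roll":-0.5},
    {"grip":0,"dx":0,"dy":0,"dz":0,"roll":-0.5},
    {"grip":0,"dx":0,"dy":0,"dz":0,"roll":-0.5},
    {"grip":0,"dx":0,"dy":0,"dz":0,"roll":-0.5},
    {"grip":0,"dx":0,"dy":0,"dz":0,"roll":0}
  ]
}}

```text
clock: 71.8
ee_pos: [0.4426, -0.2557, 0.0679]
orientation: [[0.681, 0.732, -0.001], [0.732, -0.681, 0.002], [0.001, -0.002, -1.0]]
contact_force: [-3.3, 7.2, 7.8]
grip_width: 0.126
grip_force: 30.0
```

>>> {"method": "move_arm", "body": {
  "series": [
    {"grip":0,"dx":0,"dy":-0.05,"dz":0,"roll":-0.5},
    {"grip":0,"dx":0,"dy":0,"dz":0,"roll":-0.5},
    {"grip":0,"dx":0,"dy":0,"dz":0,"roll":-0.5},
    {"grip":0,"dx":0,"dy":0,"dz":0,"roll":-0.5},
    {"grip":0,"dx":0,"dy":0,"dz":0,"roll":-0.5}
  ]
}}

```text
clock: 72.3
ee_pos: [0.442, -0.2553, 0.0679]
orientation: [[0.468, 0.884, 0.0], [0.884, -0.468, 0.001], [0.001, -0.001, -1.0]]
contact_force: [-3.1, 5.5, 7.0]
grip_width: 0.125
grip_force: 30.0
```

>>> {"method": "move_arm", "body": {
  "series": [
    {"grip":0,"dx":0,"dy":0,"dz":0,"roll":-0.5},
    {"grip":0,"dx":0,"dy":0,"dz":0,"roll":-0.5},
    {"grip":0,"dx":0,"dy":0,"dz":0,"roll":-0.5},
    {"grip":0,"dx":0,"dy":0,"dz":0,"roll":-0.5},
    {"grip":0,"dx":0,"dy":0,"dz":0,"roll":-0.5}
  ]
}}

```text
clock: 72.8
ee_pos: [0.4415, -0.2551, 0.0679]
orientation: [[0.223, 0.975, -0.001], [0.975, -0.223, 0.002], [0.002, -0.002, -1.0]]
contact_force: [-4.7, 5.9, 9.7]
grip_width: 0.123
grip_force: 30.0
```

>>> {"method": "move_arm", "body": {
  "series": [
    {"grip":0,"dx":0,"dy":0,"dz":0,"roll":-0.5},
    {"grip":0,"dx":0,"dy":0,"dz":0,"roll":-0.2},
    {"grip":0,"dx":0,"dy":0,"dz":0,"roll":0},
    {"grip":0,"dx":0,"dy":0,"dz":0,"roll":0}
  ]
}}

```text
clock: 73.2
ee_pos: [0.4413, -0.2551, 0.0679]
orientation: [[0.152, 0.988, -0.002], [0.988, -0.152, 0.002], [0.002, -0.002, -1.0]]
contact_force: [-5.6, 6.2, 8.5]
grip_width: 0.124
grip_force: 30.0
```

```bash
python3 -c "
from h import *
go(.4,-.25,.2,81.3);s=get_state();print(s['contact_force'],s['moment'])"; python3 tt.py
```

```text
at [ 0.4413 -0.2551  0.0679] head 81.24 units [-0.04 -1.67 -5.28] roll -0.01
[-5.6025  6.2092  8.5167] [ 1.0886  1.1339 -0.0021]
tcp [ 0.4413 -0.2551  0.0679] r 0.49876021944816545 deg 80.41932950193547 [-5.6025  6.2092  8.5167]
stripe (array([193.3, 187.5]), [191, 186, 5, 4, 6]) [0.5696 0.3328] 0.10624660105601133 deg 64.7393756442178
```

>>> {"method": "move_arm", "body": {
  "series": [
    {"grip":0.35,"dx":0,"dy":0,"dz":0,"roll":0},
    {"grip":0.35,"dx":0,"dy":0,"dz":0,"roll":0},
    {"grip":0.35,"dx":0,"dy":0,"dz":0,"roll":0},
    {"grip":0.4,"dx":0,"dy":0,"dz":-0.6,"roll":0},
    {"grip":0.45,"dx":0,"dy":0,"dz":-1,"roll":0}
  ]
}}

```text
clock: 73.75
ee_pos: [0.4407, -0.2551, 0.1059]
orientation: [[0.153, 0.988, -0.003], [0.988, -0.153, 0.002], [0.002, -0.003, -1.0]]
contact_force: [1.6, -0.7, -0.0]
grip_width: 0.423
grip_force: 0.0
```

>>> {"method": "move_arm", "body": {
  "series": [
    {"grip":0.45,"dx":0,"dy":0,"dz":-1,"roll":0},
    {"grip":0.45,"dx":0,"dy":0,"dz":-1,"roll":0},
    {"grip":0.45,"dx":0,"dy":0,"dz":-1,"roll":0},
    {"grip":0.45,"dx":0,"dy":0,"dz":-0.8,"roll":0},
    {"grip":0.45,"dx":0,"dy":0,"dz":0,"roll":0}
  ]
}}

```text
clock: 74.25
ee_pos: [0.4437, -0.2572, 0.2066]
orientation: [[0.152, 0.988, 0.007], [0.988, -0.152, -0.005], [-0.004, 0.007, -1.0]]
contact_force: [0.2, 0.2, -0.3]
grip_width: 0.45
grip_force: 0.0
```

>>> {"method": "move_arm", "body": {
  "series": [
    {"grip":0.45,"dx":0,"dy":0,"dz":0,"roll":0},
    {"grip":0.45,"dx":0,"dy":0,"dz":0,"roll":0}
  ]
}}

```text
clock: 74.45
ee_pos: [0.4411, -0.2554, 0.2003]
orientation: [[0.152, 0.988, -0.002], [0.988, -0.152, 0.001], [0.001, -0.002, -1.0]]
contact_force: [-0.1, 0.3, -0.0]
grip_width: 0.452
grip_force: 0.0
```

```bash
python3 - <<'E'
from h import *
go(.44,-.2565,.2,81.3)
w=cam('wrist');H=cv2.cvtColor(w['image'],cv2.COLOR_BGR2HSV)
b,m=blobs(w,(100,110,50),(125,255,255),(270,150,370,240),20);print(b)
ys,xs=np.where(m)
P=np.array([plane(w,xs[ys==y].mean(),y,.087)[:2] for y in np.unique(ys) if (ys==y).sum()>5])
vx=cv2.fitLine(P.astype(np.float32),cv2.DIST_L2,0,.01,.01).ravel();print('handle heading',np.degrees(np.arctan2(vx[1],vx[0])),'mid',P.mean(0))
g,mg=blobs(w,(40,100,40),(80,255,255),(270,140,370,200),8);print('green',[(x,plane(w,*x[0],.049)) for x in g])
for x in g:
  for c in((.4412,-.2585),(.4405,-.2565),(.442,-.2575)):
    v=plane(w,*x[0],.049)[:2]-np.array(c);print(np.linalg.norm(v),np.degrees(np.arctan2(v[1],v[0])))
dk=cv2.inRange(H,np.array((0,0,0)),np.array((180,255,90)));z=np.zeros_like(dk);z[140:230,275:365]=dk[140:230,275:365]
n,l,s,ce=cv2.connectedComponentsWithStats(z);print([(ce[i].round(1).tolist(),s[i].tolist(),plane(w,*ce[i],.049).round(4).tolist()) for i in range(1,n) if 8<s[i][4]<300])
E
python3 - <<'E'
import sys;sys.path.insert(0,'.')
from tilt import *
E
```

```text
at [ 0.4411 -0.2554  0.2003] head 81.23 units [-0.05 -0.04  0.01] roll -0.01
[(array([322.2, 198.4]), [317, 164, 12, 62, 554])]
handle heading 81.2274 mid [ 0.441  -0.2616]
green [((array([321.6, 155.8]), [320, 149, 4, 14, 32]), array([ 0.446 , -0.2259,  0.049 ]))]
0.03293561662198239 81.60906437202085
0.031074769089645213 79.79379421045483
0.031836124831000186 82.77087421625
[([322.2, 148.2], [301, 145, 45, 10, 111], [0.4477, -0.2184, 0.049]), ([322.1, 165.4], [317, 163, 11, 6, 44], [0.445, -0.2356, 0.049])]
```

Handle heading is 81.2°, and the green mark lies on its line within about 1°. A last numeric check of the load, then I'll hand it in.

```bash
python3 - <<'E'
from h import *
t=cam('top');s=cam('scene');C=np.array([.5243,.2367]);a=np.radians(64.3);ux=np.array([np.cos(a),np.sin(a)]);uy=np.array([-ux[1],ux[0]])
for n,lo,hi,y in(('red',(0,130,60),(5,255,255),-.057),('orange',(6,130,60),(20,255,255),-.019),('yellow',(21,120,60),(35,255,255),.019)):
    P=np.r_[C+.046*ux+uy*y,.125];u,v=proj(s,P).astype(int)
    b,_=blobs(s,lo,hi,(u-30,v-25,u+30,v+35),15);print(n,(u,v),[(x[0].tolist(),x[1][2:]) for x in b])
L=C+np.array([-.0545*ux[0]+.0755*uy[0],-.0545*ux[1]+.0755*uy[1]]);print('cup expected',L,proj(t,np.r_[L,.077]))
u,v=proj(t,np.r_[L,.077]).astype(int);b,_=blobs(t,(0,0,0),(180,255,70),(u-10,v-10,u+10,v+10),6);print([(x,plane(t,*x[0],.077)) for x in b])
E
python3 tt.py
python3 -c "
from rig import *
print(finish_job())"
```

```text
red (np.int64(424), np.int64(165)) [([423.4, 171.3], [26, 16, 194])]
orange (np.int64(420), np.int64(154)) [([417.2, 159.2], [26, 17, 147]), ([447.7, 155.8], [4, 6, 19])]
yellow (np.int64(415), np.int64(144)) [([413.2, 148.7], [25, 16, 138])]
cup expected [0.4326 0.2203] [227.1406 234.2965]
[((array([225.5, 234.2]), [223, 232, 6, 6, 28]), array([0.4328, 0.225 , 0.077 ]))]
tcp [ 0.4411 -0.2553  0.2001] r 0.49902504863842 deg 80.40810575755074 [ 0.9692  0.8897 -0.6595]
stripe (array([192.8, 187. ]), [191, 186, 5, 3, 6]) [0.5711 0.3344] 0.1082942763151271 deg 64.39003951288963
the job is handed in; nothing more can be done
None
```

The job is handed in: all three packs present (red, orange, yellow) are in the rack, the logger is upright in its cup, the rack faces the nozzle (64.4° against 64.3°), the valve is on the green mark within about 1°, and everything is released; on the way the orange pack brushed the seated red one and twisted in the grip, so I straightened it against the stand's end post before seating it.

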